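# Vise up a heating manifold and load its valve inserts

### The arm

A 7-joint arm with a two-finger parallel gripper is mounted at the origin on the work surface. World frame = base frame: x ahead of the robot, y to its left, z up, the work surface at z = 0. Lengths are in m, angles in rad, forces in N, time in s.
With the tool pointing down it reaches from about 0.35 to 0.9 m from the base axis. Payload 8.1 kg.
Tool frame: the origin (TCP) lies midway between the tips of the shut fingers; the grasp point (between the pads) lies 19 mm behind it; z points along the fingers, y is the line along which they close (so a half turn about z gives the same grasp; the last joint's range is limited). The gripper opens to 92 mm and grips with 3 to 60 N. Pads are 19 mm wide; open, the fingers measure 130 mm over their backs; the gripper's body (75 mm by 190 mm) begins 47 mm behind the grasp point.
Start: joints at [1.068, 0.434, 0.025, 1.573, -0.012, 1.134, -0.075], TCP at [0.243, -0.576, 0.227] pointing down, gripper open.
Joint ranges: [-2.62, 2.62], [-0.44, 2.09], [-1.27, 1.32], [0.08, 2.57], [-1.32, 4.46], [0.12, 2], [-2.74, 2.74]. Speed limits (rad/s): [2.22, 2.22, 3.01, 3.01, 3.14, 3.14, 3.14].

### API

Orientations are given as [roll, pitch, yaw] about the fixed x, y, z axes, in that order (R = Rz(yaw) Ry(pitch) Rx(roll)).
In Python, from plant import get_obs, optics, order gives the robot as it stands. The module is installed in compiled form; this text tells all that it offers.
- The arm moves only by the tool apply_moves, never from a script. Its argument "increments" is a list of rows, each an object of numbers: "tx", "ty", "tz": the shift along the tool's x, y, z in mm; "rx", "ry", "rz": the turn, a rotation vector about the tool's x, y, z in degrees; "grip": the opening, from 0 (shut) to 1 (fully open). In form: [{"tx": .., "ty": .., "tz": .., "rx": .., "ry": .., "rz": .., "grip": ..}, ...]. A call has 1 to 5 rows; each row is the pose to reach, as a shift and turn from the pose commanded when the call began, along the tool's axes at that moment; what a row does not reach only later rows make up. A row lasts 1/12 s, in which the tool goes at most 41.7 mm and 7.16 degrees, less where a joint would pass 70% of its speed; a pose out of reach is approached as far as the arm can. A call with a gripper value outside its range is refused whole. The fingers move at their own pace and stop on an object; the grip force is fixed at half the most. Time passes only in rows, so rows that repeat a pose let the fingers close. It gives the time, the measured TCP pose, the force, the opening and the grip force at its end, in the units of the state.
- get_obs(): the state, without advancing time (a new reading comes with each control period).
- optics.capture(name): name is "side" or "top"; returns (picture, depth): 480x640x3 uint8, blue, green, red; 480x640 float32, m along the optical axis (not along the pixel's ray), 0 where there is no reading.
- optics.calibration(name): a dict with "fx", "fy", "cx", "cy" (pixels), "D" ([k1, k2, p1, p2, k3] as OpenCV has them; the pictures are not rectified), "R" (3x3) and "t" (3): a world point X has camera coordinates R X + t. Camera axes: x right, y down, z forward; pixel columns grow to the right and rows downward; lengths in m; the calibration is good to about 2 mm. A picture is of the moment at which its call begins. calibration takes no time and is no camera call.
- order.hand_in(): hands the job in; it is judged then, once.
The state is a dict: "clock": time; "qpos": joint angles; "qd": joint speeds; "joint_efforts": joint torques, N m; "eef_pos": TCP position; "tcp_rot": TCP orientation; "wrist_force": force on the tool from outside, world axes, zero at the start; "wrist_torque": the same for the moment, N m; "grip_width": opening from 0.0 (shut) to 1.0 (fully open); "finger_force": force on a finger pad.
Only numpy, scipy, OpenCV 4.12 (cv2) and the standard library are available. Lean on these libraries where they do the work, as an engineer would, in place of code of your own. Each camera call takes 0.05 s, during which the arm holds its last target. There are 200 camera calls.

### The job

Clear the copper offcut out of the vise into the scrap bin, then lay the brass manifold bar ports up, its plain end on the parallels between the vise jaws and its ported end resting level on the screw jack, let go of it, and crank the vise until the jaw holds the bar tight against the fixed jaw. Then drop the white-capped valve inserts, as many as are laid out, one to a port until each cap sits down on the bar; any ports will do. Leave everything else on the bench where it is.

Things in the scene. Friction and masses are not known exactly. Their poses are not given: they have to be found in the camera images.
- vise: Iron machine vise on a round base, fixed. Origin on the bench; x from crank to fixed jaw, y along the jaws (y -40 to 40 mm). Fixed jaw's face at x = 30, jaw tops z = 133, bed z = 95. Two steel parallels 6 mm wide along the jaws, x -2 to 4 and 22 to 28, tops z = 113. The 40 mm bar tight against the fixed jaw has its centre line at x = 10. Screw and crank axis: y = 0, z = 75. Body ends x -93, 71.
- jaw (a joint): Travel in m of the moving jaw (crank side) towards the fixed jaw. Its face is at vise x = -26 mm + travel (opening 56 mm - travel). Starts at 0 to 6.5 mm; reaches the 40 mm bar, when that is against the fixed jaw, at 16 mm. It pushes a loose bar along before it.
- crank (a joint): Crank angle in rad, growing clockwise as seen by someone at the crank looking along vise +x; clockwise closes the jaw, 10 mm a turn. At 0 the arm points up; at a quarter turn it points to vise -y. Stays where it is left. Turns with 0.25 N m (7 N at the pin); stiffens once the jaw bears on the bar, then a quarter to half a turn more makes it tight.
- crank_pin (a point): Middle of the crank's black handle: round pin 18 mm in diameter, 46 mm long, parallel to vise x, 38 mm off the crank axis, at vise x = -142 mm. It spins freely on the arm, so it can be held and led round full circles about the axis with the gripper pointing down. Crank arm 24 mm behind this point (vise +x side), hub radius 10 mm, vise body 49 mm behind.
- jack_top (a point): Centre of the top of a machinist's screw jack fixed to the bench on the vise's -y side (iron foot 60 mm in diameter, flat round steel head 32 mm in diameter), 113 mm above the bench, level with the parallels.
- bar: Square brass manifold bar, 0.65 kg, 280 mm long (x), 40 mm wide (y), 32 mm high (z); a threaded spigot of 28 mm diameter sticks out 14 mm more at its +x end. Origin: middle of the underside of the 280 mm block, z up through the ports. The plain end is x -140 to -60 mm; five ports are in the top of the rest. It starts lying on the bench, ports up.
- port1 (a point): Point in port 1, 14 mm below the centre of its mouth: where the end of a seated insert comes. Bar x = -30 mm, y = 0, z = 18 mm; the mouth is at z = 32 mm, in the bar's top face. Round bore 27 mm in diameter, 17 mm deep, edge chamfered 2 mm.
- port2 (a point): Point in port 2, 14 mm below the centre of its mouth: where the end of a seated insert comes. Bar x = 8 mm, y = 0, z = 18 mm; the mouth is at z = 32 mm, in the bar's top face. Round bore 27 mm in diameter, 17 mm deep, edge chamfered 2 mm.
- port3 (a point): Point in port 3, 14 mm below the centre of its mouth: where the end of a seated insert comes. Bar x = 46 mm, y = 0, z = 18 mm; the mouth is at z = 32 mm, in the bar's top face. Round bore 27 mm in diameter, 17 mm deep, edge chamfered 2 mm.
- port4 (a point): Point in port 4, 14 mm below the centre of its mouth: where the end of a seated insert comes. Bar x = 84 mm, y = 0, z = 18 mm; the mouth is at z = 32 mm, in the bar's top face. Round bore 27 mm in diameter, 17 mm deep, edge chamfered 2 mm.
- port5 (a point): Point in port 5, 14 mm below the centre of its mouth: where the end of a seated insert comes. Bar x = 122 mm, y = 0, z = 18 mm; the mouth is at z = 32 mm, in the bar's top face. Round bore 27 mm in diameter, 17 mm deep, edge chamfered 2 mm.
- insert1: Valve insert, 60 g: brass shank 24 mm in diameter and 14 mm long below a white ribbed cap 32 mm in diameter (33 over the ribs) and 16 mm high. Origin: centre of the shank's end, z up to the cap. Nearly all its weight is in the shank, on which it stands on the bench. Three to five of the five are there.
- insert2: Valve insert, 60 g: brass shank 24 mm in diameter and 14 mm long below a white ribbed cap 32 mm in diameter (33 over the ribs) and 16 mm high. Origin: centre of the shank's end, z up to the cap. Nearly all its weight is in the shank, on which it stands on the bench. Three to five of the five are there.
- insert3: Valve insert, 60 g: brass shank 24 mm in diameter and 14 mm long below a white ribbed cap 32 mm in diameter (33 over the ribs) and 16 mm high. Origin: centre of the shank's end, z up to the cap. Nearly all its weight is in the shank, on which it stands on the bench. Three to five of the five are there.
- insert4: Valve insert, 60 g: brass shank 24 mm in diameter and 14 mm long below a white ribbed cap 32 mm in diameter (33 over the ribs) and 16 mm high. Origin: centre of the shank's end, z up to the cap. Nearly all its weight is in the shank, on which it stands on the bench. Three to five of the five are there.
- insert5: Valve insert, 60 g: brass shank 24 mm in diameter and 14 mm long below a white ribbed cap 32 mm in diameter (33 over the ribs) and 16 mm high. Origin: centre of the shank's end, z up to the cap. Nearly all its weight is in the shank, on which it stands on the bench. Three to five of the five are there.
- offcut: Offcut of copper tube, 28 mm in diameter, 56 mm long (along its y), 0.12 kg. Origin at its centre. It lies along the jaws in the groove between the two parallels, centre 124 mm above the bench.
- scrap_bin: Fixed grey open bin, 150 (x) x 140 (y) mm outside, 60 mm high, wall 4 mm. Origin: centre of its underside.
- elbow: Copper pipe elbow standing on one socket, 45 mm high, 29 mm to one side, 32 mm across; stays put.
- wrench: Steel wrench lying behind the vise; stays put.
- tape: Roll of white tape, 90 mm across, 24 mm high; stays put.
- tin: Tin can, 74 mm across, 100 mm high; stays put.
- spray: Blue bottle with a red cap, 64 mm across, 190 mm high; stays put.

How it is judged:
On the way, in this order (a step that is already met when the one before it is completed fails the run):
1. the offcut is out of the vise and in the scrap bin (x of offcut in the frame of scrap_bin between -0.075 and 0.075 m and y of offcut in the frame of scrap_bin between -0.07 and 0.07 m and z of offcut in the frame of scrap_bin between 0 and 0.055 m and contact force between the fingers and offcut below 0.3 N), for 0.2 s.
2. the bar lies released, level on the parallels and on the jack, its ports up and its plain end between the jaws, vise not yet tight (z of bar in the frame of vise between 0.11 and 0.116 m and angle between bar's own z axis and vertical below 0.04 rad and angle between the x axis of bar and the y axis of vise, either way round below 0.12 rad and y of jack_top in the frame of bar between -0.016 and 0.016 m and x of jack_top in the frame of bar between 0.03 and 0.135 m and z of jack_top in the frame of bar between -0.004 and 0.004 m and y of bar in the frame of vise between -0.14 and -0.07 m and y of port1 in the frame of vise below -0.04 m and contact force between the fingers and bar below 0.3 N and contact force between jaw and bar below 5 N), for 0.3 s.
3. the vise holds the bar tight against the fixed jaw (z of bar in the frame of vise between 0.11 and 0.116 m and angle between bar's own z axis and vertical below 0.04 rad and angle between the x axis of bar and the y axis of vise, either way round below 0.12 rad and y of jack_top in the frame of bar between -0.016 and 0.016 m and x of jack_top in the frame of bar between 0.03 and 0.135 m and z of jack_top in the frame of bar between -0.004 and 0.004 m and y of bar in the frame of vise between -0.14 and -0.07 m and y of port1 in the frame of vise below -0.04 m and contact force between the fingers and bar below 0.3 N and contact force between jaw and bar above 12 N and x of bar in the frame of vise between 0.007 and 0.014 m and angle between the x axis of bar and the y axis of vise, either way round below 0.035 rad), for 0.3 s.
4. every insert sits down in a port ((distance between insert1 and port1 below 0.004 m or distance between insert1 and port2 below 0.004 m or distance between insert1 and port3 below 0.004 m or distance between insert1 and port4 below 0.004 m or distance between insert1 and port5 below 0.004 m) and (distance between insert2 and port1 below 0.004 m or distance between insert2 and port2 below 0.004 m or distance between insert2 and port3 below 0.004 m or distance between insert2 and port4 below 0.004 m or distance between insert2 and port5 below 0.004 m) and (distance between insert3 and port1 below 0.004 m or distance between insert3 and port2 below 0.004 m or distance between insert3 and port3 below 0.004 m or distance between insert3 and port4 below 0.004 m or distance between insert3 and port5 below 0.004 m) and (distance between insert4 and port1 below 0.004 m or distance between insert4 and port2 below 0.004 m or distance between insert4 and port3 below 0.004 m or distance between insert4 and port4 below 0.004 m or distance between insert4 and port5 below 0.004 m) and (distance between insert5 and port1 below 0.004 m or distance between insert5 and port2 below 0.004 m or distance between insert5 and port3 below 0.004 m or distance between insert5 and port4 below 0.004 m or distance between insert5 and port5 below 0.004 m) and contact force between the fingers and insert1 below 0.3 N and linear speed of each of insert1, insert2, insert3, insert4, insert5 below 0.02 m/s and contact force between the fingers and insert2 below 0.3 N and contact force between the fingers and insert3 below 0.3 N and contact force between the fingers and insert4 below 0.3 N and contact force between the fingers and insert5 below 0.3 N), for 0.3 s.
At the end, for the whole second after the job is handed in: Offcut in the bin; bar on parallels and jack head (within 3 and 4 mm in height, tilt under 2 degrees), no port between the jaws, pressed on the fixed jaw by over 12 N; each insert in its own port, cap within 4 mm of its mouth; all released, at rest (all of step 1 and all of step 3 and all of step 4); the robot touches nothing.
It fails at once if the elbow is moved more than 3 cm (distance of elbow from where it was at the start of the episode above 0.03 m).
It fails at once if the wrench is moved more than 3 cm (distance of wrench from where it was at the start of the episode above 0.03 m).
It fails at once if the tape is moved more than 3 cm (distance of tape from where it was at the start of the episode above 0.03 m).
It fails at once if the tin is moved more than 3 cm (distance of tin from where it was at the start of the episode above 0.03 m).
It fails at once if the spray is moved more than 3 cm (distance of spray from where it was at the start of the episode above 0.03 m).
Of insert1, insert2, insert3, insert4, insert5 only 3 to 5 are there at a start; the rules pass over those that are not, and their reading is None.
At some moment in a run one of insert1, insert2, insert3, insert4, insert5 may be knocked a few centimetres aside while the robot is not near it.
It also fails if it takes over 210 s, if anything falls off the work surface, if the arm or the gripper's body presses on something with over 40 N, if the wrist force passes 120 N, or if a joint passes its speed limit or range.

## Working session

There is one attempt and no reset: what is moved stays moved. The work goes in short steps, Python scripts to look and compute and a tool call to move; the robot and the scene stay as the last step left them, time stands still between calls to the robot, and variables do not carry over. Pictures are saved under pics/ and viewed, at most 14 in all, crops included, and the job is handed in when it is done.

Besides the shell and the picture viewer there is one more tool, called after "Request:" by a JSON object that holds its "method" and its "body", one argument or row to a line. apply_moves: Moves the arm, as the interface text tells. Its arguments: {"type":"object","properties":{"increments":{"type":"array"}},"required":["increments"]}

```bash
mkdir -p pics; cat > h.py <<'E'
import numpy as np, cv2
from plant import get_obs, optics, order
def cap(n,save=None):
    im,d=optics.capture(n); 
    if save: cv2.imwrite('pics/'+save,im); np.save('pics/'+save[:-4]+'.npy',d)
    return im,d
def world(n,uv,d):
    c=optics.calibration(n); K=np.array([[c['fx'],0,c['cx']],[0,c['fy'],c['cy']],[0,0,1]])
    uv=np.asarray(uv,float).reshape(-1,1,2); p=cv2.undistortPoints(uv,K,np.array(c['D'],float)).reshape(-1,2)
    d=np.asarray(d,float).reshape(-1,1); X=np.hstack([p*d,d]); return (X-np.array(c['t']).reshape(1,3))@np.array(c['R'])
def cloud(n,d):
    v,u=np.mgrid[0:480,0:640]; W=world(n,np.stack([u,v],-1).reshape(-1,2),d.reshape(-1)).reshape(480,640,3)
    W[d<=0]=np.nan; return W
def pix(n,X):
    c=optics.calibration(n); K=np.array([[c['fx'],0,c['cx']],[0,c['fy'],c['cy']],[0,0,1]])
    return cv2.projectPoints(np.asarray(X,float).reshape(-1,1,3),cv2.Rodrigues(np.array(c['R'],float))[0],np.array(c['t'],float),K,np.array(c['D'],float))[0].reshape(-1,2)
E
python3 - <<'E'
from h import *
for n in('top','side'):
    im,d=cap(n,n+'0.png'); c=optics.calibration(n); print(n,c['fx'],(-np.array(c['R']).T@np.array(c['t'])).round(3),np.array(c['R']).round(2).tolist())
print({k:np.round(v,3) for k,v in get_obs().items()})
E
```

```text
top 435.85379434722813 [0.435 0.038 1.146] [[-0.01, -1.0, -0.02], [-0.99, 0.01, -0.16], [0.16, 0.01, -0.99]]
side 613.5842050558616 [-0.176  0.773  0.932] [[-0.69, -0.73, -0.0], [-0.45, 0.42, -0.79], [0.57, -0.54, -0.62]]
{'clock': np.float64(0.1), 'qpos': array([ 1.068,  0.435,  0.025,  1.574, -0.012,  1.134, -0.075]), 'qd': array([-0.001, -0.   , -0.001, -0.002,  0.001, -0.001, -0.001]), 'joint_efforts': array([ 3.0000e-03, -6.6913e+01,  9.8800e-01, -3.1514e+01, -6.1000e-02,
        3.7000e-02,  0.0000e+00]), 'eef_pos': array([ 0.243, -0.575,  0.226]), 'tcp_rot': array([-3.14,  0.  ,  0.4 ]), 'wrist_force': array([ 0.685, -0.775, -0.838]), 'wrist_torque': array([-0.033, -0.009, -0.049]), 'finger_force': np.float64(0.0), 'grip_width': np.float64(1.004)}
```

View pics/top0.png

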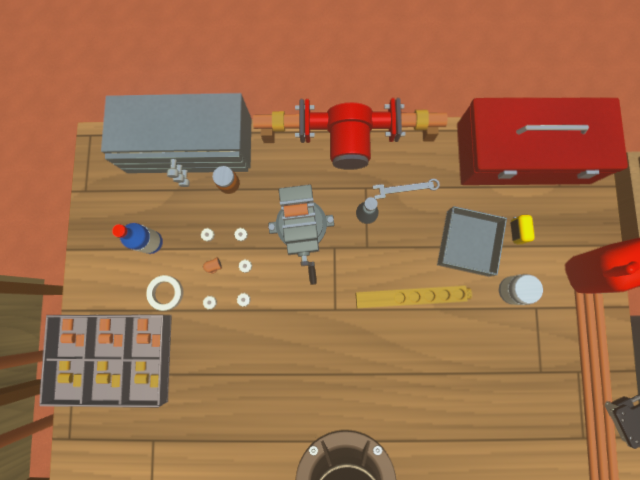

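View pics/side0.png

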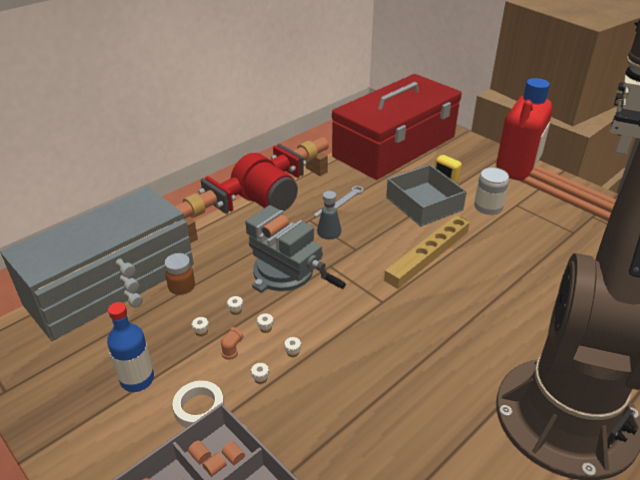

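Top view: five inserts at about (207,235), (240,234), (245,266), (243,300), (209,302), with the elbow among them at (212,265). The vise is around (300,225) with the crank at (310,272), the jack at (368,208), the bar from (357,299) to (470,293), and the bin at (473,241). The side view agrees. Next I measure them.

```bash
python3 - <<'E'
from h import *
C={}
for n in('top','side'):
    d=np.load(f'pics/{n}0.npy'); im=cv2.imread(f'pics/{n}0.png'); C[n]=(cloud(n,d),im,d)
W,im,d=C['top']
def reg(W,lo,hi): return np.all((W>lo)&(W<hi),-1)
print('bench z', np.nanmedian(W[390:400,300:500,2]), np.nanmedian(C['side'][0][300:330,330:370,2]))
b,g,r=[im[...,i].astype(int) for i in range(3)]
# inserts
for n in C:
    W,im,d=C[n]; hsv=cv2.cvtColor(im,cv2.COLOR_BGR2HSV)
    m=((hsv[...,1]<70)&(hsv[...,2]>130)&(W[...,2]>0.012)&(W[...,2]<0.045)).astype(np.uint8)
    k,l,s,c=cv2.connectedComponentsWithStats(m)
    print(n,'inserts')
    for i in range(1,k):
        if s[i,4]>15: 
            p=W[l==i]; p=p[p[:,2]>np.percentile(p[:,2],60)-.004]; print(s[i,4],c[i].round(1),((p.max(0)+p.min(0))/2).round(4),(p.max(0)-p.min(0)).round(3),p[:,2].max().round(4))
    def rect(name,lo,hi,extra=None):
        m=reg(W,np.array(lo),np.array(hi)); 
        if extra is not None: m&=extra
        p=W[m]
        if len(p)<5: print(name,len(p)); return
        (cx,cy),(w,h),a=cv2.minAreaRect(p[:,:2].astype(np.float32)); print(name,len(p),np.round([cx,cy,w,h,a],4),'z',np.median(p[:,2]).round(4))
    rect('bar top',[.3,-.4,.024],[.5,.05,.04],(hsv[...,0]>15)&(hsv[...,0]<32)&(hsv[...,1]>120))
    rect('jaw tops',[.4,-.05,.125],[.75,.25,.142],hsv[...,1]<80)
    rect('fixed jaw',[.58,-.05,.125],[.75,.25,.142],hsv[...,1]<80)
    rect('jack',[.5,-.12,.105],[.7,.02,.122])
    rect('bin',[.4,-.4,.05],[.7,-.17,.068])
    rect('offcut',[.4,0.05,.115],[.75,.25,.145],(hsv[...,1]>110))
    rect('crank',[.3,.03,.05],[.5,.18,.14])
E
```

```text
bench z -0.0013027661816112153 0.002574832540541256
top inserts
31 [184.6 173.4] [0.7766 0.4183 0.0411] [0.026 0.013 0.007] 0.0445
118 [318.2 219.9] [0.6528 0.0641 0.0306] [0.069 0.016 0.01 ] 0.0354
52 [281.1 223.4] [0.6446 0.1607 0.0302] [0.046 0.011 0.007] 0.0337
35 [329.5 219.6] [0.6552 0.034  0.0223] [0.014 0.013 0.008] 0.0261
33 [271.5 226.4] [0.6384 0.1868 0.0213] [0.014 0.013 0.009] 0.026
132 [207.  234.5] [0.6174 0.356  0.0303] [0.03  0.03  0.009] 0.0349
129 [240.4 234.2] [0.6177 0.2666 0.0306] [0.027 0.029 0.01 ] 0.0357
23 [155.  245.8] [0.5864 0.4903 0.0406] [0.027 0.019 0.008] 0.0443
128 [244.7 265.8] [0.5341 0.2535 0.0296] [0.031 0.031 0.009] 0.0341
572 [163.8 292.5] [0.4675 0.4649 0.0242] [0.085 0.09  0.009] 0.0288
135 [243.1 299.5] [0.4472 0.2566 0.0299] [0.03  0.031 0.009] 0.0344
136 [209.2 302.3] [0.4412 0.3438 0.029 ] [0.028 0.032 0.007] 0.0324
66 [377.3 450. ] [ 0.0796 -0.0784  0.0157] [0.024 0.022 0.007] 0.0194
68 [313.  450.2] [0.0791 0.0812 0.0167] [0.022 0.022 0.009] 0.0214
bar top 1376 [ 0.4527 -0.1782  0.0401  0.2943  2.8916] z 0.0304
jaw tops 1131 [0.6515 0.1
[... 1146 characters left out ...]
.0262] [0.081 0.09  0.008] 0.0303
90 [505.7 409.7] [0.0766 0.0767 0.0187] [0.021 0.024 0.008] 0.0228
39 [634.7 412.2] [-0.082  -0.0828  0.0174] [0.018 0.021 0.007] 0.0209
117 [588.6 468.4] [-0.0804  0.0756  0.0189] [0.02  0.023 0.008] 0.0229
bar top 1461 [ 0.4508 -0.1802  0.045   0.3014  3.0863] z 0.034
jaw tops 1076 [0.6482 0.1086 0.1383 0.085  6.1888] z 0.1349
fixed jaw 1067 [0.6489 0.1086 0.1369 0.085  6.1888] z 0.135
jack 124 [ 6.7420e-01 -6.8300e-02  3.3700e-02  3.2200e-02  8.7977e+01] z 0.1145
bin 613 [ 0.5689 -0.3329  0.1629  0.202  81.4393] z 0.0574
offcut 265 [6.52100e-01 1.13200e-01 6.05000e-02 2.88000e-02 8.92068e+01] z 0.1365
crank 18 [0.4921 0.0791 0.0155 0.0113 2.0866] z 0.0515
```

```bash
python3 - <<'E'
from h import *
a=cv2.imread('pics/top0.png')[170:320,240:400]; b=cv2.imread('pics/side0.png')[180:300,230:370]
cv2.imwrite('pics/crop0.png',np.hstack([cv2.resize(a,(400,375),interpolation=2),cv2.resize(b,(400,375),interpolation=2)]))
E
```

```text
(no output)
```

View pics/crop0.png

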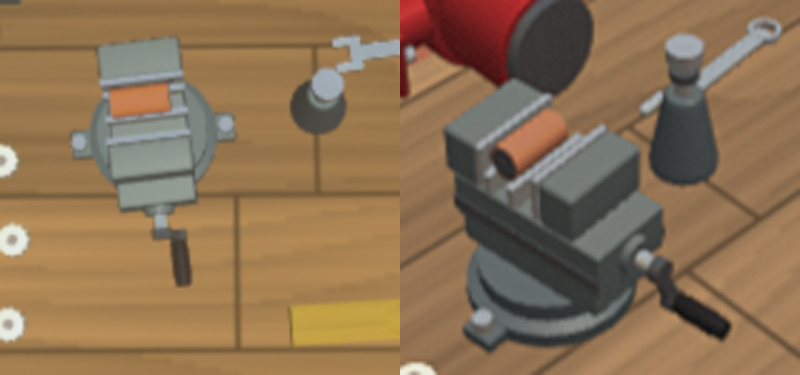

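The crop shows the jaw edges, both parallels, the offcut between them, and the crank handle swung to the vise's -y side. Next I refine the vise frame and the crank pin.

```bash
python3 - <<'E'
from h import *
yaw=np.radians(6.3); R=np.array([[np.cos(yaw),-np.sin(yaw)],[np.sin(yaw),np.cos(yaw)]])
for n in('top','side'):
    d=np.load(f'pics/{n}0.npy'); im=cv2.imread(f'pics/{n}0.png'); W=cloud(n,d); hsv=cv2.cvtColor(im,cv2.COLOR_BGR2HSV)
    W[...,2]+= .0015 if n=='top' else -.0022
    V=W.copy(); V[...,:2]=(W[...,:2]-[.65,.11])@R
    m=(abs(V[...,0])<.12)&(abs(V[...,1])<.06)&(W[...,2]>.126)&(W[...,2]<.14)&(hsv[...,1]<80)
    print(n,'jawtop v-x hist'); x=V[m][:,0]; h,e=np.histogram(x,np.arange(-.1,.1,.004)); print(dict(zip((e[:-1]*1000).round().astype(int).tolist(),h.tolist())))
    for a,b in((-.1,-.01),(.03,.1)):
        q=V[m&(V[...,0]>a)&(V[...,0]<b)]; print('rect',cv2.minAreaRect(q[:,:2].astype(np.float32)))
    m=(abs(V[...,0])<.06)&(abs(V[...,1])<.06)&(W[...,2]>.105)&(W[...,2]<.121)&(hsv[...,1]<80); 
    h,e=np.histogram(V[m][:,0],np.arange(-.06,.06,.002)); print('parallels',dict(zip((e[:-1]*1000).round().astype(int).tolist(),h.tolist())))
    m=(hsv[...,2]<55)&(abs(W[...,0]-.5)<.08)&(abs(W[...,1]-.09)<.07)&(W[...,2]>.03)
    k,l,s,c=cv2.connectedComponentsWithStats(m.astype(np.uint8)); i=1+np.argmax(s[1:,4]); q=V[l==i]
    print('pin',len(q),c[i],q.min(0).round(4),q.max(0).round(4),np.median(q,0).round(4))
    rr=V[l==i]; f=cv2.fitLine(rr.astype(np.float32),2,0,.01,.01).ravel(); print(f.round(3))
    m=(W[...,2]>.052)&(W[...,2]<.067)&(abs(W[...,0]-.59)<.15)&(abs(W[...,1]+.335)<.12)
    q=W[m]; print('bin',cv2.minAreaRect(q[:,:2].astype(np.float32)))
    # elbow
    m=(hsv[...,1]>110)&(hsv[...,0]<14)&(abs(W[...,0]-.53)<.06)&(abs(W[...,1]-.34)<.05)&(W[...,2]>.02); q=W[m]; print('elbow',q.min(0),q.max(0))
E
```

```text
top jawtop v-x hist
{-100: 0, -96: 0, -92: 0, -88: 0, -84: 0, -80: 0, -76: 0, -72: 0, -68: 21, -64: 60, -60: 54, -56: 60, -52: 51, -48: 58, -44: 60, -40: 51, -36: 53, -32: 57, -28: 47, -24: 0, -20: 0, -16: 0, -12: 0, -8: 3, -4: 2, 0: 0, 4: 0, 8: 0, 12: 1, 16: 0, 20: 0, 24: 41, 28: 50, 32: 54, 36: 52, 40: 57, 44: 50, 48: 54, 52: 54, 56: 57, 60: 51, 64: 35, 68: 2, 72: 0, 76: 0, 80: 0, 84: 0, 88: 0, 92: 0}
rect ((-0.044769275933504105, 0.00027226656675338745), (0.040545616298913956, 0.07950387895107269), 0.405590683221817)
rect ((0.04903053864836693, 0.0005731843411922455), (0.03814300149679184, 0.0792108103632927), 0.12856365740299225)
parallels {-60: 0, -58: 0, -56: 0, -54: 0, -52: 1, -50: 0, -48: 0, -46: 0, -44: 0, -42: 0, -40: 0, -38: 0, -36: 0, -34: 0, -32: 0, -30: 0, -28: 0, -26: 0, -24: 0, -22: 0, -20: 0, -18: 0, -16: 0, -14: 0, -12: 0, -10: 0, -8: 0, -6: 38, -4: 27, -2: 10, 0: 4, 2: 0, 4: 0, 6: 0, 8: 0, 10: 0, 12: 0, 14: 0, 16: 0, 18: 11, 20: 8, 22: 7, 24: 4, 26: 15, 28: 3, 30: 0, 32: 0, 34: 0, 36: 0, 38: 0, 40: 0, 42: 0, 44: 0, 46: 0, 48: 0, 50: 0, 52: 0, 54: 0, 56: 0}Traceback (most recent call last):
  File "<stdin>", line 14, in <module>
    return _wrapfunc(a, 'argmax', axis=axis, out=out, **kwds)
    return bound(*args, **kwds)
ValueError: attempt to get argmax of an empty sequence
```

```bash
python3 - <<'E'
from h import *
yaw=np.radians(6.6); R=np.array([[np.cos(yaw),-np.sin(yaw)],[np.sin(yaw),np.cos(yaw)]])
for n in('top','side'):
    d=np.load(f'pics/{n}0.npy'); im=cv2.imread(f'pics/{n}0.png'); W=cloud(n,d); hsv=cv2.cvtColor(im,cv2.COLOR_BGR2HSV)
    W[...,2]+= .0015 if n=='top' else -.0022
    V=W.copy(); V[...,:2]=(W[...,:2]-[.645,.11])@R
    m=(abs(V[...,0])<.12)&(abs(V[...,1])<.06)&(W[...,2]>.129)&(W[...,2]<.138)&(hsv[...,1]<80)
    for a,b in((-.1,-.005),(.015,.1)):
        q=V[m&(V[...,0]>a)&(V[...,0]<b)][:,:2]; print(n,'rect',cv2.minAreaRect(q.astype(np.float32)),np.percentile(q,[.5,99.5],axis=0).round(4).tolist())
    m=(hsv[...,2]<80)&(abs(V[...,0]+.142)<.05)&(abs(V[...,1])<.07)&(W[...,2]>.03)
    k,l,s,c=cv2.connectedComponentsWithStats(m.astype(np.uint8))
    for i in range(1,k):
        if s[i,4]>20:
            q=V[l==i]; f=cv2.fitLine(q.astype(np.float32),2,0,.01,.01).ravel(); print('pin',len(q),c[i],np.percentile(q,[2,98],axis=0).round(4).tolist(),np.median(q,0).round(4),f.round(3))
    m=(W[...,2]>.054)&(W[...,2]<.066)&(abs(W[...,0]-.59)<.1)&(abs(W[...,1]+.335)<.1)
    q=W[m]; print('bin',cv2.minAreaRect(q[:,:2].astype(np.float32)))
    m=(hsv[...,1]>110)&(hsv[...,0]<14)&(abs(W[...,0]-.53)<.06)&(abs(W[...,1]-.34)<.05)&(W[...,2]>.02); q=W[m]; print('elbow',q.min(0),q.max(0))
E
```

```text
top rect ((-0.039600104093551636, -2.9921531677246094e-05), (0.040284041315317154, 0.07943842560052872), 0.40037497878074646) [[-0.0596, -0.039], [-0.0198, 0.0393]]
top rect ((0.048565395176410675, -8.860975503921509e-05), (0.07939113676548004, 0.052195873111486435), 83.85003662109375) [[0.0313, -0.0394], [0.0719, 0.0389]]
pin 96 [311.96875    274.19791667] [[-0.1576, -0.0212, 0.0395], [-0.115, -0.008, 0.0525]] [-0.1372 -0.0146  0.0478] [ 1.     0.014 -0.007 -0.137 -0.015  0.048]
bin ((0.5849719047546387, -0.35192176699638367), (0.18253754079341888, 0.15614742040634155), 76.5392074584961)
elbow [0.51970185 0.31650114 0.02037237] [0.55476512 0.35997146 0.04921569]
side rect ((-0.04232209175825119, -0.00011994317173957825), (0.08236619830131531, 0.04438772797584534), 88.14867401123047) [[-0.0633, -0.041], [-0.0203, 0.039]]
side rect ((0.043598100543022156, -0.0016579218208789825), (0.05446523427963257, 0.08543115109205246), 1.6260426044464111) [[0.0175, -0.0414], [0.0697, 0.0392]]
pin 21 [311.14285714 264.9047619 ] [[-0.0952, -0.0011, 0.0627], [-0.0921, 0.0121, 0.0869]] [-0.0934  0.0065  0.0736] [-0.02   0.302  0.953 -0.094  0.007  0.074]
pin 230 [329.92608696 276.83913043] [[-0.1637, -0.0185, 0.0358], [-0.1095, 0.0078, 0.0812]] [-0.128  -0.01    0.0471] [ 0.829  0.232  0.509 -0.133 -0.009  0.052]
bin ((0.5836431384086609, -0.3512589931488037), (0.18562878668308258, 0.15755724906921387), 75.96237182617188)
elbow [0.51568263 0.31211522 0.02018749] [0.55225088 0.36106821 0.04893208]
```

```bash
cat >> h.py <<'E'
from scipy.spatial.transform import Rotation as Ro
VO=np.array([.6449,.1095]); VY=np.radians(6.4)
def vw(x,y): return VO+np.array([x*np.cos(VY)-y*np.sin(VY),x*np.sin(VY)+y*np.cos(VY)])
def wv(p):
    d=np.asarray(p)[...,:2]-VO; return np.stack([d[...,0]*np.cos(VY)+d[...,1]*np.sin(VY),-d[...,0]*np.sin(VY)+d[...,1]*np.cos(VY)],-1)
def plan(*tg,pose=None):
    """tg: (x,y,z,yawdeg) world targets of the TCP; prints mm/deg deltas in tool axes, chained"""
    o=get_obs(); p=o['eef_pos']; R=Ro.from_euler('xyz',o['tcp_rot']); print('at',p.round(4),np.degrees(o['tcp_rot']).round(1),'grip',round(float(o['grip_width']),3),'clk',round(float(o['clock']),1))
    for x,y,z,yaw in tg:
        R2=Ro.from_euler('xyz',[np.pi,0,np.radians(yaw)]); t=R.inv().apply(np.array([x,y,z])-p)*1000; r=np.degrees((R.inv()*R2).as_rotvec())
        print('t',t.round(1),'r',r.round(1),'rows>=%d'%np.ceil(max(np.linalg.norm(t)/41.7,np.linalg.norm(r)/7.16))); p=np.array([x,y,z]);R=R2
E
python3 -c "
from h import *
a=vw(.013,.0035); print(a)
plan((.243,-.576,.30,22.9),(*a,.25,6.4),(*a,.118,6.4))"
```

```text
[0.65742884 0.11442728]
at [ 0.243  -0.5753  0.226 ] [-179.9    0.    22.9] grip 1.004 clk 0.1
t [ -0.3   0.5 -74. ] r [-0.1  0.   0. ] rows>=2
t [ 650.4 -474.7   50. ] r [ 0.  -0.  16.5] rows>=20
t [ -0.  -0. 132.] r [0. 0. 0.] rows>=4
```

Request:
{"method": "apply_moves", "body": {
  "increments": [
    {"tz": -37},
    {"tz": -74},
    {"tz": -74, "tx": 30, "ty": -22},
    {"tz": -74, "tx": 60, "ty": -44},
    {"tz": -74, "tx": 90, "ty": -66}
  ]
}}

```text
$.increments[0]: bad value
```

Request:
{"method": "apply_moves", "body": {
  "increments": [
    {"tx": 32, "ty": -23},
    {"tx": 64, "ty": -46},
    {"tx": 96, "ty": -70},
    {"tx": 128, "ty": -93},
    {"tx": 160, "ty": -117}
  ]
}}

```text
$.increments[0]: bad value
```

Request:
{"method": "apply_moves", "body": {
  "increments": [
    {"tx": 32, "ty": -23},
    {"tx": 64, "ty": -46},
    {"tx": 96, "ty": -70},
    {"tx": 128, "ty": -93},
    {"tx": 160, "ty": -117}
  ]
}}

```text
$.increments[0]: bad value
```

Request:
{"method": "apply_moves", "body": {
  "increments": [
    {"tx": 32, "ty": -23},
    {"tx": 64, "ty": -46},
    {"tx": 96, "ty": -70},
    {"tx": 128, "ty": -93, "rz": 7},
    {"tx": 160, "ty": -117, "rz": 14}
  ]
}}

```text
$.increments[0]: bad value
```

```bash
python3 -c "
from h import *
a=vw(.013,.0035)
plan((*a,.20,6.4),(*a,.118,6.4))"
```

```text
at [ 0.243  -0.5753  0.226 ] [-179.9    0.    22.9] grip 1.004 clk 0.1
t [ 650.2 -474.    26.6] r [-0.1  0.  16.5] rows>=20
t [-0. -0. 82.] r [0. 0. 0.] rows>=2
```

Request:
{"method": "apply_moves", "body": {
  "increments": [
    {"tx": 0, "ty": 0, "tz": -37, "rx": 0, "ry": 0, "rz": 0, "grip": 1},
    {"tx": 0, "ty": 0, "tz": -74, "rx": 0, "ry": 0, "rz": 0, "grip": 1},
    {"tx": 30, "ty": -22, "tz": -74, "rx": 0, "ry": 0, "rz": 0, "grip": 1},
    {"tx": 60, "ty": -44, "tz": -74, "rx": 0, "ry": 0, "rz": 0, "grip": 1},
    {"tx": 90, "ty": -66, "tz": -74, "rx": 0, "ry": 0, "rz": 0, "grip": 1}
  ]
}}

```text
clock: 0.52
eef_pos: [0.3007, -0.4791, 0.3009]
tcp_rot: [3.141, -0.0, 0.398]
wrist_force: [1.1, 1.1, -0.1]
grip_width: 1.0
finger_force: 0.0
```

Request:
{"method": "apply_moves", "body": {
  "increments": [
    {"tx": 32, "ty": -23, "tz": 0, "rx": 0, "ry": 0, "rz": 0, "grip": 1},
    {"tx": 64, "ty": -46, "tz": 0, "rx": 0, "ry": 0, "rz": 0, "grip": 1},
    {"tx": 96, "ty": -70, "tz": 0, "rx": 0, "ry": 0, "rz": 0, "grip": 1},
    {"tx": 128, "ty": -93, "tz": 0, "rx": 0, "ry": 0, "rz": 0, "grip": 1},
    {"tx": 160, "ty": -117, "tz": 0, "rx": 0, "ry": 0, "rz": 0, "grip": 1}
  ]
}}

```text
clock: 0.93
eef_pos: [0.4027, -0.3081, 0.3006]
tcp_rot: [-3.141, 0.0, 0.4]
wrist_force: [1.5, -1.0, 0.6]
grip_width: 1.001
finger_force: 0.0
```

Request:
{"method": "apply_moves", "body": {
  "increments": [
    {"tx": 32, "ty": -23, "tz": 0, "rx": 0, "ry": 0, "rz": 0, "grip": 1},
    {"tx": 64, "ty": -46, "tz": 0, "rx": 0, "ry": 0, "rz": 0, "grip": 1},
    {"tx": 96, "ty": -70, "tz": 0, "rx": 0, "ry": 0, "rz": 0, "grip": 1},
    {"tx": 128, "ty": -93, "tz": 0, "rx": 0, "ry": 0, "rz": 0, "grip": 1},
    {"tx": 160, "ty": -117, "tz": 0, "rx": 0, "ry": 0, "rz": 0, "grip": 1}
  ]
}}

```text
clock: 1.35
eef_pos: [0.5046, -0.1382, 0.3006]
tcp_rot: [3.142, 0.0, 0.399]
wrist_force: [1.2, -1.0, -0.1]
grip_width: 0.998
finger_force: 0.0
```

Request:
{"method": "apply_moves", "body": {
  "increments": [
    {"tx": 32, "ty": -23, "tz": 0, "rx": 0, "ry": 0, "rz": 0, "grip": 1},
    {"tx": 64, "ty": -46, "tz": 0, "rx": 0, "ry": 0, "rz": 0, "grip": 1},
    {"tx": 96, "ty": -70, "tz": 0, "rx": 0, "ry": 0, "rz": 0, "grip": 1},
    {"tx": 128, "ty": -93, "tz": 0, "rx": 0, "ry": 0, "rz": 7, "grip": 1},
    {"tx": 160, "ty": -117, "tz": 0, "rx": 0, "ry": 0, "rz": 14, "grip": 1}
  ]
}}

```text
clock: 1.77
eef_pos: [0.6066, 0.0316, 0.3003]
tcp_rot: [3.141, 0.001, 0.15]
wrist_force: [0.5, -1.3, 1.0]
grip_width: 0.998
finger_force: 0.0
```

```bash
python3 -c "
from h import *
a=vw(.013,.0035)
plan((*a,.20,6.4),(*a,.118,6.4))"
```

```text
at [0.6066 0.0316 0.3003] [180.    0.    8.6] grip 0.998 clk 1.8
t [ 62.7 -74.3 100.3] r [0.  0.  2.2] rows>=4
t [-0. -0. 82.] r [0. 0. 0.] rows>=2
```

Request:
{"method": "apply_moves", "body": {
  "increments": [
    {"tx": 30, "ty": -36, "tz": 30, "rx": 0, "ry": 0, "rz": 2, "grip": 1},
    {"tx": 62.7, "ty": -74.3, "tz": 60, "rx": 0, "ry": 0, "rz": 2.2, "grip": 1},
    {"tx": 62.7, "ty": -74.3, "tz": 100, "rx": 0, "ry": 0, "rz": 2.2, "grip": 1},
    {"tx": 62.7, "ty": -74.3, "tz": 140, "rx": 0, "ry": 0, "rz": 2.2, "grip": 1},
    {"tx": 62.7, "ty": -74.3, "tz": 160, "rx": 0, "ry": 0, "rz": 2.2, "grip": 1}
  ]
}}

```text
clock: 2.18
eef_pos: [0.6562, 0.1158, 0.138]
tcp_rot: [-3.141, 0.001, 0.12]
wrist_force: [1.3, -0.2, -1.2]
grip_width: 1.002
finger_force: 0.0
```

```bash
python3 -c "
from h import *
im,d=cap('side','s1.png'); t,_=cap('top'); cv2.imwrite('pics/c1.png',np.hstack([cv2.resize(im[130:310,200:400],(400,360)),cv2.resize(t[150:330,220:420],(400,360))]))
plan((*vw(.013,.0035),.118,6.4))"
```

```text
at [0.652  0.1128 0.1336] [179.9   0.7   6.8] grip 1.002 clk 2.3
t [ 5.8 -1.  15.5] r [0.1 0.7 0.4] rows>=1
```

View pics/c1.png

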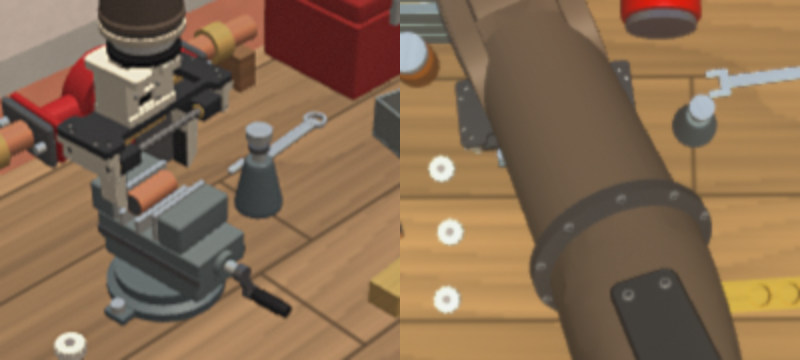

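The left view shows the open fingers straddling the offcut, one at each end. I check whether the arm has settled.

Request:
{"method": "apply_moves", "body": {
  "increments": [
    {"tx": 0, "ty": 0, "tz": 0, "rx": 0, "ry": 0, "rz": 0, "grip": 1},
    {"tx": 0, "ty": 0, "tz": 0, "rx": 0, "ry": 0, "rz": 0, "grip": 1}
  ]
}}

```text
clock: 2.45
eef_pos: [0.6578, 0.1132, 0.1432]
tcp_rot: [-3.141, -0.003, 0.116]
wrist_force: [0.2, 0.3, 0.9]
grip_width: 1.0
finger_force: 0.0
```

```bash
python3 -c "
from h import *
plan((*vw(.013,.0035),.118,6.4)); print(get_obs()['wrist_force'])"
```

```text
at [0.6578 0.1132 0.1432] [-180.    -0.2    6.7] grip 1.0 clk 2.5
t [-0.3 -1.3 25.2] r [-0.  -0.2  0.3] rows>=1
[0.15989049 0.33934098 0.87201185]
```

Request:
{"method": "apply_moves", "body": {
  "increments": [
    {"tx": 0, "ty": 0, "tz": 8, "rx": 0, "ry": 0, "rz": 0, "grip": 1},
    {"tx": 0, "ty": -1, "tz": 15, "rx": 0, "ry": 0, "rz": 0, "grip": 1},
    {"tx": 0, "ty": -1, "tz": 22, "rx": 0, "ry": 0, "rz": 0, "grip": 1},
    {"tx": 0, "ty": -1, "tz": 22, "rx": 0, "ry": 0, "rz": 0, "grip": 1},
    {"tx": 0, "ty": -1, "tz": 22, "rx": 0, "ry": 0, "rz": 0, "grip": 1}
  ]
}}

```text
clock: 2.87
eef_pos: [0.6561, 0.1141, 0.1185]
tcp_rot: [3.141, 0.001, 0.117]
wrist_force: [0.0, -0.4, 0.8]
grip_width: 1.002
finger_force: 0.0
```

Request:
{"method": "apply_moves", "body": {
  "increments": [
    {"tx": 0, "ty": 0, "tz": 0, "rx": 0, "ry": 0, "rz": 0, "grip": 0.3},
    {"tx": 0, "ty": 0, "tz": 0, "rx": 0, "ry": 0, "rz": 0, "grip": 0.3},
    {"tx": 0, "ty": 0, "tz": 0, "rx": 0, "ry": 0, "rz": 0, "grip": 0.3},
    {"tx": 0, "ty": 0, "tz": 0, "rx": 0, "ry": 0, "rz": 0, "grip": 0.3},
    {"tx": 0, "ty": 0, "tz": 0, "rx": 0, "ry": 0, "rz": 0, "grip": 0.3}
  ]
}}

```text
clock: 3.28
eef_pos: [0.6565, 0.1143, 0.1189]
tcp_rot: [3.142, -0.0, 0.117]
wrist_force: [0.9, 0.2, -0.0]
grip_width: 0.689
finger_force: 0.0
```

Request:
{"method": "apply_moves", "body": {
  "increments": [
    {"tx": 0, "ty": 0, "tz": 0, "rx": 0, "ry": 0, "rz": 0, "grip": 0.3},
    {"tx": 0, "ty": 0, "tz": 0, "rx": 0, "ry": 0, "rz": 0, "grip": 0.3},
    {"tx": 0, "ty": 0, "tz": 0, "rx": 0, "ry": 0, "rz": 0, "grip": 0.3},
    {"tx": 0, "ty": 0, "tz": 0, "rx": 0, "ry": 0, "rz": 0, "grip": 0.3}
  ]
}}

```text
clock: 3.62
eef_pos: [0.6564, 0.1144, 0.1188]
tcp_rot: [-3.142, -0.0, 0.117]
wrist_force: [-0.3, 0.1, -0.2]
grip_width: 0.61
finger_force: 30.0
```

Request:
{"method": "apply_moves", "body": {
  "increments": [
    {"tx": 0, "ty": 0, "tz": -25, "rx": 0, "ry": 0, "rz": 0, "grip": 0.3},
    {"tx": 0, "ty": 0, "tz": -60, "rx": 0, "ry": 0, "rz": 0, "grip": 0.3},
    {"tx": 0, "ty": 20, "tz": -85, "rx": 0, "ry": 0, "rz": 0, "grip": 0.3},
    {"tx": 0, "ty": 55, "tz": -90, "rx": 0, "ry": 0, "rz": 0, "grip": 0.3},
    {"tx": 0, "ty": 90, "tz": -90, "rx": 0, "ry": 0, "rz": 0, "grip": 0.3}
  ]
}}

```text
clock: 4.03
eef_pos: [0.6682, 0.026, 0.2118]
tcp_rot: [-3.141, -0.005, 0.12]
wrist_force: [1.3, -1.0, -1.2]
grip_width: 0.605
finger_force: 30.0
```

```bash
python3 -c "
from h import *
plan((.59,-.333,.2,-13),(.59,-.333,.04,-13))"
```

```text
at [0.6682 0.026  0.2118] [-180.    -0.3    6.9] grip 0.605 clk 4.0
t [-120.8  347.    11. ] r [-0.1 -0.3 19.9] rows>=9
t [  0.  -0. 160.] r [0. 0. 0.] rows>=4
```

Request:
{"method": "apply_moves", "body": {
  "increments": [
    {"tx": -12, "ty": 35, "tz": 0, "rx": 0, "ry": 0, "rz": 4, "grip": 0.3},
    {"tx": -24, "ty": 70, "tz": 0, "rx": 0, "ry": 0, "rz": 8, "grip": 0.3},
    {"tx": -36, "ty": 105, "tz": 0, "rx": 0, "ry": 0, "rz": 12, "grip": 0.3},
    {"tx": -48, "ty": 140, "tz": 0, "rx": 0, "ry": 0, "rz": 16, "grip": 0.3},
    {"tx": -60, "ty": 173, "tz": 0, "rx": 0, "ry": 0, "rz": 20, "grip": 0.3}
  ]
}}

```text
clock: 4.45
eef_pos: [0.6266, -0.1561, 0.2086]
tcp_rot: [3.141, 0.0, -0.236]
wrist_force: [0.1, -0.0, -1.4]
grip_width: 0.607
finger_force: 30.0
```

```bash
python3 -c "
from h import *
plan((.59,-.333,.2,-13),(.59,-.333,.04,-13))"
```

```text
at [ 0.6266 -0.1561  0.2086] [180.    0.  -13.5] grip 0.607 clk 4.5
t [  5.8 180.5   8.7] r [ 0.   0.  -0.5] rows>=5
t [  0.  -0. 160.] r [0. 0. 0.] rows>=4
```

Request:
{"method": "apply_moves", "body": {
  "increments": [
    {"tx": 1, "ty": 38, "tz": 0, "rx": 0, "ry": 0, "rz": 0, "grip": 0.3},
    {"tx": 2, "ty": 76, "tz": 0, "rx": 0, "ry": 0, "rz": 0, "grip": 0.3},
    {"tx": 4, "ty": 114, "tz": 5, "rx": 0, "ry": 0, "rz": 0, "grip": 0.3},
    {"tx": 5, "ty": 150, "tz": 8, "rx": 0, "ry": 0, "rz": 0, "grip": 0.3},
    {"tx": 6, "ty": 180, "tz": 9, "rx": 0, "ry": 0, "rz": 0, "grip": 0.3}
  ]
}}

```text
clock: 4.87
eef_pos: [0.5901, -0.3337, 0.1989]
tcp_rot: [3.141, 0.001, -0.234]
wrist_force: [0.5, -1.0, -0.9]
grip_width: 0.606
finger_force: 30.0
```

Request:
{"method": "apply_moves", "body": {
  "increments": [
    {"tx": 0, "ty": 0, "tz": 40, "rx": 0, "ry": 0, "rz": 0, "grip": 0.3},
    {"tx": 0, "ty": 0, "tz": 80, "rx": 0, "ry": 0, "rz": 0, "grip": 0.3},
    {"tx": 0, "ty": 0, "tz": 120, "rx": 0, "ry": 0, "rz": 0, "grip": 0.3},
    {"tx": 0, "ty": 0, "tz": 150, "rx": 0, "ry": 0, "rz": 0, "grip": 0.3},
    {"tx": 0, "ty": 0, "tz": 160, "rx": 0, "ry": 0, "rz": 0, "grip": 0.3}
  ]
}}

```text
clock: 5.28
eef_pos: [0.5885, -0.3289, 0.0342]
tcp_rot: [-3.14, 0.008, -0.232]
wrist_force: [-0.7, 0.4, -2.1]
grip_width: 0.607
finger_force: 30.0
```

Request:
{"method": "apply_moves", "body": {
  "increments": [
    {"tx": 0, "ty": 0, "tz": 0, "rx": 0, "ry": 0, "rz": 0, "grip": 0.3},
    {"tx": 0, "ty": 0, "tz": 5, "rx": 0, "ry": 0, "rz": 0, "grip": 0.3},
    {"tx": 0, "ty": 0, "tz": 8, "rx": 0, "ry": 0, "rz": 0, "grip": 0.3},
    {"tx": 0, "ty": 0, "tz": 8, "rx": 0, "ry": 0, "rz": 0, "grip": 0.72},
    {"tx": 0, "ty": 0, "tz": 8, "rx": 0, "ry": 0, "rz": 0, "grip": 0.72}
  ]
}}

```text
clock: 5.7
eef_pos: [0.593, -0.331, 0.0335]
tcp_rot: [3.141, -0.003, -0.232]
wrist_force: [0.8, 0.2, -0.1]
grip_width: 0.695
finger_force: 0.0
```

Request:
{"method": "apply_moves", "body": {
  "increments": [
    {"tx": 0, "ty": 0, "tz": 0, "rx": 0, "ry": 0, "rz": 0, "grip": 0.72},
    {"tx": 0, "ty": 0, "tz": 0, "rx": 0, "ry": 0, "rz": 0, "grip": 0.72},
    {"tx": 0, "ty": 0, "tz": -40, "rx": 0, "ry": 0, "rz": 0, "grip": 0.72},
    {"tx": 0, "ty": 0, "tz": -80, "rx": 0, "ry": 0, "rz": 0, "grip": 0.72},
    {"tx": 0, "ty": 0, "tz": -120, "rx": 0, "ry": 0, "rz": 0, "grip": 0.9}
  ]
}}

```text
clock: 6.12
eef_pos: [0.5915, -0.3302, 0.1531]
tcp_rot: [-3.141, 0.001, -0.232]
wrist_force: [1.4, -0.1, -0.8]
grip_width: 0.754
finger_force: 0.0
```

```bash
python3 -c "
from h import *
im,d=cap('side','s2.png'); cv2.imwrite('pics/c2.png',im[100:340,220:540])
b=[np.array([.4513,-.1795])]
plan((.44,-.25,.16,92.9))"
```

```text
at [ 0.5957 -0.3321  0.1629] [179.9  -0.7 -13.3] grip 0.788 clk 6.2
t [-170.4  -44.1    0.8] r [   0.7   -0.3 -106.2] rows>=15
```

View pics/c2.png

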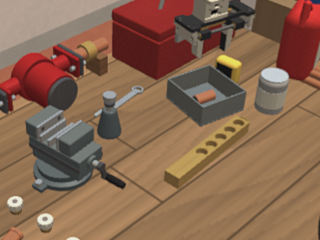

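The offcut lies in the bin at about (205,97) of the crop, so step 1 is done. Now the bar.

Request:
{"method": "apply_moves", "body": {
  "increments": [
    {"tx": -30, "ty": -21, "tz": 0, "rx": 0, "ry": 0, "rz": -7, "grip": 1},
    {"tx": -60, "ty": -42, "tz": 0, "rx": 0, "ry": 0, "rz": -14, "grip": 1},
    {"tx": -90, "ty": -63, "tz": 0, "rx": 0, "ry": 0, "rz": -21, "grip": 1},
    {"tx": -120, "ty": -84, "tz": 0, "rx": 0, "ry": 0, "rz": -28, "grip": 1},
    {"tx": -150, "ty": -105, "tz": 0, "rx": 0, "ry": 0, "rz": -35, "grip": 1}
  ]
}}

```text
clock: 6.58
eef_pos: [0.4689, -0.1927, 0.1521]
tcp_rot: [3.14, -0.001, 0.385]
wrist_force: [0.1, 0.1, 0.9]
grip_width: 1.0
finger_force: 0.0
```

Request:
{"method": "apply_moves", "body": {
  "increments": [
    {"tx": 0, "ty": 0, "tz": 0, "rx": 0, "ry": 0, "rz": -7, "grip": 1},
    {"tx": 0, "ty": 0, "tz": 0, "rx": 0, "ry": 0, "rz": -14, "grip": 1},
    {"tx": 0, "ty": 0, "tz": 0, "rx": 0, "ry": 0, "rz": -21, "grip": 1},
    {"tx": 0, "ty": 0, "tz": 0, "rx": 0, "ry": 0, "rz": -28, "grip": 1},
    {"tx": 0, "ty": 0, "tz": 0, "rx": 0, "ry": 0, "rz": -35, "grip": 1}
  ]
}}

```text
clock: 7.0
eef_pos: [0.4703, -0.1939, 0.1522]
tcp_rot: [3.14, 0.0, 0.996]
wrist_force: [0.1, 0.4, 0.4]
grip_width: 0.998
finger_force: 0.0
```

Request:
{"method": "apply_moves", "body": {
  "increments": [
    {"tx": 0, "ty": 0, "tz": 0, "rx": 0, "ry": 0, "rz": -7, "grip": 1},
    {"tx": 0, "ty": 0, "tz": 0, "rx": 0, "ry": 0, "rz": -14, "grip": 1},
    {"tx": 0, "ty": 0, "tz": 0, "rx": 0, "ry": 0, "rz": -21, "grip": 1},
    {"tx": 0, "ty": 0, "tz": 0, "rx": 0, "ry": 0, "rz": -28, "grip": 1},
    {"tx": 0, "ty": 0, "tz": 0, "rx": 0, "ry": 0, "rz": -35, "grip": 1}
  ]
}}

```text
clock: 7.42
eef_pos: [0.4703, -0.1939, 0.1521]
tcp_rot: [3.141, 0.001, 1.606]
wrist_force: [0.0, 0.1, 0.6]
grip_width: 1.001
finger_force: 0.0
```

```bash
python3 -c "
from h import *
plan((.4513,-.169,.08,93),(.4513,-.169,.006,93)); print(get_obs()['qpos'])"
```

```text
at [ 0.4703 -0.1939  0.1521] [180.   0.  92.] grip 1.001 clk 7.4
t [ 25.6 -18.1  72.1] r [ 0.  0. -1.] rows>=2
t [ 0. -0. 74.] r [0. 0. 0.] rows>=2
[ 0.74776216  0.39736163 -0.60064317  1.91037842  0.27988991  0.9162013
  0.04690809]
```

Request:
{"method": "apply_moves", "body": {
  "increments": [
    {"tx": 12, "ty": -9, "tz": 25, "rx": 0, "ry": 0, "rz": -1, "grip": 1},
    {"tx": 25.6, "ty": -18.1, "tz": 55, "rx": 0, "ry": 0, "rz": -1, "grip": 1},
    {"tx": 25.6, "ty": -18.1, "tz": 85, "rx": 0, "ry": 0, "rz": -1, "grip": 1},
    {"tx": 25.6, "ty": -18.1, "tz": 110, "rx": 0, "ry": 0, "rz": -1, "grip": 1},
    {"tx": 25.6, "ty": -18.1, "tz": 125, "rx": 0, "ry": 0, "rz": -1, "grip": 1}
  ]
}}

```text
clock: 7.83
eef_pos: [0.4502, -0.1684, 0.0248]
tcp_rot: [-3.14, -0.001, 1.618]
wrist_force: [-0.1, 0.3, -0.5]
grip_width: 0.998
finger_force: 0.0
```

Request:
{"method": "apply_moves", "body": {
  "increments": [
    {"tx": 0, "ty": 0, "tz": 10, "rx": 0, "ry": 0, "rz": 0, "grip": 0.8},
    {"tx": 0, "ty": 0, "tz": 20, "rx": 0, "ry": 0, "rz": 0, "grip": 0.2},
    {"tx": 0, "ty": 0, "tz": 20, "rx": 0, "ry": 0, "rz": 0, "grip": 0.2},
    {"tx": 0, "ty": 0, "tz": 20, "rx": 0, "ry": 0, "rz": 0, "grip": 0.2},
    {"tx": 0, "ty": 0, "tz": 20, "rx": 0, "ry": 0, "rz": 0, "grip": 0.2}
  ]
}}

```text
clock: 8.25
eef_pos: [0.452, -0.1689, 0.0075]
tcp_rot: [3.14, 0.001, 1.618]
wrist_force: [-0.6, -0.1, -0.4]
grip_width: 0.687
finger_force: 0.0
```

Request:
{"method": "apply_moves", "body": {
  "increments": [
    {"tx": 0, "ty": 0, "tz": 0, "rx": 0, "ry": 0, "rz": 0, "grip": 0.2},
    {"tx": 0, "ty": 0, "tz": 0, "rx": 0, "ry": 0, "rz": 0, "grip": 0.2},
    {"tx": 0, "ty": 0, "tz": 0, "rx": 0, "ry": 0, "rz": 0, "grip": 0.2},
    {"tx": 0, "ty": 0, "tz": 0, "rx": 0, "ry": 0, "rz": 0, "grip": 0.2},
    {"tx": 0, "ty": 0, "tz": 0, "rx": 0, "ry": 0, "rz": 0, "grip": 0.2}
  ]
}}

```text
clock: 8.67
eef_pos: [0.4518, -0.1689, 0.0072]
tcp_rot: [3.14, 0.001, 1.618]
wrist_force: [0.4, -0.7, 6.0]
grip_width: 0.433
finger_force: 30.0
```

Request:
{"method": "apply_moves", "body": {
  "increments": [
    {"tx": 0, "ty": 0, "tz": 0, "rx": 0, "ry": 0, "rz": 0, "grip": 0.2},
    {"tx": 0, "ty": 0, "tz": 0, "rx": 0, "ry": 0, "rz": 0, "grip": 0.2},
    {"tx": 0, "ty": 0, "tz": -20, "rx": 0, "ry": 0, "rz": 0, "grip": 0.2},
    {"tx": 0, "ty": 0, "tz": -50, "rx": 0, "ry": 0, "rz": 0, "grip": 0.2},
    {"tx": 0, "ty": 0, "tz": -80, "rx": 0, "ry": 0, "rz": 0, "grip": 0.2}
  ]
}}

```text
clock: 9.08
eef_pos: [0.4491, -0.1681, 0.0863]
tcp_rot: [-3.137, -0.002, 1.618]
wrist_force: [0.8, -0.6, -7.2]
grip_width: 0.436
finger_force: 30.0
```

Request:
{"method": "apply_moves", "body": {
  "increments": [
    {"tx": 0, "ty": 0, "tz": -30, "rx": 0, "ry": 0, "rz": 0, "grip": 0.2},
    {"tx": 0, "ty": 0, "tz": -60, "rx": 0, "ry": 0, "rz": 0, "grip": 0.2},
    {"tx": 0, "ty": 0, "tz": -90, "rx": 0, "ry": 0, "rz": 0, "grip": 0.2},
    {"tx": 0, "ty": 0, "tz": -105, "rx": 0, "ry": 0, "rz": 0, "grip": 0.2},
    {"tx": 0, "ty": 0, "tz": -105, "rx": 0, "ry": 0, "rz": 0, "grip": 0.2}
  ]
}}

```text
clock: 9.5
eef_pos: [0.4523, -0.1689, 0.1942]
tcp_rot: [3.138, 0.002, 1.618]
wrist_force: [1.1, 0.7, -7.8]
grip_width: 0.434
finger_force: 30.0
```

```bash
python3 - <<'E'
from h import *
im,d=cap('side','s3.png'); t,dt=cap('top','t3.png')
cv2.imwrite('pics/c3.png',np.hstack([cv2.resize(im[130:310,320:520],(400,360)),cv2.resize(t[170:350,340:540],(400,360))]))
a=vw(.0055,-.102); plan((*a,.22,96.4),(*a,.118,96.4))
E
```

```text
at [ 0.4502 -0.1688  0.1907] [-179.9   -0.    92.7] grip 0.431 clk 9.6
t [167.5 219.5 -29.6] r [-0.1 -0.  -3.7] rows>=7
t [  0.  -0. 102.] r [0. 0. 0.] rows>=3
```

View pics/c3.png

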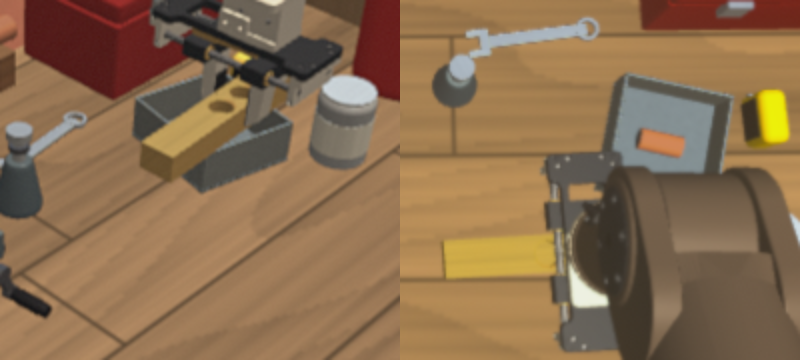

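The bar hangs level in the gripper with its plain end towards the vise, and the offcut is in the bin. Next I check how the bar sits in the hand and what bias the cameras have against the TCP.

```bash
python3 - <<'E'
from h import *
for n,f,im in(('top','t3',None),('side','s3',None)):
    d=np.load(f'pics/{f}.npy'); im=cv2.imread(f'pics/{f}.png'); W=cloud(n,d); hsv=cv2.cvtColor(im,cv2.COLOR_BGR2HSV)
    m=(W[...,2]>.205)&(W[...,2]<.228)&(hsv[...,0]>15)&(hsv[...,0]<32)&(hsv[...,1]>110)&(W[...,1]<.05)&(W[...,1]>-.12)
    q=W[m]; r=cv2.minAreaRect(q[:,:2].astype(np.float32)); print(n,len(q),r,'z',np.median(q[:,2]).round(4),'yend',np.percentile(q[:,1],[98,99.5]))
    # centreline
    for y in np.arange(-.11,-.03,.02):
        s=q[(q[:,1]>y)&(q[:,1]<y+.02)]; 
        if len(s)>10: print(round(y+.01,3),np.percentile(s[:,0],[2,98]).round(4),np.percentile(s[:,0],[2,98]).mean().round(4))
E
```

```text
top 803 ((0.44654640555381775, -0.07611528784036636), (0.04002741724252701, 0.08866192400455475), 2.736604928970337) z 0.2155 yend [-0.03252184 -0.03221652]
-0.1 [0.4282 0.4661] 0.4471
-0.08 [0.4283 0.4661] 0.4472
-0.06 [0.4264 0.4641] 0.4453
-0.04 [0.4266 0.4643] 0.4454
side 697 ((0.44557327032089233, -0.07559951394796371), (0.04418634623289108, 0.08842447400093079), 2.6844217777252197) z 0.2197 yend [-0.03319145 -0.03267995]
-0.1 [0.4254 0.4648] 0.4451
-0.08 [0.425  0.4646] 0.4448
-0.06 [0.4236 0.4647] 0.4442
-0.04 [0.4239 0.4634] 0.4436
```

Request:
{"method": "apply_moves", "body": {
  "increments": [
    {"tx": 24, "ty": 31, "tz": -8, "rx": 0, "ry": 0, "rz": 0, "grip": 0.2},
    {"tx": 48, "ty": 62, "tz": -16, "rx": 0, "ry": 0, "rz": -1, "grip": 0.2},
    {"tx": 72, "ty": 94, "tz": -24, "rx": 0, "ry": 0, "rz": -2, "grip": 0.2},
    {"tx": 96, "ty": 125, "tz": -30, "rx": 0, "ry": 0, "rz": -3, "grip": 0.2},
    {"tx": 119, "ty": 156, "tz": -30, "rx": 0, "ry": 0, "rz": -3.7, "grip": 0.2}
  ]
}}

```text
clock: 10.02
eef_pos: [0.6019, -0.0411, 0.2199]
tcp_rot: [-3.139, -0.0, 1.683]
wrist_force: [1.5, 0.5, -7.7]
grip_width: 0.433
finger_force: 30.0
```

Request:
{"method": "apply_moves", "body": {
  "increments": [
    {"tx": 20, "ty": 25, "tz": 0, "rx": 0, "ry": 0, "rz": 0, "grip": 0.2},
    {"tx": 40, "ty": 50, "tz": 0, "rx": 0, "ry": 0, "rz": 0, "grip": 0.2},
    {"tx": 49, "ty": 62, "tz": 0, "rx": 0, "ry": 0, "rz": 0, "grip": 0.2},
    {"tx": 49, "ty": 62, "tz": 0, "rx": 0, "ry": 0, "rz": 0, "grip": 0.2},
    {"tx": 49, "ty": 62, "tz": 0, "rx": 0, "ry": 0, "rz": 0, "grip": 0.2}
  ]
}}

```text
clock: 10.43
eef_pos: [0.6564, 0.0141, 0.218]
tcp_rot: [-3.136, -0.001, 1.685]
wrist_force: [-1.1, -1.0, -7.9]
grip_width: 0.431
finger_force: 30.0
```

Request:
{"method": "apply_moves", "body": {
  "increments": [
    {"tx": 0, "ty": 0, "tz": 0, "rx": 0, "ry": 0, "rz": 0, "grip": 0.2},
    {"tx": 0, "ty": 0, "tz": 0, "rx": 0, "ry": 0, "rz": 0, "grip": 0.2},
    {"tx": 0, "ty": 0, "tz": 0, "rx": 0, "ry": 0, "rz": 0, "grip": 0.2}
  ]
}}

```text
clock: 10.68
eef_pos: [0.6569, 0.0117, 0.2211]
tcp_rot: [-3.14, 0.001, 1.681]
wrist_force: [0.2, -0.2, -7.2]
grip_width: 0.431
finger_force: 30.0
```

```bash
python3 - <<'E'
from h import *
a=vw(.0050,-.102); plan((*a,.151,96.4),(*a,.121,96.4))
C=[]
for n in('top','side'):
    im,d=cap(n); W=cloud(n,d); V=W.copy(); V[...,:2]=wv(W); hsv=cv2.cvtColor(im,cv2.COLOR_BGR2HSV)
    W[...,2]+= .0015 if n=='top' else -.0022
    m=(abs(V[...,0])<.1)&(abs(V[...,1])<.038)&(W[...,2]>.129)&(W[...,2]<.138)&(hsv[...,1]<80)
    for a,b in((-.1,-.01),(.02,.1)):
        q=V[m&(V[...,0]>a)&(V[...,0]<b)]; 
        if len(q)>20: print(n,len(q),np.percentile(q[:,0],[1,99]).round(4))
    m=(W[...,2]>.23)&(W[...,2]<.26)&(hsv[...,0]>15)&(hsv[...,0]<32)&(hsv[...,1]>110)&(abs(V[...,1])<.1)&(abs(V[...,0])<.1)
    q=V[m]; print(n,'bar',len(q),cv2.minAreaRect(q[:,:2].astype(np.float32)))
E
```

```text
at [0.6569 0.0117 0.2211] [-179.9    0.    96.3] grip 0.431 clk 10.7
t [-3.4  4.1 70.1] r [-0.1  0.  -0.1] rows>=2
t [ 0. -0. 30.] r [0. 0. 0.] rows>=1
top 528 [-0.0591 -0.02  ]
top 257 [0.0518 0.0719]
top bar 943 ((0.000964747741818428, -0.012535613030195236), (0.041158005595207214, 0.10234596580266953), 0.31947579979896545)
side 455 [-0.0628 -0.0213]
side 399 [0.0278 0.0695]
side bar 1011 ((-0.0007610060274600983, -0.030496686697006226), (0.05310175195336342, 0.1409027874469757), 5.513422012329102)
```

Request:
{"method": "apply_moves", "body": {
  "increments": [
    {"tx": -3.4, "ty": 4.1, "tz": 15, "rx": 0, "ry": 0, "rz": 0, "grip": 0.2},
    {"tx": -3.4, "ty": 4.1, "tz": 35, "rx": 0, "ry": 0, "rz": 0, "grip": 0.2},
    {"tx": -3.4, "ty": 4.1, "tz": 55, "rx": 0, "ry": 0, "rz": 0, "grip": 0.2},
    {"tx": -3.4, "ty": 4.1, "tz": 68, "rx": 0, "ry": 0, "rz": 0, "grip": 0.2},
    {"tx": -3.4, "ty": 4.1, "tz": 68, "rx": 0, "ry": 0, "rz": 0, "grip": 0.2}
  ]
}}

```text
clock: 11.2
eef_pos: [0.66, 0.009, 0.1496]
tcp_rot: [-3.136, 0.0, 1.682]
wrist_force: [-1.3, 0.5, -8.7]
grip_width: 0.434
finger_force: 30.0
```

Request:
{"method": "apply_moves", "body": {
  "increments": [
    {"tx": 0, "ty": 0, "tz": 0, "rx": 0, "ry": 0, "rz": 0, "grip": 0.2},
    {"tx": 0, "ty": 0, "tz": 0, "rx": 0, "ry": 0, "rz": 0, "grip": 0.2},
    {"tx": 0, "ty": 0, "tz": 0, "rx": 0, "ry": 0, "rz": 0, "grip": 0.2},
    {"tx": 0, "ty": 0, "tz": 0, "rx": 0, "ry": 0, "rz": 0, "grip": 0.2}
  ]
}}

```text
clock: 11.53
eef_pos: [0.6628, 0.0104, 0.155]
tcp_rot: [3.139, 0.0, 1.683]
wrist_force: [-0.3, 0.1, -7.0]
grip_width: 0.438
finger_force: 30.0
```

```bash
python3 - <<'E'
from h import *
plan((*vw(.0050,-.102),.121,96.4))
im,d=cap('side'); t,_=cap('top'); cv2.imwrite('pics/c4.png',np.hstack([cv2.resize(im[150:300,230:400],(453,400)),cv2.resize(t[170:260,265:345],(347,390))[:390].repeat(1,0) if 0 else cv2.resize(t[170:270,262:348],(344,400))]))
E
```

```text
at [0.6628 0.0104 0.155 ] [179.9   0.   96.4] grip 0.438 clk 11.5
t [-1.6 -1.8 34. ] r [0.1 0.  0. ] rows>=1
```

View pics/c4.png

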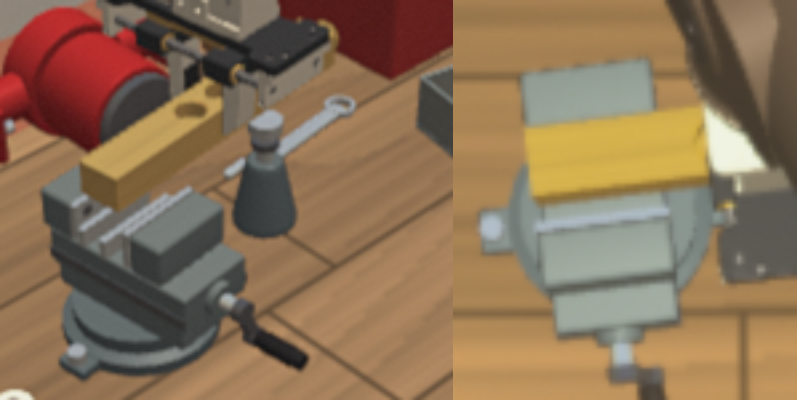

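The bar's plain end is over the jaw opening and aligned with the jaws, so I lower it slowly.

Request:
{"method": "apply_moves", "body": {
  "increments": [
    {"tx": -1, "ty": -1, "tz": 5, "rx": 0, "ry": 0, "rz": 0, "grip": 0.2},
    {"tx": -1, "ty": -1, "tz": 10, "rx": 0, "ry": 0, "rz": 0, "grip": 0.2},
    {"tx": -1, "ty": -1, "tz": 14, "rx": 0, "ry": 0, "rz": 0, "grip": 0.2},
    {"tx": -1, "ty": -1, "tz": 18, "rx": 0, "ry": 0, "rz": 0, "grip": 0.2},
    {"tx": -1, "ty": -1, "tz": 22, "rx": 0, "ry": 0, "rz": 0, "grip": 0.2}
  ]
}}

```text
clock: 12.05
eef_pos: [0.661, 0.009, 0.131]
tcp_rot: [-3.141, -0.0, 1.683]
wrist_force: [-0.4, 0.5, -8.5]
grip_width: 0.435
finger_force: 30.0
```

Request:
{"method": "apply_moves", "body": {
  "increments": [
    {"tx": 0, "ty": 0, "tz": 3, "rx": 0, "ry": 0, "rz": 0, "grip": 0.2},
    {"tx": 0, "ty": 0, "tz": 5, "rx": 0, "ry": 0, "rz": 0, "grip": 0.2},
    {"tx": 0, "ty": 0, "tz": 7, "rx": 0, "ry": 0, "rz": 0, "grip": 0.2},
    {"tx": 0, "ty": 0, "tz": 9, "rx": 0, "ry": 0, "rz": 0, "grip": 0.2},
    {"tx": 0, "ty": 0, "tz": 10, "rx": 0, "ry": 0, "rz": 0, "grip": 0.2}
  ]
}}

```text
clock: 12.47
eef_pos: [0.6611, 0.0091, 0.1215]
tcp_rot: [-3.141, 0.0, 1.682]
wrist_force: [-0.4, -0.0, -7.7]
grip_width: 0.433
finger_force: 30.0
```

Request:
{"method": "apply_moves", "body": {
  "increments": [
    {"tx": 0, "ty": 0, "tz": 0, "rx": 0, "ry": 0, "rz": 0, "grip": 0.2},
    {"tx": 0, "ty": 0, "tz": 0, "rx": 0, "ry": 0, "rz": 0, "grip": 0.2},
    {"tx": 0, "ty": 0, "tz": 0, "rx": 0, "ry": 0, "rz": 0, "grip": 0.2},
    {"tx": 0, "ty": 0, "tz": 0, "rx": 0, "ry": 0, "rz": 0, "grip": 0.2}
  ]
}}

```text
clock: 12.8
eef_pos: [0.6613, 0.0091, 0.1219]
tcp_rot: [3.141, 0.0, 1.682]
wrist_force: [1.4, -0.5, -7.8]
grip_width: 0.432
finger_force: 30.0
```

```bash
python3 - <<'E'
from h import *
plan((*vw(.0050,-.102),.121,96.4)); print(get_obs()['wrist_force'])
E
```

```text
at [0.6613 0.0091 0.1219] [180.    0.   96.4] grip 0.432 clk 12.8
t [-0.4 -0.1  0.9] r [ 0.  0. -0.] rows>=1
[ 1.39979212 -0.49482414 -7.81627364]
```

Still carrying its weight, about 1–2 mm above contact. Lower 1.5 mm, release and back off upwards.

Request:
{"method": "apply_moves", "body": {
  "increments": [
    {"tx": 0, "ty": 0, "tz": 1, "rx": 0, "ry": 0, "rz": 0, "grip": 0.2},
    {"tx": 0, "ty": 0, "tz": 1.7, "rx": 0, "ry": 0, "rz": 0, "grip": 0.2},
    {"tx": 0, "ty": 0, "tz": 1.7, "rx": 0, "ry": 0, "rz": 0, "grip": 0.2},
    {"tx": 0, "ty": 0, "tz": 1.7, "rx": 0, "ry": 0, "rz": 0, "grip": 0.2}
  ]
}}

```text
clock: 13.13
eef_pos: [0.6613, 0.0091, 0.1204]
tcp_rot: [3.141, 0.0, 1.683]
wrist_force: [-0.6, -0.8, -2.9]
grip_width: 0.432
finger_force: 30.0
```

Request:
{"method": "apply_moves", "body": {
  "increments": [
    {"tx": 0, "ty": 0, "tz": 0, "rx": 0, "ry": 0, "rz": 0, "grip": 0.9},
    {"tx": 0, "ty": 0, "tz": 0, "rx": 0, "ry": 0, "rz": 0, "grip": 0.9},
    {"tx": 0, "ty": 0, "tz": 0, "rx": 0, "ry": 0, "rz": 0, "grip": 0.9},
    {"tx": 0, "ty": 0, "tz": 0, "rx": 0, "ry": 0, "rz": 0, "grip": 0.9},
    {"tx": 0, "ty": 0, "tz": 0, "rx": 0, "ry": 0, "rz": 0, "grip": 0.9}
  ]
}}

```text
clock: 13.55
eef_pos: [0.6615, 0.0092, 0.1204]
tcp_rot: [3.141, -0.0, 1.683]
wrist_force: [-1.3, 1.8, -0.3]
grip_width: 0.743
finger_force: 0.0
```

Request:
{"method": "apply_moves", "body": {
  "increments": [
    {"tx": 0, "ty": 0, "tz": -20, "rx": 0, "ry": 0, "rz": 0, "grip": 0.9},
    {"tx": 0, "ty": 0, "tz": -50, "rx": 0, "ry": 0, "rz": 0, "grip": 0.9},
    {"tx": 0, "ty": 0, "tz": -85, "rx": 0, "ry": 0, "rz": 0, "grip": 0.9},
    {"tx": 0, "ty": 0, "tz": -120, "rx": 0, "ry": 0, "rz": 0, "grip": 0.9},
    {"tx": 0, "ty": -20, "tz": -150, "rx": 0, "ry": 0, "rz": 0, "grip": 0.9}
  ]
}}

```text
clock: 13.97
eef_pos: [0.6434, 0.0073, 0.2721]
tcp_rot: [3.139, -0.001, 1.682]
wrist_force: [-0.9, -0.7, 0.4]
grip_width: 0.9
finger_force: 0.0
```

Request:
{"method": "apply_moves", "body": {
  "increments": [
    {"tx": -10, "ty": -40, "tz": 0, "rx": 0, "ry": 0, "rz": 7, "grip": 0.7},
    {"tx": -20, "ty": -80, "tz": 0, "rx": 0, "ry": 0, "rz": 14, "grip": 0.7},
    {"tx": -30, "ty": -120, "tz": 0, "rx": 0, "ry": 0, "rz": 21, "grip": 0.7},
    {"tx": -40, "ty": -155, "tz": 0, "rx": 0, "ry": 0, "rz": 28, "grip": 0.7},
    {"tx": -50, "ty": -190, "tz": 0, "rx": 0, "ry": 0, "rz": 35, "grip": 0.7}
  ]
}}

```text
clock: 14.38
eef_pos: [0.4562, -0.0645, 0.2701]
tcp_rot: [3.141, 0.0, 1.065]
wrist_force: [-0.1, -0.8, 0.7]
grip_width: 0.702
finger_force: 0.0
```

```bash
python3 - <<'E'
from h import *
plan(); im,d=cap('side','s5.png'); t,_=cap('top','t5.png'); cv2.imwrite('pics/c5.png',np.hstack([cv2.resize(im[150:330,200:420],(440,360)),cv2.resize(t[150:330,240:420],(360,360))]))
for n,f in(('top','t5'),('side','s5')):
    d=np.load(f'pics/{f}.npy'); im=cv2.imread(f'pics/{f}.png'); W=cloud(n,d); hsv=cv2.cvtColor(im,cv2.COLOR_BGR2HSV); V=W.copy(); V[...,:2]=wv(W); V[...,2]+= .0015 if n=='top' else -.0022
    m=(hsv[...,0]>15)&(hsv[...,0]<32)&(hsv[...,1]>110)&(V[...,2]>.139)&(V[...,2]<.152)&(abs(V[...,0])<.06)&(V[...,1]>-.28)&(V[...,1]<.07)
    q=V[m]; print(n,len(q)); 
    if len(q)>50:
        print(cv2.minAreaRect(q[:,:2].astype(np.float32)),np.percentile(q[:,1],[.5,99.5]))
        A=np.c_[q[:,1],np.ones(len(q))]; print('z slope,z0',np.linalg.lstsq(A,q[:,2],rcond=None)[0])
    V2=V; dk=(hsv[...,2]<80)&(abs(V[...,0]+.142)<.03)&(abs(V[...,1])<.07)&(W[...,2]>.03)
    q=V[dk]; print('pin',len(q),np.percentile(q,[3,97],axis=0).round(4).tolist() if len(q) else '')
E
```

```text
at [ 0.4562 -0.0645  0.2701] [180.   0.  61.] grip 0.702 clk 14.4
top 1609
((0.005322616547346115, -0.11185938119888306), (0.04124847799539566, 0.2937462329864502), 0.1861008107662201) [-0.25567664  0.03369831]
z slope,z0 [0.00557897 0.14555703]
pin 80 [[-0.1569, -0.0208, 0.043], [-0.1166, -0.0083, 0.0525]]
side 1281
((0.002468777820467949, -0.11323580145835876), (0.04728139936923981, 0.29790395498275757), 0.5077100396156311) [-0.25730221  0.03415675]
z slope,z0 [0.00201193 0.14467203]
pin 217 [[-0.1637, -0.0182, 0.037], [-0.1138, 0.0056, 0.0806]]
```

View pics/c5.png

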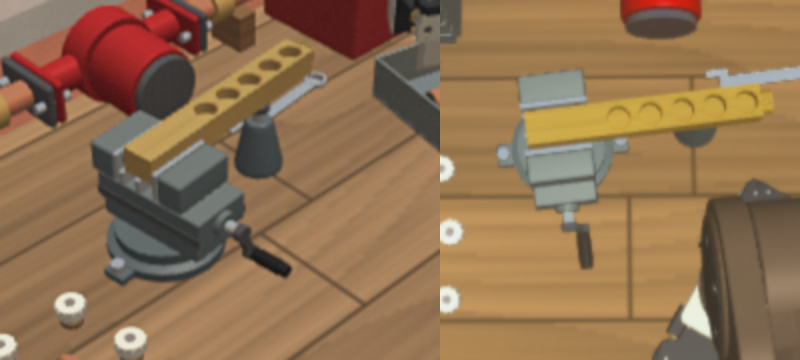

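The bar lies on the parallels between the jaws and on the jack, ports up and level. The crank handle is at its lower right, at an angle of about 157°. Now to the crank.

```bash
python3 - <<'E'
from h import *
a=vw(-.146,-.015); print(a); plan((*a,.25,6.4),(*a,.0285,6.4))
E
```

```text
[0.50148192 0.07831902]
at [ 0.4533 -0.0665  0.2701] [-180.     0.2   60.9] grip 0.7 clk 14.5
t [150.1 -28.3  19.5] r [ 0.1  0.2 54.5] rows>=8
t [ -0.   -0.  221.5] r [0. 0. 0.] rows>=6
```

Request:
{"method": "apply_moves", "body": {
  "increments": [
    {"tx": 28, "ty": -5, "tz": 0, "rx": 0, "ry": 0, "rz": 7, "grip": 0.55},
    {"tx": 56, "ty": -10, "tz": 0, "rx": 0, "ry": 0, "rz": 14, "grip": 0.55},
    {"tx": 84, "ty": -15, "tz": 0, "rx": 0, "ry": 0, "rz": 21, "grip": 0.55},
    {"tx": 112, "ty": -20, "tz": 0, "rx": 0, "ry": 0, "rz": 28, "grip": 0.55},
    {"tx": 140, "ty": -26, "tz": 0, "rx": 0, "ry": 0, "rz": 35, "grip": 0.55}
  ]
}}

```text
clock: 14.9
eef_pos: [0.503, 0.0729, 0.2703]
tcp_rot: [3.141, -0.001, 0.456]
wrist_force: [1.4, 0.7, 0.0]
grip_width: 0.553
finger_force: 0.0
```

Request:
{"method": "apply_moves", "body": {
  "increments": [
    {"tx": 0, "ty": 0, "tz": 30, "rx": 0, "ry": 0, "rz": 6.5, "grip": 0.55},
    {"tx": 0, "ty": 0, "tz": 60, "rx": 0, "ry": 0, "rz": 13, "grip": 0.55},
    {"tx": 0, "ty": 0, "tz": 80, "rx": 0, "ry": 0, "rz": 19.5, "grip": 0.55},
    {"tx": 0, "ty": 0, "tz": 80, "rx": 0, "ry": 0, "rz": 19.5, "grip": 0.55},
    {"tx": 0, "ty": 0, "tz": 80, "rx": 0, "ry": 0, "rz": 19.5, "grip": 0.55}
  ]
}}

```text
clock: 15.32
eef_pos: [0.502, 0.0717, 0.1898]
tcp_rot: [-3.141, 0.002, 0.126]
wrist_force: [0.3, -0.3, 1.0]
grip_width: 0.552
finger_force: 0.0
```

```bash
python3 - <<'E'
from h import *
a=vw(-.146,-.015); print(a); plan((*a,.1,6.4),(*a,.0285,6.4)); print(get_obs()['qpos'])
E
```

```text
[0.50148192 0.07831902]
at [0.502  0.0717 0.1898] [-1.8e+02  1.0e-01  7.2e+00] grip 0.552 clk 15.3
t [ 0.4 -6.6 89.8] r [-0.   0.1  0.8] rows>=3
t [-0.  -0.  71.5] r [0. 0. 0.] rows>=2
[ 0.13506526  0.32868273 -0.48453962  1.87304381  0.18098702  0.98458008
 -1.87265231]
```

Request:
{"method": "apply_moves", "body": {
  "increments": [
    {"tx": 0, "ty": -6.6, "tz": 30, "rx": 0, "ry": 0, "rz": 0.8, "grip": 0.55},
    {"tx": 0, "ty": -6.6, "tz": 65, "rx": 0, "ry": 0, "rz": 0.8, "grip": 0.55},
    {"tx": 0, "ty": -6.6, "tz": 100, "rx": 0, "ry": 0, "rz": 0.8, "grip": 0.55},
    {"tx": 0, "ty": -6.6, "tz": 130, "rx": 0, "ry": 0, "rz": 0.8, "grip": 0.55},
    {"tx": 0, "ty": -6.6, "tz": 150, "rx": 0, "ry": 0, "rz": 0.8, "grip": 0.55}
  ]
}}

```text
clock: 15.73
eef_pos: [0.5022, 0.078, 0.0393]
tcp_rot: [-3.141, -0.001, 0.112]
wrist_force: [0.0, 0.2, 0.1]
grip_width: 0.548
finger_force: 0.0
```

Request:
{"method": "apply_moves", "body": {
  "increments": [
    {"tx": 0, "ty": 0, "tz": 6, "rx": 0, "ry": 0, "rz": 0, "grip": 0.5},
    {"tx": 0, "ty": 0, "tz": 11, "rx": 0, "ry": 0, "rz": 0, "grip": 0.5},
    {"tx": 0, "ty": 0, "tz": 11, "rx": 0, "ry": 0, "rz": 0, "grip": 0.45},
    {"tx": 0, "ty": 0, "tz": 11, "rx": 0, "ry": 0, "rz": 0, "grip": 0.4},
    {"tx": 0, "ty": 0, "tz": 11, "rx": 0, "ry": 0, "rz": 0, "grip": 0.4}
  ]
}}

```text
clock: 16.15
eef_pos: [0.5027, 0.0782, 0.0306]
tcp_rot: [-3.141, -0.003, 0.108]
wrist_force: [-1.0, 0.2, 0.7]
grip_width: 0.406
finger_force: 0.0
```

```bash
python3 - <<'E'
from h import *
plan((*vw(-.146,-.015),.0285,6.4)); im,d=cap('side'); cv2.imwrite('pics/c6.png',cv2.resize(im[200:320,260:400],(700,600)))
E
```

```text
at [0.5027 0.0782 0.0306] [-180.    -0.2    6.2] grip 0.406 clk 16.1
t [-1.2 -0.3  2.1] r [-0.  -0.2 -0.2] rows>=1
```

View pics/c6.png

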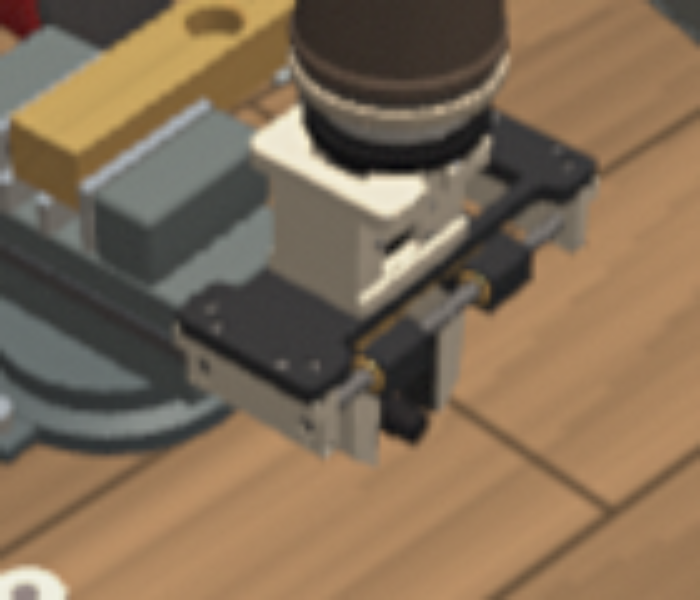

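The black handle tip shows between the fingers at about (405,415), and the gripper body is clear of the vise. Closing now.

Request:
{"method": "apply_moves", "body": {
  "increments": [
    {"tx": -1, "ty": 0, "tz": 0, "rx": 0, "ry": 0, "rz": 0, "grip": 0.3},
    {"tx": -1, "ty": 0, "tz": 0, "rx": 0, "ry": 0, "rz": 0, "grip": 0.1},
    {"tx": -1, "ty": 0, "tz": 0, "rx": 0, "ry": 0, "rz": 0, "grip": 0.1},
    {"tx": -1, "ty": 0, "tz": 0, "rx": 0, "ry": 0, "rz": 0, "grip": 0.1},
    {"tx": -1, "ty": 0, "tz": 0, "rx": 0, "ry": 0, "rz": 0, "grip": 0.1}
  ]
}}

```text
clock: 16.62
eef_pos: [0.5005, 0.0782, 0.0292]
tcp_rot: [-3.141, -0.0, 0.108]
wrist_force: [-0.4, 1.4, 2.4]
grip_width: 0.184
finger_force: 30.0
```

Request:
{"method": "apply_moves", "body": {
  "increments": [
    {"tx": 0, "ty": 0, "tz": 0, "rx": 0, "ry": 0, "rz": 0, "grip": 0.1},
    {"tx": 0, "ty": 0, "tz": 0, "rx": 0, "ry": 0, "rz": 0, "grip": 0.1},
    {"tx": 0, "ty": 0, "tz": 0, "rx": 0, "ry": 0, "rz": 0, "grip": 0.1}
  ]
}}

```text
clock: 16.87
eef_pos: [0.5006, 0.0782, 0.0292]
tcp_rot: [-3.141, -0.0, 0.108]
wrist_force: [-0.9, 2.0, 3.8]
grip_width: 0.183
finger_force: 30.0
```

```bash
python3 - <<'E'
from h import *
plan((*vw(-.146,-.015),.0285,6.4)); o=get_obs(); print(wv(o['eef_pos']),o['wrist_force'])
p=wv(o['eef_pos']); y=p[1]
for a0 in (np.degrees(np.pi-np.arcsin(-y/.038)),):
    print('angle',a0,'pin z',.075+.038*np.cos(np.radians(a0)),'tcp below pin',.075+.038*np.cos(np.radians(a0))-o['eef_pos'][2])
    A=np.radians(a0+24*np.arange(0,31)); ty=.038*np.sin(A); tz=-.038*np.cos(A) # tool y=-vise y; tool z down
    for k in range(6):
        s=slice(5*k,5*k+6); print('call',k,np.c_[(ty[s]-ty[5*k])*1000,(tz[s]-tz[5*k])*1000][1:].round(1).tolist())
E
```

```text
at [0.5006 0.0782 0.0292] [-180.    -0.     6.2] grip 0.183 clk 16.9
t [ 0.9 -0.1  0.7] r [-0.  -0.  -0.2] rows>=1
[-0.14692096 -0.01506395] [-0.8957975   2.01168587  3.83765374]
angle 156.64544817067411 pin z 0.04011336421883534 tcp below pin 0.010960183495097905
call 0 [[-15.5, 3.1], [-30.9, -0.3], [-43.6, -9.8], [-51.3, -23.6], [-52.8, -39.3]]
call 1 [[5.1, -15.0], [15.8, -26.6], [30.3, -32.9], [46.1, -32.7], [60.4, -26.1]]
call 2 [[10.4, 11.9], [15.2, 26.9], [13.3, 42.6], [5.3, 56.2], [-7.6, 65.4]]
call 3 [[-15.5, 3.1], [-30.9, -0.3], [-43.6, -9.8], [-51.3, -23.6], [-52.8, -39.3]]
call 4 [[5.1, -15.0], [15.8, -26.6], [30.3, -32.9], [46.1, -32.7], [60.4, -26.1]]
call 5 [[10.4, 11.9], [15.2, 26.9], [13.3, 42.6], [5.3, 56.2], [-7.6, 65.4]]
```

Request:
{"method": "apply_moves", "body": {
  "increments": [
    {"tx": 0, "ty": 0, "tz": 0, "rx": 0, "ry": 0, "rz": 0, "grip": 0.35},
    {"tx": 0, "ty": 0, "tz": 3, "rx": 0, "ry": 0, "rz": 0, "grip": 0.35},
    {"tx": 0, "ty": 0, "tz": 3, "rx": 0, "ry": 0, "rz": 0, "grip": 0.1},
    {"tx": 0, "ty": 0, "tz": 3, "rx": 0, "ry": 0, "rz": 0, "grip": 0.1},
    {"tx": 0, "ty": 0, "tz": 3, "rx": 0, "ry": 0, "rz": 0, "grip": 0.1}
  ]
}}

```text
clock: 17.28
eef_pos: [0.5001, 0.0781, 0.0258]
tcp_rot: [-3.141, 0.001, 0.108]
wrist_force: [-0.5, 0.2, -0.1]
grip_width: 0.182
finger_force: 30.0
```

Request:
{"method": "apply_moves", "body": {
  "increments": [
    {"tx": 0, "ty": 0, "tz": 0, "rx": 0, "ry": 0, "rz": 0, "grip": 0.1},
    {"tx": 0, "ty": 0, "tz": 0, "rx": 0, "ry": 0, "rz": 0, "grip": 0.1},
    {"tx": 0, "ty": 0, "tz": 0, "rx": 0, "ry": 0, "rz": 0, "grip": 0.1}
  ]
}}

```text
clock: 17.53
eef_pos: [0.5001, 0.0779, 0.0259]
tcp_rot: [-3.141, 0.001, 0.108]
wrist_force: [-0.7, 2.6, -2.5]
grip_width: 0.186
finger_force: 30.0
```

Request:
{"method": "apply_moves", "body": {
  "increments": [
    {"tx": 0, "ty": -15.5, "tz": 3.1, "rx": 0, "ry": 0, "rz": 0, "grip": 0.1},
    {"tx": 0, "ty": -30.9, "tz": -0.3, "rx": 0, "ry": 0, "rz": 0, "grip": 0.1},
    {"tx": 0, "ty": -43.6, "tz": -9.8, "rx": 0, "ry": 0, "rz": 0, "grip": 0.1},
    {"tx": 0, "ty": -51.3, "tz": -23.6, "rx": 0, "ry": 0, "rz": 0, "grip": 0.1},
    {"tx": 0, "ty": -52.8, "tz": -39.3, "rx": 0, "ry": 0, "rz": 0, "grip": 0.1}
  ]
}}

```text
clock: 17.95
eef_pos: [0.4939, 0.1304, 0.0651]
tcp_rot: [3.14, 0.002, 0.109]
wrist_force: [4.0, -8.0, -9.3]
grip_width: 0.184
finger_force: 30.0
```

Request:
{"method": "apply_moves", "body": {
  "increments": [
    {"tx": 0, "ty": 0, "tz": 0, "rx": 0, "ry": 0, "rz": 0, "grip": 0.1}
  ]
}}

```text
clock: 18.03
eef_pos: [0.4941, 0.1298, 0.067]
tcp_rot: [3.14, 0.001, 0.108]
wrist_force: [-4.8, -0.8, 5.0]
grip_width: 0.184
finger_force: 30.0
```

```bash
python3 - <<'E'
from h import *
o=get_obs(); p=wv(o['eef_pos']); z=o['eef_pos'][2]+.0142; print(p,o['eef_pos'],o['wrist_force'],o['grip_width'],'ang',np.degrees(np.arctan2(-p[1],z-.075))%360,'rad',np.hypot(p[1],z-.075))
E
```

```text
[-0.14755012  0.03699522] [0.49414561 0.12981741 0.06703674] [-4.83055979 -0.78768613  5.00860045] 0.1837290114377423 ang 279.56907790530454 rad 0.03751723466650813
```

Request:
{"method": "apply_moves", "body": {
  "increments": [
    {"tx": 0, "ty": 5.1, "tz": -15.0, "rx": 0, "ry": 0, "rz": 0, "grip": 0.1},
    {"tx": 0, "ty": 15.8, "tz": -26.6, "rx": 0, "ry": 0, "rz": 0, "grip": 0.1},
    {"tx": 0, "ty": 30.3, "tz": -32.9, "rx": 0, "ry": 0, "rz": 0, "grip": 0.1},
    {"tx": 0, "ty": 46.1, "tz": -32.7, "rx": 0, "ry": 0, "rz": 0, "grip": 0.1},
    {"tx": 0, "ty": 60.4, "tz": -26.1, "rx": 0, "ry": 0, "rz": 0, "grip": 0.1}
  ]
}}

```text
clock: 18.45
eef_pos: [0.5009, 0.0717, 0.0926]
tcp_rot: [-3.14, -0.001, 0.11]
wrist_force: [-2.9, 7.6, 1.8]
grip_width: 0.183
finger_force: 30.0
```

Request:
{"method": "apply_moves", "body": {
  "increments": [
    {"tx": 0, "ty": 10.4, "tz": 11.9, "rx": 0, "ry": 0, "rz": 0, "grip": 0.1},
    {"tx": 0, "ty": 15.2, "tz": 26.9, "rx": 0, "ry": 0, "rz": 0, "grip": 0.1},
    {"tx": 0, "ty": 13.3, "tz": 42.6, "rx": 0, "ry": 0, "rz": 0, "grip": 0.1},
    {"tx": 0, "ty": 5.3, "tz": 56.2, "rx": 0, "ry": 0, "rz": 0, "grip": 0.1},
    {"tx": 0, "ty": -7.6, "tz": 65.4, "rx": 0, "ry": 0, "rz": 0, "grip": 0.1}
  ]
}}

```text
clock: 18.87
eef_pos: [0.5005, 0.0765, 0.0259]
tcp_rot: [3.14, 0.0, 0.105]
wrist_force: [-1.7, -3.1, 12.4]
grip_width: 0.184
finger_force: 30.0
```

```bash
python3 - <<'E'
from h import *
o=get_obs(); p=wv(o['eef_pos']); z=o['eef_pos'][2]+.0142; print(p,o['eef_pos'],o['wrist_force'],o['grip_width'],'ang',np.degrees(np.arctan2(-p[1],z-.075))%360,'rad',np.hypot(p[1],z-.075))
for n in('top','side'):
    im,d=cap(n); W=cloud(n,d); hsv=cv2.cvtColor(im,cv2.COLOR_BGR2HSV); V=W.copy(); V[...,:2]=wv(W); V[...,2]+= .0015 if n=='top' else -.0022
    m=(hsv[...,0]>15)&(hsv[...,0]<32)&(hsv[...,1]>110)&(V[...,2]>.139)&(V[...,2]<.152)&(abs(V[...,0])<.06)&(V[...,1]>-.28)&(V[...,1]<.07)
    q=V[m]; print(n,len(q),cv2.minAreaRect(q[:,:2].astype(np.float32)) if len(q)>30 else '')
    m=(hsv[...,1]<80)&(V[...,2]>.129)&(V[...,2]<.138)&(abs(V[...,1])<.038)&(V[...,0]>-.07)&(V[...,0]<0)
    q=V[m]; print('jaw',len(q),np.percentile(q[:,0],[1,99]) if len(q)>30 else '')
E
```

```text
[-0.14722923 -0.01672472] [0.5004526  0.07646803 0.02586948] [-1.71466274 -3.07045411 12.39869641] 0.183935612673672 ang 154.41491758358626 rad 0.038727990696345936
top 1592 ((0.008881829679012299, -0.11229123175144196), (0.293465256690979, 0.04158148542046547), 88.8805160522461)
jaw 476 [-0.04914745 -0.00837696]
side 859 ((0.00896938145160675, -0.06063971668481827), (0.19411355257034302, 0.0483502559363842), 89.3828125)
jaw 458 [-0.05315178 -0.00949367]
```

Request:
{"method": "apply_moves", "body": {
  "increments": [
    {"tx": 0, "ty": -15.5, "tz": 3.1, "rx": 0, "ry": 0, "rz": 0, "grip": 0.1},
    {"tx": 0, "ty": -30.9, "tz": -0.3, "rx": 0, "ry": 0, "rz": 0, "grip": 0.1},
    {"tx": 0, "ty": -30.9, "tz": -0.3, "rx": 0, "ry": 0, "rz": 0, "grip": 0.1}
  ]
}}

```text
clock: 19.22
eef_pos: [0.4965, 0.1092, 0.0267]
tcp_rot: [3.141, 0.001, 0.109]
wrist_force: [-3.7, 2.8, 1.1]
grip_width: 0.184
finger_force: 30.0
```

```bash
cat >> h.py <<'E'
def ang():
    o=get_obs(); p=wv(o['eef_pos']); z=o['eef_pos'][2]+.0142; print(p,o['eef_pos'],o['wrist_force'],round(float(o['grip_width']),3),'ang',np.degrees(np.arctan2(-p[1],z-.075))%360,'rad',np.hypot(p[1],z-.075),o['joint_efforts'].round(1))
def bar():
  for n in('top','side'):
    im,d=cap(n); W=cloud(n,d); hsv=cv2.cvtColor(im,cv2.COLOR_BGR2HSV); V=W.copy(); V[...,:2]=wv(W); V[...,2]+= .0015 if n=='top' else -.0022
    m=(hsv[...,0]>15)&(hsv[...,0]<32)&(hsv[...,1]>110)&(V[...,2]>.139)&(V[...,2]<.152)&(abs(V[...,0])<.06)&(V[...,1]>-.28)&(V[...,1]<.07)
    q=V[m]; print(n,len(q),cv2.minAreaRect(q[:,:2].astype(np.float32)) if len(q)>30 else '')
    m=(hsv[...,1]<80)&(V[...,2]>.129)&(V[...,2]<.138)&(abs(V[...,1])<.038)&(V[...,0]>-.07)&(V[...,0]<0)
    q=V[m]; print('jaw',len(q),np.percentile(q[:,0],[1,99]) if len(q)>30 else '')
E
python3 -c "
from h import *
ang();bar()"
```

```text
[-0.14750748  0.01626833] [0.49649838 0.10922444 0.02670393] [-3.71530714  2.79132431  1.09443723] 0.184 ang 205.50730809630215 rad 0.03777831333033503 [ -1.2 -60.6  -5.4 -21.3   0.3  -1.2  -0.6]
top 1579 ((0.01163460873067379, -0.11172112822532654), (0.29363346099853516, 0.041129644960165024), 89.85533142089844)
jaw 463 [-0.04789125 -0.00760518]
side 737 ((0.009922591969370842, -0.10890914499759674), (0.04668273404240608, 0.2921202480792999), 0.5230666995048523)
jaw 456 [-0.0518054  -0.00909667]
```

Request:
{"method": "apply_moves", "body": {
  "increments": [
    {"tx": 0, "ty": -12.7, "tz": -9.5, "rx": 0, "ry": 0, "rz": 0, "grip": 0.1},
    {"tx": 0, "ty": -20.4, "tz": -23.3, "rx": 0, "ry": 0, "rz": 0, "grip": 0.1},
    {"tx": 0, "ty": -21.9, "tz": -39.0, "rx": 0, "ry": 0, "rz": 0, "grip": 0.1},
    {"tx": 0, "ty": -21.9, "tz": -39.0, "rx": 0, "ry": 0, "rz": 0, "grip": 0.1}
  ]
}}

```text
clock: 19.65
eef_pos: [0.4938, 0.1301, 0.0657]
tcp_rot: [3.141, 0.002, 0.108]
wrist_force: [1.6, 3.1, -25.6]
grip_width: 0.182
finger_force: 30.0
```

```bash
python3 -c "
from h import *
ang()"
```

```text
[-0.1478745   0.03732189] [0.49378684 0.13010588 0.06574648] [  1.60708586   3.05781483 -25.58769958] 0.182 ang 277.54973722321097 rad 0.03764825301072738 [  0.9 -73.2  -6.3 -27.7   0.    1.7   0.1]
```

Request:
{"method": "apply_moves", "body": {
  "increments": [
    {"tx": 0, "ty": 2, "tz": -8, "rx": 0, "ry": 0, "rz": 0, "grip": 0.1},
    {"tx": 0, "ty": 5.1, "tz": -15.0, "rx": 0, "ry": 0, "rz": 0, "grip": 0.1},
    {"tx": 0, "ty": 10, "tz": -21.4, "rx": 0, "ry": 0, "rz": 0, "grip": 0.1},
    {"tx": 0, "ty": 15.8, "tz": -26.6, "rx": 0, "ry": 0, "rz": 0, "grip": 0.1},
    {"tx": 0, "ty": 15.8, "tz": -26.6, "rx": 0, "ry": 0, "rz": 0, "grip": 0.1}
  ]
}}

```text
clock: 20.07
eef_pos: [0.498, 0.1134, 0.0937]
tcp_rot: [3.141, -0.003, 0.106]
wrist_force: [-0.5, -0.8, 0.5]
grip_width: 0.102
finger_force: 0.0
```

```bash
python3 -c "
from h import *
ang();bar()"
```

```text
[-0.14559506  0.02024057] [0.49795611 0.1133851  0.09367471] [-0.54456154 -0.84379888  0.47513349] 0.102 ang 328.3798874250159 rad 0.03860604634443152 [ -0.7 -57.3  -6.1 -23.3  -0.3   0.1   0.4]
top 1581 ((0.01199900358915329, -0.11129717528820038), (0.041367754340171814, 0.29228952527046204), 0.3898542821407318)
jaw 376 [-0.04691359 -0.007709  ]
side 663 ((0.010213763453066349, -0.1124272346496582), (0.046375855803489685, 0.29648593068122864), 0.800874650478363)
jaw 409 [-0.05076951 -0.0078114 ]
```

The fingers slipped off the pin as the screw stiffened. I back up to see where the crank stands.

Request:
{"method": "apply_moves", "body": {
  "increments": [
    {"tx": 0, "ty": 0, "tz": 0, "rx": 0, "ry": 0, "rz": 0, "grip": 0.55},
    {"tx": 0, "ty": 0, "tz": -5, "rx": 0, "ry": 0, "rz": 0, "grip": 0.55},
    {"tx": 0, "ty": 0, "tz": -30, "rx": 0, "ry": 0, "rz": 0, "grip": 0.55},
    {"tx": 0, "ty": 20, "tz": -60, "rx": 0, "ry": 0, "rz": 0, "grip": 0.55},
    {"tx": 0, "ty": 55, "tz": -85, "rx": 0, "ry": 0, "rz": 0, "grip": 0.55}
  ]
}}

```text
clock: 20.58
eef_pos: [0.502, 0.0648, 0.1781]
tcp_rot: [-3.139, -0.001, 0.115]
wrist_force: [0.9, 0.3, -0.2]
grip_width: 0.411
finger_force: 0.0
```

Request:
{"method": "apply_moves", "body": {
  "increments": [
    {"tx": 0, "ty": 40, "tz": -20, "rx": 0, "ry": 0, "rz": 0, "grip": 0.55},
    {"tx": 0, "ty": 80, "tz": -20, "rx": 0, "ry": 0, "rz": 0, "grip": 0.55},
    {"tx": 0, "ty": 120, "tz": -20, "rx": 0, "ry": 0, "rz": 0, "grip": 0.55}
  ]
}}

```text
clock: 20.83
eef_pos: [0.5161, -0.0596, 0.1982]
tcp_rot: [3.141, -0.003, 0.109]
wrist_force: [0.6, -0.1, -0.3]
grip_width: 0.544
finger_force: 0.0
```

```bash
python3 - <<'E'
from h import *
plan(); bar()
for n in('top','side'):
    im,d=cap(n,f'p7{n}.png'); W=cloud(n,d); hsv=cv2.cvtColor(im,cv2.COLOR_BGR2HSV); V=W.copy(); V[...,:2]=wv(W); V[...,2]+= .0015 if n=='top' else -.0022
    dk=(hsv[...,2]<80)&(abs(V[...,0]+.142)<.03)&(abs(V[...,1])<.07)&(V[...,2]>.02)&(V[...,2]<.13)
    q=V[dk]; print(n,'pin',len(q),np.percentile(q,[3,50,97],axis=0).round(4).tolist() if len(q) else '')
a=cv2.imread('pics/p7side.png')[190:310,250:370]; b=cv2.imread('pics/p7top.png')[190:310,240:360]
cv2.imwrite('pics/c7.png',np.hstack([cv2.resize(a,(400,400)),cv2.resize(b,(400,400))]))
E
```

```text
at [ 0.5161 -0.0596  0.1982] [180.   -0.2   6.2] grip 0.544 clk 20.8
top 1588 ((0.012376870959997177, -0.11133131384849548), (0.04162263125181198, 0.29315412044525146), 0.30153781175613403)
jaw 537 [-0.04767248 -0.00784188]
side 1226 ((0.00972779281437397, -0.10614612698554993), (0.04609927535057068, 0.2831959128379822), 0.06451345235109329)
jaw 464 [-0.05126858 -0.00875878]
top pin 77 [[-0.1566, 0.0182, 0.0504], [-0.1351, 0.0244, 0.054], [-0.1173, 0.0301, 0.0578]]
side pin 225 [[-0.1635, -0.0053, 0.0424], [-0.1322, 0.0252, 0.0534], [-0.1142, 0.0316, 0.0787]]
```

View pics/c7.png

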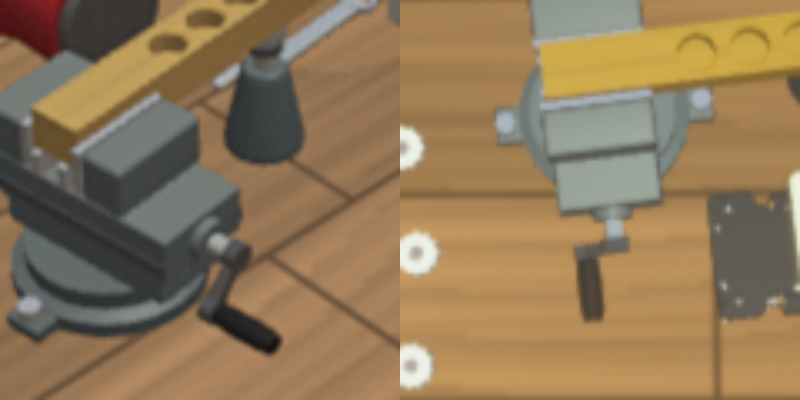

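The crank stands at about 220° (pin at vise y +24, z 46 mm), so the screw stiffened there and the upward friction pull was too weak. I'll tilt the tool 45° about the pin so the fingers push the pin instead of dragging it.

```bash
cat >> h.py <<'E'
RV=lambda yaw,phi: Ro.from_euler('z',yaw,degrees=True)*Ro.from_euler('x',180+phi,degrees=True)
def pose(theta,phi,back=0,x=-.147,dep=.012):
    t=np.radians(theta); f=np.radians(phi); y=-.038*np.sin(t)+(dep-back)*np.sin(f); z=.075+.038*np.cos(t)-(dep-back)*np.cos(f)
    return np.r_[vw(x,y),z],RV(6.4,phi)
def plan2(tgs,abs0=True):
    o=get_obs(); p=o['eef_pos']; R=Ro.from_euler('xyz',o['tcp_rot']); print('at',p.round(4),'grip',round(float(o['grip_width']),3),'q',o['qpos'].round(2),'f',o['wrist_force'].round(1))
    for P,R2 in tgs:
        print('t',(R.inv().apply(P-p)*1000).round(1),'r',np.degrees((R.inv()*R2).as_rotvec()).round(1))
        if not abs0: p,R=P,R2
E
python3 - <<'E'
from h import *
P,R=pose(220,45,back=.09); print(P,wv(P))
plan2([(P,R)]); plan2([(np.r_[P[:2],.2],R)])
E
```

```text
[0.50224138 0.06257717 0.10104464] [-0.147     -0.0307284]
at [ 0.515  -0.0595  0.1962] grip 0.552 q [ 0.34  0.33 -0.41  1.84  0.15  1.   -1.61] f [-0.2  0.7 -0.4]
t [ 1.000e-01 -1.227e+02  9.510e+01] r [45.  -0.1 -0.4]
at [ 0.515  -0.0595  0.1962] grip 0.552 q [ 0.34  0.33 -0.41  1.84  0.15  1.   -1.61] f [-0.2  0.7 -0.4]
t [   0.  -122.7   -3.8] r [45.  -0.1 -0.4]
```

Request:
{"method": "apply_moves", "body": {
  "increments": [
    {"tx": 0, "ty": 0, "tz": 0, "rx": 7, "ry": 0, "rz": 0, "grip": 0.4},
    {"tx": 0, "ty": 0, "tz": 0, "rx": 14, "ry": 0, "rz": 0, "grip": 0.4},
    {"tx": 0, "ty": 0, "tz": 0, "rx": 21, "ry": 0, "rz": 0, "grip": 0.4},
    {"tx": 0, "ty": 0, "tz": 0, "rx": 28, "ry": 0, "rz": 0, "grip": 0.4},
    {"tx": 0, "ty": 0, "tz": 0, "rx": 35, "ry": 0, "rz": 0, "grip": 0.4}
  ]
}}

```text
clock: 21.45
eef_pos: [0.5162, -0.0568, 0.1978]
tcp_rot: [-2.525, -0.004, 0.11]
wrist_force: [0.6, -0.7, -0.1]
grip_width: 0.403
finger_force: 0.0
```

Request:
{"method": "apply_moves", "body": {
  "increments": [
    {"tx": 0, "ty": 0, "tz": 0, "rx": 5, "ry": 0, "rz": 0, "grip": 0.4},
    {"tx": 0, "ty": 0, "tz": 0, "rx": 10, "ry": 0, "rz": 0, "grip": 0.4},
    {"tx": 0, "ty": 0, "tz": 0, "rx": 10, "ry": 0, "rz": 0, "grip": 0.4}
  ]
}}

```text
clock: 21.7
eef_pos: [0.5145, -0.0601, 0.1933]
tcp_rot: [-2.35, 0.005, 0.104]
wrist_force: [-0.7, -1.2, -1.1]
grip_width: 0.398
finger_force: 0.0
```

```bash
python3 - <<'E'
from h import *
P,R=pose(220,45,back=.09); plan2([(P,R),pose(220,45)],False); print(get_obs()['tcp_rot'])
E
```

```text
at [ 0.5145 -0.0601  0.1933] grip 0.398 q [ 0.82  0.66 -0.56  1.67 -0.4   1.27 -0.98] f [-0.7 -1.2 -1.1]
t [  1.  -21.  152.6] r [-0.4 -0.1 -0.5]
t [ 0.  0. 90.] r [0. 0. 0.]
[-2.34997101  0.00480997  0.10398702]
```

Request:
{"method": "apply_moves", "body": {
  "increments": [
    {"tx": 0, "ty": -10, "tz": 35, "rx": 0, "ry": 0, "rz": 0, "grip": 0.4},
    {"tx": 0, "ty": -21, "tz": 70, "rx": 0, "ry": 0, "rz": 0, "grip": 0.4},
    {"tx": 0, "ty": -21, "tz": 105, "rx": 0, "ry": 0, "rz": 0, "grip": 0.4},
    {"tx": 0, "ty": -21, "tz": 135, "rx": 0, "ry": 0, "rz": 0, "grip": 0.4},
    {"tx": 0, "ty": -21, "tz": 150, "rx": 0, "ry": 0, "rz": 0, "grip": 0.4}
  ]
}}

```text
clock: 22.12
eef_pos: [0.4998, 0.0672, 0.1044]
tcp_rot: [-2.357, 0.001, 0.115]
wrist_force: [-0.1, 0.2, 0.7]
grip_width: 0.4
finger_force: 0.0
```

Request:
{"method": "apply_moves", "body": {
  "increments": [
    {"tx": 0, "ty": 0, "tz": 0, "rx": 0, "ry": 0, "rz": 0, "grip": 0.4},
    {"tx": 0, "ty": 0, "tz": 0, "rx": 0, "ry": 0, "rz": 0, "grip": 0.4},
    {"tx": 0, "ty": 0, "tz": 0, "rx": 0, "ry": 0, "rz": 0, "grip": 0.4},
    {"tx": 0, "ty": 0, "tz": 0, "rx": 0, "ry": 0, "rz": 0, "grip": 0.4}
  ]
}}

```text
clock: 22.45
eef_pos: [0.5033, 0.0611, 0.1058]
tcp_rot: [-2.358, -0.002, 0.107]
wrist_force: [-0.4, -0.5, -0.0]
grip_width: 0.399
finger_force: 0.0
```

```bash
python3 - <<'E'
from h import *
plan2([pose(220,45,back=.09),pose(220,45)],False); im,d=cap('side'); cv2.imwrite('pics/c8.png',cv2.resize(im[180:330,260:410],(600,600)))
E
```

```text
at [0.5033 0.0611 0.1058] grip 0.399 q [ 0.69  0.71 -0.61  1.89 -0.47  0.92 -0.97] f [-0.4 -0.5 -0. ]
t [-0.9  2.2  4.5] r [ 0.1 -0.3 -0.1]
t [ 0.  0. 90.] r [0. 0. 0.]
```

View pics/c8.png

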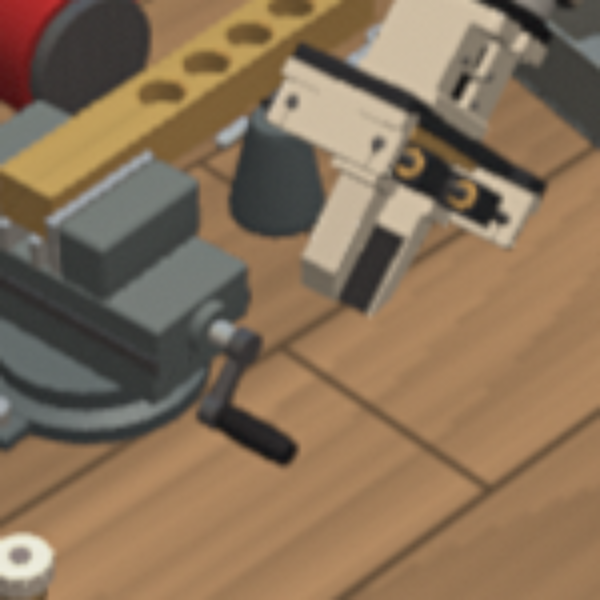

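The tilted gripper points at the handle from the upper right and is clear of the vise. I advance along the tool axis.

Request:
{"method": "apply_moves", "body": {
  "increments": [
    {"tx": -1, "ty": 2, "tz": 25, "rx": 0, "ry": 0, "rz": 0, "grip": 0.4},
    {"tx": -1, "ty": 2, "tz": 50, "rx": 0, "ry": 0, "rz": 0, "grip": 0.4},
    {"tx": -1, "ty": 2, "tz": 70, "rx": 0, "ry": 0, "rz": 0, "grip": 0.4},
    {"tx": -1, "ty": 2, "tz": 85, "rx": 0, "ry": 0, "rz": 0, "grip": 0.4},
    {"tx": -1, "ty": 2, "tz": 92, "rx": 0, "ry": 0, "rz": 0, "grip": 0.4}
  ]
}}

```text
clock: 22.92
eef_pos: [0.494, 0.1258, 0.0379]
tcp_rot: [-2.356, 0.001, 0.108]
wrist_force: [-0.3, -0.7, -0.2]
grip_width: 0.401
finger_force: 0.0
```

Request:
{"method": "apply_moves", "body": {
  "increments": [
    {"tx": 0, "ty": 0, "tz": 0, "rx": 0, "ry": 0, "rz": 0, "grip": 0.4},
    {"tx": 0, "ty": 0, "tz": 0, "rx": 0, "ry": 0, "rz": 0, "grip": 0.4},
    {"tx": 0, "ty": 0, "tz": 0, "rx": 0, "ry": 0, "rz": 0, "grip": 0.4}
  ]
}}

```text
clock: 23.17
eef_pos: [0.4953, 0.124, 0.039]
tcp_rot: [-2.357, -0.001, 0.106]
wrist_force: [0.5, 0.0, -0.5]
grip_width: 0.4
finger_force: 0.0
```

```bash
python3 - <<'E'
from h import *
plan2([pose(220,45)])
E
```

```text
at [0.4953 0.124  0.039 ] grip 0.4 q [ 0.6   0.82 -0.64  1.97 -0.5   0.7  -0.95] f [ 0.5  0.  -0.5]
t [ 0.  -0.2  2.4] r [ 0.1 -0.3 -0.2]
```

Close on the pin.

Request:
{"method": "apply_moves", "body": {
  "increments": [
    {"tx": 0, "ty": 0, "tz": 2, "rx": 0, "ry": 0, "rz": 0, "grip": 0.3},
    {"tx": 0, "ty": 0, "tz": 2, "rx": 0, "ry": 0, "rz": 0, "grip": 0.1},
    {"tx": 0, "ty": 0, "tz": 2, "rx": 0, "ry": 0, "rz": 0, "grip": 0.1},
    {"tx": 0, "ty": 0, "tz": 2, "rx": 0, "ry": 0, "rz": 0, "grip": 0.1},
    {"tx": 0, "ty": 0, "tz": 2, "rx": 0, "ry": 0, "rz": 0, "grip": 0.1}
  ]
}}

```text
clock: 23.58
eef_pos: [0.4945, 0.126, 0.037]
tcp_rot: [-2.357, -0.0, 0.107]
wrist_force: [0.0, -1.8, 0.9]
grip_width: 0.185
finger_force: 30.0
```

Request:
{"method": "apply_moves", "body": {
  "increments": [
    {"tx": 0, "ty": 0, "tz": 0, "rx": 0, "ry": 0, "rz": 0, "grip": 0.1},
    {"tx": 0, "ty": 0, "tz": 0, "rx": 0, "ry": 0, "rz": 0, "grip": 0.1},
    {"tx": 0, "ty": 0, "tz": 0, "rx": 0, "ry": 0, "rz": 0, "grip": 0.1}
  ]
}}

```text
clock: 23.83
eef_pos: [0.4944, 0.1261, 0.037]
tcp_rot: [-2.357, -0.0, 0.107]
wrist_force: [0.0, -3.8, 2.4]
grip_width: 0.184
finger_force: 30.0
```

```bash
python3 - <<'E'
from h import *
plan2([pose(220,45),pose(230,45),pose(240,45),pose(250,50),pose(260,55),pose(270,60)])
E
```

```text
at [0.4944 0.1261 0.037 ] grip 0.184 q [ 0.6   0.82 -0.64  1.97 -0.5   0.7  -0.95] f [ 0.  -3.8  2.4]
t [ 0.7 -0.1 -0.6] r [ 0.  -0.2 -0.2]
t [ 0.6 -6.7 -0.6] r [ 0.  -0.2 -0.2]
t [  0.6 -13.2  -1.7] r [ 0.  -0.2 -0.2]
t [  0.6 -20.5  -4. ] r [ 5.  -0.2 -0.2]
t [  0.6 -27.2  -7.5] r [10.  -0.2 -0.2]
t [  0.6 -33.3 -12. ] r [15.  -0.2 -0.1]
```

Angle matches 220°. Lead slowly.

Request:
{"method": "apply_moves", "body": {
  "increments": [
    {"tx": 0, "ty": -6.7, "tz": 0, "rx": 0, "ry": 0, "rz": 0, "grip": 0.1},
    {"tx": 0, "ty": -13.2, "tz": -1, "rx": 0, "ry": 0, "rz": 0, "grip": 0.1},
    {"tx": 0, "ty": -20.5, "tz": -3.4, "rx": 5, "ry": 0, "rz": 0, "grip": 0.1},
    {"tx": 0, "ty": -20.5, "tz": -3.4, "rx": 5, "ry": 0, "rz": 0, "grip": 0.1}
  ]
}}

```text
clock: 24.17
eef_pos: [0.493, 0.136, 0.0512]
tcp_rot: [-2.268, 0.002, 0.103]
wrist_force: [3.7, 5.1, -19.6]
grip_width: 0.182
finger_force: 30.0
```

```bash
python3 - <<'E'
from h import *
plan2([pose(250,50),pose(260,55),pose(270,60),pose(280,65),pose(290,70),pose(300,75)])
E
```

```text
at [0.493  0.136  0.0512] grip 0.182 q [ 0.65  0.86 -0.68  1.96 -0.54  0.74 -0.91] f [  3.7   5.1 -19.6]
t [ 0.9 -3.4 -0.7] r [-0.  -0.3 -0.4]
t [  0.9 -10.4  -3.6] r [ 5.  -0.3 -0.4]
t [  0.9 -16.9  -7.5] r [10.  -0.3 -0.4]
t [  0.9 -22.6 -12.4] r [15.  -0.3 -0.4]
t [  0.9 -27.4 -18.2] r [20.  -0.3 -0.4]
t [  0.9 -31.2 -24.6] r [25.  -0.4 -0.3]
```

Request:
{"method": "apply_moves", "body": {
  "increments": [
    {"tx": 0, "ty": -7, "tz": -3, "rx": 5, "ry": 0, "rz": 0, "grip": 0.1},
    {"tx": 0, "ty": -13.5, "tz": -6.8, "rx": 10, "ry": 0, "rz": 0, "grip": 0.1},
    {"tx": 0, "ty": -19.2, "tz": -11.7, "rx": 15, "ry": 0, "rz": 0, "grip": 0.1},
    {"tx": 0, "ty": -19.2, "tz": -11.7, "rx": 15, "ry": 0, "rz": 0, "grip": 0.1}
  ]
}}

```text
clock: 24.5
eef_pos: [0.4926, 0.139, 0.0703]
tcp_rot: [-2.007, 0.006, 0.101]
wrist_force: [3.6, 8.5, -29.6]
grip_width: 0.182
finger_force: 30.0
```

```bash
python3 - <<'E'
from h import *
plan2([pose(270,65),pose(280,65),pose(290,70),pose(300,75),pose(310,80)])
E
```

```text
at [0.4926 0.139  0.0703] grip 0.182 q [ 0.77  1.03 -0.75  1.91 -0.59  0.87 -0.8 ] f [  3.6   8.5 -29.6]
t [ 1.  -0.7  2.5] r [-0.  -0.4 -0.5]
t [ 1.  -6.5 -0.8] r [-0.  -0.4 -0.5]
t [  1.  -12.6  -5.1] r [ 5.  -0.4 -0.5]
t [  1.  -17.9 -10.4] r [10.  -0.4 -0.5]
t [  1.  -22.2 -16.3] r [15.  -0.5 -0.5]
```

Request:
{"method": "apply_moves", "body": {
  "increments": [
    {"tx": 0, "ty": -6.1, "tz": -4.3, "rx": 5, "ry": 0, "rz": 0, "grip": 0.1},
    {"tx": 0, "ty": -11.4, "tz": -9.6, "rx": 10, "ry": 0, "rz": 0, "grip": 0.1},
    {"tx": 0, "ty": -11.4, "tz": -9.6, "rx": 10, "ry": 0, "rz": 0, "grip": 0.1}
  ]
}}

```text
clock: 24.75
eef_pos: [0.4933, 0.1342, 0.0816]
tcp_rot: [-1.838, 0.007, 0.1]
wrist_force: [2.3, 4.3, -34.3]
grip_width: 0.183
finger_force: 30.0
```

```bash
python3 - <<'E'
from h import *
plan2([pose(280,75),pose(290,75),pose(300,75),pose(310,80)])
E
```

```text
at [0.4933 0.1342 0.0816] grip 0.183 q [ 0.83  1.14 -0.78  1.86 -0.61  0.97 -0.75] f [  2.3   4.3 -34.3]
t [0.8 1.  8.1] r [ 0.3 -0.5 -0.6]
t [ 0.8 -4.7  4.8] r [ 0.3 -0.5 -0.6]
t [ 0.8 -9.8  0.5] r [ 0.3 -0.5 -0.6]
t [  0.8 -15.1  -4.7] r [ 5.3 -0.6 -0.6]
```

Request:
{"method": "apply_moves", "body": {
  "increments": [
    {"tx": 0, "ty": 0, "tz": 4, "rx": 0, "ry": 0, "rz": 0, "grip": 0.1},
    {"tx": 0, "ty": 0, "tz": 8, "rx": 0, "ry": 0, "rz": 0, "grip": 0.1},
    {"tx": 0, "ty": 0, "tz": 11, "rx": 0, "ry": 0, "rz": 0, "grip": 0.1},
    {"tx": 0, "ty": 0, "tz": 11, "rx": 0, "ry": 0, "rz": 0, "grip": 0.1}
  ]
}}

```text
clock: 25.08
eef_pos: [0.4931, 0.1416, 0.0772]
tcp_rot: [-1.851, 0.005, 0.099]
wrist_force: [-4.6, -22.6, -30.7]
grip_width: 0.182
finger_force: 30.1
```

```bash
python3 - <<'E'
from h import *
plan2([pose(280,75),pose(290,75),pose(300,75),pose(310,80),pose(320,85)])
im,d=cap('side'); cv2.imwrite('pics/c9.png',cv2.resize(im[180:330,260:410],(600,600)))
E
```

```text
at [0.4931 0.1416 0.0772] grip 0.182 q [ 0.82  1.14 -0.78  1.87 -0.61  0.94 -0.74] f [ -4.6 -22.6 -30.7]
t [ 0.3 -1.3 -0.1] r [ 1.  -0.6 -0.5]
t [ 0.3 -6.9 -3.6] r [ 1.  -0.6 -0.5]
t [  0.3 -11.9  -7.9] r [ 1.  -0.6 -0.5]
t [  0.3 -17.1 -13.1] r [ 6.  -0.7 -0.4]
t [  0.3 -21.4 -19.1] r [11.  -0.7 -0.4]
```

View pics/c9.png

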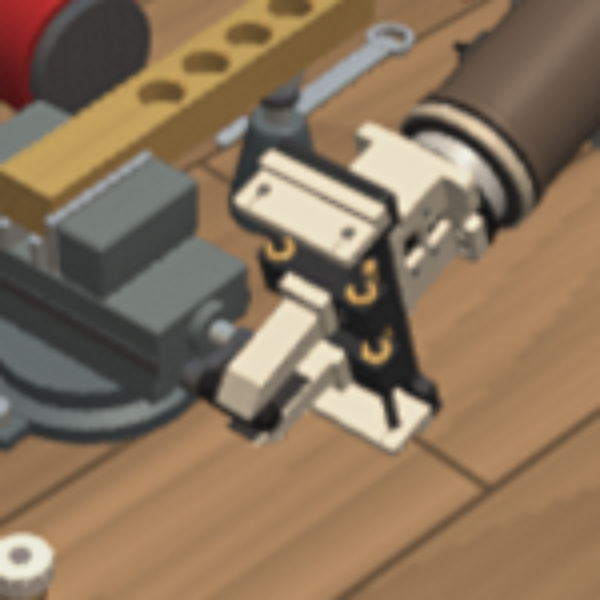

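Request:
{"method": "apply_moves", "body": {
  "increments": [
    {"tx": 0, "ty": -5, "tz": -3, "rx": 2, "ry": 0, "rz": 0, "grip": 0.1},
    {"tx": 0, "ty": -9.5, "tz": -7, "rx": 4, "ry": 0, "rz": 0, "grip": 0.1},
    {"tx": 0, "ty": -13, "tz": -10, "rx": 5, "ry": 0, "rz": 0, "grip": 0.1},
    {"tx": 0, "ty": -13, "tz": -10, "rx": 5, "ry": 0, "rz": 0, "grip": 0.1}
  ]
}}

```text
clock: 25.47
eef_pos: [0.4935, 0.136, 0.0894]
tcp_rot: [-1.766, 0.007, 0.098]
wrist_force: [-2.7, -8.1, -47.1]
grip_width: 0.184
finger_force: 30.0
```

```bash
python3 - <<'E'
from h import *
plan2([pose(280,80),pose(290,80),pose(300,80),pose(310,80)])
E
```

```text
at [0.4935 0.136  0.0894] grip 0.184 q [ 0.84  1.18 -0.8   1.85 -0.62  1.   -0.73] f [ -2.7  -8.1 -47.1]
t [0.5 8.6 7.8] r [ 1.2 -0.7 -0.5]
t [0.5 2.6 4.9] r [ 1.2 -0.7 -0.5]
t [ 0.5 -2.7  1. ] r [ 1.2 -0.7 -0.5]
t [ 0.5 -7.3 -3.8] r [ 1.2 -0.7 -0.5]
```

Request:
{"method": "apply_moves", "body": {
  "increments": [
    {"tx": 0, "ty": -4, "tz": -4, "rx": 0, "ry": 0, "rz": 0, "grip": 0.1},
    {"tx": 0, "ty": -8, "tz": -7, "rx": 0, "ry": 0, "rz": 0, "grip": 0.1},
    {"tx": 0, "ty": -12, "tz": -8, "rx": 0, "ry": 0, "rz": 0, "grip": 0.1},
    {"tx": 0, "ty": -15, "tz": -8, "rx": 0, "ry": 0, "rz": 0, "grip": 0.1},
    {"tx": 0, "ty": -15, "tz": -8, "rx": 0, "ry": 0, "rz": 0, "grip": 0.1}
  ]
}}

```text
clock: 25.88
eef_pos: [0.4938, 0.135, 0.1167]
tcp_rot: [-1.749, 0.002, 0.104]
wrist_force: [0.4, 1.1, 0.9]
grip_width: 0.154
finger_force: 0.0
```

```bash
python3 - <<'E'
from h import *
plan2([pose(290,80),pose(300,80),pose(310,80),pose(320,80)])
E
```

```text
at [0.4938 0.135  0.1167] grip 0.154 q [ 0.85  1.15 -0.82  1.85 -0.63  1.04 -0.75] f [0.4 1.1 0.9]
t [ 0.3 29.4 10.7] r [ 0.2 -0.4 -0.2]
t [ 0.3 24.   6.9] r [ 0.2 -0.4 -0.2]
t [ 0.3 19.3  2.2] r [ 0.2 -0.4 -0.2]
t [ 0.4 15.5 -3.2] r [ 0.2 -0.4 -0.2]
```

Request:
{"method": "apply_moves", "body": {
  "increments": [
    {"tx": 0, "ty": -5, "tz": -30, "rx": 0, "ry": 0, "rz": 0, "grip": 0.15},
    {"tx": 0, "ty": -20, "tz": -65, "rx": -7, "ry": 0, "rz": 0, "grip": 0.3},
    {"tx": 0, "ty": -40, "tz": -95, "rx": -14, "ry": 0, "rz": 0, "grip": 0.4},
    {"tx": 0, "ty": -65, "tz": -120, "rx": -21, "ry": 0, "rz": 0, "grip": 0.4},
    {"tx": 0, "ty": -90, "tz": -145, "rx": -28, "ry": 0, "rz": 0, "grip": 0.4}
  ]
}}

```text
clock: 26.3
eef_pos: [0.5069, 0.0099, 0.2347]
tcp_rot: [-2.238, 0.0, 0.106]
wrist_force: [0.3, -0.2, -0.4]
grip_width: 0.376
finger_force: 0.0
```

```bash
python3 - <<'E'
from h import *
plan2([(get_obs()['eef_pos'],RV(6.4,0))])
for n in('top','side'):
    im,d=cap(n,f'p9{n}.png'); W=cloud(n,d); hsv=cv2.cvtColor(im,cv2.COLOR_BGR2HSV); V=W.copy(); V[...,:2]=wv(W); V[...,2]+= .0015 if n=='top' else -.0022
    dk=(hsv[...,2]<80)&(abs(V[...,0]+.142)<.025)&(abs(V[...,1])<.06)&(V[...,2]>.02)&(V[...,2]<.13)
    q=V[dk]; print(n,'pin',len(q),np.percentile(q,[3,50,97],axis=0).round(4).tolist() if len(q) else '')
bar()
E
```

```text
at [0.5069 0.0099 0.2347] grip 0.376 q [ 0.87  0.66 -0.73  1.72 -0.46  1.25 -1.05] f [ 0.3 -0.2 -0.4]
t [0. 0. 0.] r [-51.8  -0.1  -0.3]
top pin 76 [[-0.1564, 0.0185, 0.0508], [-0.1368, 0.0252, 0.0537], [-0.1191, 0.0306, 0.0579]]
side pin 168 [[-0.1637, 0.0008, 0.0411], [-0.1416, 0.0269, 0.0526], [-0.1173, 0.032, 0.079]]
top 1591 ((0.012523920275270939, -0.11164046823978424), (0.04152314364910126, 0.2929838001728058), 0.22533981502056122)
jaw 537 [-0.04755411 -0.00770391]
side 1286 ((0.010404824279248714, -0.11241304874420166), (0.04663940891623497, 0.29640570282936096), 0.5928594470024109)
jaw 461 [-0.05136603 -0.00896788]
```

The camera again puts the pin at about 222°, so the screw sprang back when the fingers slipped off. It should be unloaded gently instead. I'll regrip, tighten, and lead it back slowly until the force vanishes, reading the force as I go.

```bash
python3 - <<'E'
from h import *
plan2([pose(222,50,back=.09),pose(222,50,dep=.014)],False)
E
```

```text
at [0.5069 0.012  0.2351] grip 0.399 q [ 0.87  0.66 -0.73  1.72 -0.46  1.24 -1.04] f [ 0.2 -0.3 -1.7]
t [  0.5  79.5 122.5] r [-1.8 -0.2  0.1]
t [-0. -0. 92.] r [0. 0. 0.]
```

Request:
{"method": "apply_moves", "body": {
  "increments": [
    {"tx": 0, "ty": 20, "tz": 30, "rx": -1, "ry": 0, "rz": 0, "grip": 0.4},
    {"tx": 0, "ty": 40, "tz": 60, "rx": -1.8, "ry": 0, "rz": 0, "grip": 0.4},
    {"tx": 0, "ty": 60, "tz": 90, "rx": -1.8, "ry": 0, "rz": 0, "grip": 0.4},
    {"tx": 0, "ty": 75, "tz": 113, "rx": -1.8, "ry": 0, "rz": 0, "grip": 0.4},
    {"tx": 0, "ty": 79.5, "tz": 122, "rx": -1.8, "ry": 0, "rz": 0, "grip": 0.4}
  ]
}}

```text
clock: 26.92
eef_pos: [0.4977, 0.06, 0.0909]
tcp_rot: [-2.26, 0.008, 0.11]
wrist_force: [-0.8, 0.1, 0.2]
grip_width: 0.401
finger_force: 0.0
```

Request:
{"method": "apply_moves", "body": {
  "increments": [
    {"tx": 0, "ty": 0, "tz": 0, "rx": 0, "ry": 0, "rz": 0, "grip": 0.4},
    {"tx": 0, "ty": 0, "tz": 0, "rx": 0, "ry": 0, "rz": 0, "grip": 0.4},
    {"tx": 0, "ty": 0, "tz": 0, "rx": 0, "ry": 0, "rz": 0, "grip": 0.4},
    {"tx": 0, "ty": 0, "tz": 0, "rx": 0, "ry": 0, "rz": 0, "grip": 0.4}
  ]
}}

```text
clock: 27.25
eef_pos: [0.5026, 0.057, 0.0962]
tcp_rot: [-2.266, -0.002, 0.107]
wrist_force: [-0.2, 0.1, -0.2]
grip_width: 0.401
finger_force: 0.0
```

```bash
python3 - <<'E'
from h import *
plan2([pose(222,50,back=.09),pose(222,50,dep=.014)],True)
E
```

```text
at [0.5026 0.057  0.0962] grip 0.401 q [ 0.78  0.82 -0.7   1.87 -0.43  0.93 -0.97] f [-0.2  0.1 -0.2]
t [ 0.3 -1.8  1.1] r [-0.2 -0.3 -0.1]
t [-0.2 -1.6 93.1] r [-0.2 -0.3 -0.1]
```

Request:
{"method": "apply_moves", "body": {
  "increments": [
    {"tx": 0, "ty": -1, "tz": 25, "rx": 0, "ry": 0, "rz": 0, "grip": 0.4},
    {"tx": 0, "ty": -1.5, "tz": 50, "rx": 0, "ry": 0, "rz": 0, "grip": 0.4},
    {"tx": 0, "ty": -1.5, "tz": 70, "rx": 0, "ry": 0, "rz": 0, "grip": 0.4},
    {"tx": 0, "ty": -1.5, "tz": 86, "rx": 0, "ry": 0, "rz": 0, "grip": 0.4},
    {"tx": 0, "ty": -1.5, "tz": 93, "rx": 0, "ry": 0, "rz": 0, "grip": 0.35}
  ]
}}

```text
clock: 27.67
eef_pos: [0.4935, 0.1307, 0.0369]
tcp_rot: [-2.265, -0.0, 0.109]
wrist_force: [-0.1, 0.4, -0.0]
grip_width: 0.372
finger_force: 0.0
```

Request:
{"method": "apply_moves", "body": {
  "increments": [
    {"tx": 0, "ty": 0, "tz": 0, "rx": 0, "ry": 0, "rz": 0, "grip": 0.35},
    {"tx": 0, "ty": 0, "tz": 0, "rx": 0, "ry": 0, "rz": 0, "grip": 0.35},
    {"tx": 0, "ty": 0, "tz": 0, "rx": 0, "ry": 0, "rz": 0, "grip": 0.1},
    {"tx": 0, "ty": 0, "tz": 0, "rx": 0, "ry": 0, "rz": 0, "grip": 0.1},
    {"tx": 0, "ty": 0, "tz": 0, "rx": 0, "ry": 0, "rz": 0, "grip": 0.1}
  ]
}}

```text
clock: 28.08
eef_pos: [0.4946, 0.1286, 0.0371]
tcp_rot: [-2.266, -0.001, 0.106]
wrist_force: [1.4, -0.9, 1.0]
grip_width: 0.183
finger_force: 30.2
```

Request:
{"method": "apply_moves", "body": {
  "increments": [
    {"tx": 0, "ty": 0, "tz": 0, "rx": 0, "ry": 0, "rz": 0, "grip": 0.1},
    {"tx": 0, "ty": 0, "tz": 0, "rx": 0, "ry": 0, "rz": 0, "grip": 0.1},
    {"tx": 0, "ty": 0, "tz": 0, "rx": 0, "ry": 0, "rz": 0, "grip": 0.1},
    {"tx": 0, "ty": 0, "tz": 0, "rx": 0, "ry": 0, "rz": 0, "grip": 0.1}
  ]
}}

```text
clock: 28.42
eef_pos: [0.4947, 0.1289, 0.0369]
tcp_rot: [-2.266, -0.001, 0.106]
wrist_force: [0.6, -5.3, 6.0]
grip_width: 0.184
finger_force: 30.0
```

```bash
python3 - <<'E'
from h import *
plan2([pose(t,50,dep=.014) for t in (215,220,225,230)])
E
```

```text
at [0.4947 0.1289 0.0369] grip 0.184 q [ 0.69  0.91 -0.72  1.95 -0.46  0.71 -0.95] f [ 0.6 -5.3  6. ]
t [ 0.2  3.8 -1.4] r [-0.2 -0.3 -0.2]
t [ 0.1  0.6 -0.7] r [-0.2 -0.3 -0.2]
t [ 0.1 -2.7 -0.2] r [-0.2 -0.3 -0.2]
t [ 0.1 -6.  -0.1] r [-0.2 -0.3 -0.2]
```

Request:
{"method": "apply_moves", "body": {
  "increments": [
    {"tx": 0, "ty": -1.5, "tz": 0, "rx": 0, "ry": 0, "rz": 0, "grip": 0.1},
    {"tx": 0, "ty": -3, "tz": 0, "rx": 0, "ry": 0, "rz": 0, "grip": 0.1},
    {"tx": 0, "ty": -3, "tz": 0, "rx": 0, "ry": 0, "rz": 0, "grip": 0.1},
    {"tx": 0, "ty": -3, "tz": 0, "rx": 0, "ry": 0, "rz": 0, "grip": 0.1}
  ]
}}

```text
clock: 28.75
eef_pos: [0.4946, 0.1292, 0.0375]
tcp_rot: [-2.269, -0.0, 0.105]
wrist_force: [1.5, -7.9, -4.0]
grip_width: 0.185
finger_force: 30.0
```

```bash
python3 - <<'E'
from h import *
plan2([pose(t,50,dep=.014) for t in (215,220,225,230)])
E
```

```text
at [0.4946 0.1292 0.0375] grip 0.185 q [ 0.69  0.9  -0.72  1.96 -0.46  0.71 -0.95] f [ 1.5 -7.9 -4. ]
t [ 0.2  4.4 -1.2] r [ 0.  -0.3 -0.2]
t [ 0.2  1.2 -0.5] r [ 0.  -0.3 -0.2]
t [ 0.2 -2.1 -0.1] r [ 0.  -0.3 -0.2]
t [ 0.2 -5.4  0.1] r [ 0.  -0.3 -0.2]
```

Request:
{"method": "apply_moves", "body": {
  "increments": [
    {"tx": 0, "ty": -1.5, "tz": 0, "rx": 0, "ry": 0, "rz": 0, "grip": 0.1},
    {"tx": 0, "ty": -3, "tz": 0, "rx": 0, "ry": 0, "rz": 0, "grip": 0.1},
    {"tx": 0, "ty": -3, "tz": 0, "rx": 0, "ry": 0, "rz": 0, "grip": 0.1},
    {"tx": 0, "ty": -3, "tz": 0, "rx": 0, "ry": 0, "rz": 0, "grip": 0.1}
  ]
}}

```text
clock: 29.08
eef_pos: [0.4943, 0.1307, 0.0392]
tcp_rot: [-2.27, 0.0, 0.104]
wrist_force: [1.6, -6.3, -8.2]
grip_width: 0.182
finger_force: 30.0
```

```bash
python3 - <<'E'
from h import *
plan2([pose(t,50,dep=.014) for t in (220,225,230,235)])
E
```

```text
at [0.4943 0.1307 0.0392] grip 0.182 q [ 0.68  0.9  -0.73  1.96 -0.47  0.71 -0.95] f [ 1.6 -6.3 -8.2]
t [ 0.3  3.5 -0.6] r [ 0.  -0.3 -0.3]
t [ 0.2  0.2 -0.2] r [ 0.  -0.3 -0.3]
t [ 0.2 -3.1 -0. ] r [ 0.  -0.3 -0.3]
t [ 0.2 -6.4 -0.2] r [ 0.  -0.3 -0.3]
```

Request:
{"method": "apply_moves", "body": {
  "increments": [
    {"tx": 0, "ty": -5, "tz": 0, "rx": 2, "ry": 0, "rz": 0, "grip": 0.1},
    {"tx": 0, "ty": -10, "tz": -1, "rx": 5, "ry": 0, "rz": 0, "grip": 0.1},
    {"tx": 0, "ty": -15, "tz": -3, "rx": 8, "ry": 0, "rz": 0, "grip": 0.1},
    {"tx": 0, "ty": -20, "tz": -5, "rx": 11, "ry": 0, "rz": 0, "grip": 0.1},
    {"tx": 0, "ty": -20, "tz": -5, "rx": 11, "ry": 0, "rz": 0, "grip": 0.1}
  ]
}}

```text
clock: 29.5
eef_pos: [0.4929, 0.14, 0.0554]
tcp_rot: [-2.075, 0.003, 0.103]
wrist_force: [4.4, 7.6, -25.1]
grip_width: 0.182
finger_force: 30.0
```

```bash
python3 - <<'E'
from h import *
plan2([pose(t,60,dep=.014) for t in (240,250,260,270,280)])
E
```

```text
at [0.4929 0.14   0.0554] grip 0.182 q [ 0.77  1.02 -0.79  1.92 -0.51  0.8  -0.87] f [  4.4   7.6 -25.1]
t [0.7 6.7 1.1] r [-1.1 -0.4 -0.4]
t [0.6 0.1 0.7] r [-1.1 -0.4 -0.4]
t [ 0.6 -6.3 -0.9] r [-1.1 -0.4 -0.4]
t [  0.6 -12.4  -3.6] r [-1.1 -0.4 -0.4]
t [  0.5 -17.9  -7.3] r [-1.1 -0.4 -0.4]
```

Request:
{"method": "apply_moves", "body": {
  "increments": [
    {"tx": 0, "ty": 3, "tz": 0.5, "rx": -1, "ry": 0, "rz": 0, "grip": 0.1},
    {"tx": 0, "ty": 6, "tz": 1, "rx": -2, "ry": 0, "rz": 0, "grip": 0.1},
    {"tx": 0, "ty": 9, "tz": 2, "rx": -4, "ry": 0, "rz": 0, "grip": 0.1},
    {"tx": 0, "ty": 9, "tz": 2, "rx": -4, "ry": 0, "rz": 0, "grip": 0.1}
  ]
}}

```text
clock: 29.83
eef_pos: [0.4934, 0.1379, 0.0493]
tcp_rot: [-2.151, -0.001, 0.106]
wrist_force: [1.7, -6.3, -11.8]
grip_width: 0.185
finger_force: 30.0
```

```bash
python3 - <<'E'
from h import *
plan2([pose(t,56,dep=.014) for t in (230,240,250,260,270)])
E
```

```text
at [0.4934 0.1379 0.0493] grip 0.185 q [ 0.74  0.97 -0.77  1.93 -0.49  0.76 -0.9 ] f [  1.7  -6.3 -11.8]
t [ 0.4  7.8 -0.1] r [-0.8 -0.3 -0.1]
t [0.4 1.2 0.1] r [-0.8 -0.3 -0.1]
t [ 0.4 -5.3 -0.9] r [-0.8 -0.3 -0.1]
t [  0.4 -11.6  -2.9] r [-0.8 -0.3 -0.1]
t [  0.4 -17.5  -6.1] r [-0.8 -0.3 -0.1]
```

Request:
{"method": "apply_moves", "body": {
  "increments": [
    {"tx": 0, "ty": 1.5, "tz": 0, "rx": -1, "ry": 0, "rz": 0, "grip": 0.1},
    {"tx": 0, "ty": 3, "tz": 0, "rx": -1, "ry": 0, "rz": 0, "grip": 0.1},
    {"tx": 0, "ty": 4.5, "tz": 0, "rx": -2, "ry": 0, "rz": 0, "grip": 0.1},
    {"tx": 0, "ty": 4.5, "tz": 0, "rx": -2, "ry": 0, "rz": 0, "grip": 0.1}
  ]
}}

```text
clock: 30.17
eef_pos: [0.4935, 0.1366, 0.0469]
tcp_rot: [-2.182, -0.001, 0.107]
wrist_force: [4.1, -4.8, -8.4]
grip_width: 0.188
finger_force: 30.0
```

```bash
python3 - <<'E'
from h import *
plan2([pose(t,54,dep=.014) for t in (230,240,250)])
E
```

```text
at [0.4935 0.1366 0.0469] grip 0.188 q [ 0.73  0.95 -0.76  1.94 -0.49  0.75 -0.91] f [ 4.1 -4.8 -8.4]
t [ 0.4  5.6 -0.1] r [-1.  -0.2 -0.1]
t [ 0.4 -1.  -0.1] r [-1.  -0.2 -0.1]
t [ 0.4 -7.5 -1.3] r [-1.  -0.2 -0.1]
```

Request:
{"method": "apply_moves", "body": {
  "increments": [
    {"tx": 0, "ty": 1, "tz": 0, "rx": 0, "ry": 0, "rz": 0, "grip": 0.1},
    {"tx": 0, "ty": 2, "tz": 0, "rx": 0, "ry": 0, "rz": 0, "grip": 0.1},
    {"tx": 0, "ty": 2, "tz": 0, "rx": 0, "ry": 0, "rz": 0, "grip": 0.1},
    {"tx": 0, "ty": 2, "tz": 0, "rx": 0, "ry": 0, "rz": 0, "grip": 0.1}
  ]
}}

```text
clock: 30.5
eef_pos: [0.4936, 0.1361, 0.046]
tcp_rot: [-2.179, -0.001, 0.108]
wrist_force: [1.8, -4.7, -4.0]
grip_width: 0.183
finger_force: 30.0
```

```bash
python3 - <<'E'
from h import *
plan2([pose(t,54,dep=.014) for t in (230,240,250)])
E
```

```text
at [0.4936 0.1361 0.046 ] grip 0.183 q [ 0.73  0.96 -0.76  1.94 -0.49  0.75 -0.91] f [ 1.8 -4.7 -4. ]
t [ 0.4  4.6 -0.3] r [-1.1 -0.2 -0.1]
t [ 0.4 -2.  -0.2] r [-1.1 -0.2 -0.1]
t [ 0.4 -8.5 -1.4] r [-1.1 -0.2 -0.1]
```

Request:
{"method": "apply_moves", "body": {
  "increments": [
    {"tx": 0, "ty": 0.7, "tz": 0, "rx": 0, "ry": 0, "rz": 0, "grip": 0.1},
    {"tx": 0, "ty": 1.3, "tz": 0, "rx": 0, "ry": 0, "rz": 0, "grip": 0.1},
    {"tx": 0, "ty": 1.3, "tz": 0, "rx": 0, "ry": 0, "rz": 0, "grip": 0.1},
    {"tx": 0, "ty": 1.3, "tz": 0, "rx": 0, "ry": 0, "rz": 0, "grip": 0.1}
  ]
}}

```text
clock: 30.83
eef_pos: [0.4937, 0.1355, 0.0452]
tcp_rot: [-2.179, -0.001, 0.108]
wrist_force: [2.8, -4.6, -1.5]
grip_width: 0.185
finger_force: 30.0
```

```bash
python3 - <<'E'
from h import *
plan2([pose(t,54,dep=.014) for t in (230,240,250)])
E
```

```text
at [0.4937 0.1355 0.0452] grip 0.185 q [ 0.73  0.96 -0.76  1.94 -0.49  0.75 -0.91] f [ 2.8 -4.6 -1.5]
t [ 0.4  3.6 -0.3] r [-1.2 -0.2 -0.1]
t [ 0.4 -3.  -0.3] r [-1.2 -0.2 -0.1]
t [ 0.4 -9.5 -1.4] r [-1.2 -0.2 -0.1]
```

Request:
{"method": "apply_moves", "body": {
  "increments": [
    {"tx": 0, "ty": 0.4, "tz": 0, "rx": 0, "ry": 0, "rz": 0, "grip": 0.22},
    {"tx": 0, "ty": 0.4, "tz": 0, "rx": 0, "ry": 0, "rz": 0, "grip": 0.4},
    {"tx": 0, "ty": 0.4, "tz": 0, "rx": 0, "ry": 0, "rz": 0, "grip": 0.4},
    {"tx": 0, "ty": 0.4, "tz": 0, "rx": 0, "ry": 0, "rz": 0, "grip": 0.4},
    {"tx": 0, "ty": 0.4, "tz": 0, "rx": 0, "ry": 0, "rz": 0, "grip": 0.4}
  ]
}}

```text
clock: 31.25
eef_pos: [0.4924, 0.1361, 0.0448]
tcp_rot: [-2.177, 0.0, 0.11]
wrist_force: [-0.4, -0.2, -0.7]
grip_width: 0.397
finger_force: 0.0
```

Request:
{"method": "apply_moves", "body": {
  "increments": [
    {"tx": 0, "ty": 0, "tz": -20, "rx": 0, "ry": 0, "rz": 0, "grip": 0.4},
    {"tx": 0, "ty": 0, "tz": -50, "rx": 0, "ry": 0, "rz": 0, "grip": 0.4},
    {"tx": 0, "ty": 0, "tz": -85, "rx": 0, "ry": 0, "rz": 0, "grip": 0.4},
    {"tx": 0, "ty": -25, "tz": -110, "rx": -7, "ry": 0, "rz": 0, "grip": 0.4},
    {"tx": 0, "ty": -50, "tz": -130, "rx": -14, "ry": 0, "rz": 0, "grip": 0.4}
  ]
}}

```text
clock: 31.67
eef_pos: [0.502, 0.0532, 0.1558]
tcp_rot: [-2.412, 0.007, 0.099]
wrist_force: [1.8, -0.4, 0.2]
grip_width: 0.397
finger_force: 0.0
```

```bash
python3 - <<'E'
from h import *
plan2([(get_obs()['eef_pos'],RV(6.4,0))])
for n in('top','side'):
    im,d=cap(n,f'p10{n}.png'); W=cloud(n,d); hsv=cv2.cvtColor(im,cv2.COLOR_BGR2HSV); V=W.copy(); V[...,:2]=wv(W); V[...,2]+= .0015 if n=='top' else -.0022
    dk=(hsv[...,2]<80)&(abs(V[...,0]+.142)<.025)&(abs(V[...,1])<.06)&(V[...,2]>.02)&(V[...,2]<.13)
    q=V[dk]; print(n,'pin',len(q),np.percentile(q,[3,50,97],axis=0).round(4).tolist() if len(q) else '')
bar()
E
```

```text
at [0.502  0.0532 0.1558] grip 0.397 q [ 0.74  0.63 -0.69  1.86 -0.39  0.98 -1.11] f [ 1.8 -0.4  0.2]
t [0. 0. 0.] r [-41.8   0.1  -0.9]
top pin 82 [[-0.1571, 0.0214, 0.0535], [-0.1392, 0.0268, 0.0573], [-0.1194, 0.0332, 0.0612]]
side pin 181 [[-0.164, 0.0002, 0.0455], [-0.1403, 0.0298, 0.0555], [-0.1173, 0.0342, 0.0785]]
top 1582 ((0.012486102059483528, -0.11135517060756683), (0.0414620079100132, 0.292578786611557), 0.22678013145923615)
jaw 528 [-0.04735765 -0.00754893]
side 1012 ((0.009735217317938805, -0.10968729853630066), (0.045279886573553085, 0.292617529630661), 0.12131716310977936)
jaw 452 [-0.0506252  -0.00827808]
```

The pin now rests at about 231°, held by friction against the elastic load. I'll untilt, turn the tool, and check that the bar is clamped by pushing lightly on the spigot end.

Request:
{"method": "apply_moves", "body": {
  "increments": [
    {"tx": 0, "ty": -14, "tz": -15, "rx": -7, "ry": 0, "rz": 0, "grip": 0.2},
    {"tx": 0, "ty": -28, "tz": -30, "rx": -14, "ry": 0, "rz": 0, "grip": 0},
    {"tx": 0, "ty": -42, "tz": -45, "rx": -21, "ry": 0, "rz": 0, "grip": 0},
    {"tx": 0, "ty": -54, "tz": -60, "rx": -28, "ry": 0, "rz": 0, "grip": 0},
    {"tx": 0, "ty": -60, "tz": -66, "rx": -35, "ry": 0, "rz": 0, "grip": 0}
  ]
}}

```text
clock: 32.28
eef_pos: [0.5024, 0.0576, 0.2489]
tcp_rot: [-3.028, -0.002, 0.106]
wrist_force: [0.2, 0.9, -1.4]
grip_width: 0.087
finger_force: 0.0
```

Request:
{"method": "apply_moves", "body": {
  "increments": [
    {"tx": 0, "ty": 0, "tz": 0, "rx": -6.5, "ry": 0, "rz": 0, "grip": 0},
    {"tx": 0, "ty": 0, "tz": 0, "rx": -6.5, "ry": 0, "rz": 0, "grip": 0},
    {"tx": 0, "ty": 0, "tz": 0, "rx": -6.5, "ry": 0, "rz": 0, "grip": 0}
  ]
}}

```text
clock: 32.53
eef_pos: [0.5001, 0.0607, 0.2458]
tcp_rot: [-3.135, 0.004, 0.114]
wrist_force: [0.5, -0.5, -0.3]
grip_width: 0.009
finger_force: 0.0
```

```bash
python3 - <<'E'
from h import *
a=vw(.010,-.292); plan2([(np.r_[a,.2],RV(96.4,0)),(np.r_[a,.12],RV(96.4,0))],False); print(get_obs()['tcp_rot'])
E
```

```text
at [0.5001 0.0607 0.2458] grip 0.009 q [ 0.21  0.28 -0.53  1.8   0.15  1.11 -1.83] f [ 0.5 -0.5 -0.3]
t [158.9 260.3  43.4] r [ -0.5  -0.1 -89.9]
t [ 0. -0. 80.] r [0. 0. 0.]
[-3.13524417  0.00437673  0.11407894]
```

Request:
{"method": "apply_moves", "body": {
  "increments": [
    {"tx": 20, "ty": 33, "tz": 0, "rx": -0.5, "ry": 0, "rz": -7, "grip": 0},
    {"tx": 40, "ty": 66, "tz": 0, "rx": -0.5, "ry": 0, "rz": -14, "grip": 0},
    {"tx": 60, "ty": 99, "tz": 0, "rx": -0.5, "ry": 0, "rz": -21, "grip": 0},
    {"tx": 80, "ty": 132, "tz": 0, "rx": -0.5, "ry": 0, "rz": -28, "grip": 0},
    {"tx": 100, "ty": 164, "tz": 0, "rx": -0.5, "ry": 0, "rz": -35, "grip": 0}
  ]
}}

```text
clock: 32.95
eef_pos: [0.618, -0.0986, 0.2436]
tcp_rot: [-3.14, 0.002, 0.722]
wrist_force: [0.3, 1.3, 0.4]
grip_width: 0.004
finger_force: 0.0
```

Request:
{"method": "apply_moves", "body": {
  "increments": [
    {"tx": 0, "ty": 0, "tz": 0, "rx": 0, "ry": 0, "rz": -7, "grip": 0},
    {"tx": 0, "ty": 0, "tz": 0, "rx": 0, "ry": 0, "rz": -14, "grip": 0},
    {"tx": 0, "ty": 0, "tz": 0, "rx": 0, "ry": 0, "rz": -21, "grip": 0},
    {"tx": 0, "ty": 0, "tz": 0, "rx": 0, "ry": 0, "rz": -28, "grip": 0},
    {"tx": 0, "ty": 0, "tz": 0, "rx": 0, "ry": 0, "rz": -35, "grip": 0}
  ]
}}

```text
clock: 33.37
eef_pos: [0.6171, -0.0969, 0.2435]
tcp_rot: [-3.139, 0.001, 1.333]
wrist_force: [0.7, 0.0, -0.0]
grip_width: 0.001
finger_force: 0.0
```

Request:
{"method": "apply_moves", "body": {
  "increments": [
    {"tx": 0, "ty": 0, "tz": 0, "rx": 0, "ry": 0, "rz": -7, "grip": 0},
    {"tx": 0, "ty": 0, "tz": 0, "rx": 0, "ry": 0, "rz": -14, "grip": 0},
    {"tx": 0, "ty": 0, "tz": 0, "rx": 0, "ry": 0, "rz": -20, "grip": 0},
    {"tx": 0, "ty": 0, "tz": 0, "rx": 0, "ry": 0, "rz": -20, "grip": 0}
  ]
}}

```text
clock: 33.7
eef_pos: [0.6171, -0.0969, 0.2436]
tcp_rot: [-3.139, -0.0, 1.681]
wrist_force: [-0.6, -0.2, -0.5]
grip_width: 0.004
finger_force: 0.0
```

```bash
python3 - <<'E'
from h import *
a=vw(.010,-.292); plan2([(np.r_[a,.2],RV(96.4,0)),(np.r_[a,.12],RV(96.4,0))],False); print(get_obs()['tcp_rot'])
E
```

```text
at [ 0.6171 -0.0969  0.2436] grip 0.004 q [ 0.57  0.54 -0.78  1.5   0.39  1.27 -0.15] f [-0.6 -0.2 -0.5]
t [-89.9  60.9  43.4] r [-0.2 -0.  -0.1]
t [ 0. -0. 80.] r [0. 0. 0.]
[-3.13871853e+00 -2.04787865e-04  1.68052134e+00]
```

Request:
{"method": "apply_moves", "body": {
  "increments": [
    {"tx": -30, "ty": 20, "tz": 0, "rx": 0, "ry": 0, "rz": 0, "grip": 0},
    {"tx": -60, "ty": 40, "tz": 0, "rx": 0, "ry": 0, "rz": 0, "grip": 0},
    {"tx": -90, "ty": 61, "tz": 20, "rx": 0, "ry": 0, "rz": 0, "grip": 0},
    {"tx": -90, "ty": 61, "tz": 55, "rx": 0, "ry": 0, "rz": 0, "grip": 0},
    {"tx": -90, "ty": 61, "tz": 90, "rx": 0, "ry": 0, "rz": 0, "grip": 0}
  ]
}}

```text
clock: 34.12
eef_pos: [0.6893, -0.1817, 0.1539]
tcp_rot: [3.14, 0.002, 1.669]
wrist_force: [0.7, 0.7, -0.7]
grip_width: 0.004
finger_force: 0.0
```

Request:
{"method": "apply_moves", "body": {
  "increments": [
    {"tx": 0, "ty": 0, "tz": 20, "rx": 0, "ry": 0, "rz": 0, "grip": 0},
    {"tx": 0, "ty": 0, "tz": 31, "rx": 0, "ry": 0, "rz": 0, "grip": 0},
    {"tx": 6, "ty": 0, "tz": 31, "rx": 0, "ry": 0, "rz": 0, "grip": 0},
    {"tx": 12, "ty": 0, "tz": 31, "rx": 0, "ry": 0, "rz": 0, "grip": 0},
    {"tx": 18, "ty": 0, "tz": 31, "rx": 0, "ry": 0, "rz": 0, "grip": 0}
  ]
}}

```text
clock: 34.53
eef_pos: [0.6881, -0.1587, 0.1277]
tcp_rot: [3.137, 0.003, 1.678]
wrist_force: [-0.3, 0.5, 0.8]
grip_width: 0.004
finger_force: 0.0
```

Request:
{"method": "apply_moves", "body": {
  "increments": [
    {"tx": 1, "ty": 0, "tz": 0, "rx": 0, "ry": 0, "rz": 0, "grip": 0},
    {"tx": 2, "ty": 0, "tz": 0, "rx": 0, "ry": 0, "rz": 0, "grip": 0},
    {"tx": 3, "ty": 0, "tz": 0, "rx": 0, "ry": 0, "rz": 0, "grip": 0},
    {"tx": 4, "ty": 0, "tz": 0, "rx": 0, "ry": 0, "rz": 0, "grip": 0},
    {"tx": 5, "ty": 0, "tz": 0, "rx": 0, "ry": 0, "rz": 0, "grip": 0}
  ]
}}

```text
clock: 34.95
eef_pos: [0.6879, -0.1572, 0.1277]
tcp_rot: [3.137, 0.007, 1.676]
wrist_force: [1.1, -9.1, 4.3]
grip_width: 0.007
finger_force: 4.8
```

```bash
python3 -c "
from h import *
o=get_obs(); print(wv(o['eef_pos']),o['eef_pos'],o['wrist_force'])"
```

```text
[ 0.01304859 -0.26978655] [ 0.68794009 -0.1571507   0.12767053] [ 1.12124424 -9.11879344  4.30592495]
```

Request:
{"method": "apply_moves", "body": {
  "increments": [
    {"tx": 1, "ty": 0, "tz": 0, "rx": 0, "ry": 0, "rz": 0, "grip": 0},
    {"tx": 2, "ty": 0, "tz": 0, "rx": 0, "ry": 0, "rz": 0, "grip": 0},
    {"tx": 3, "ty": 0, "tz": 0, "rx": 0, "ry": 0, "rz": 0, "grip": 0},
    {"tx": 3, "ty": 0, "tz": 0, "rx": 0, "ry": 0, "rz": 0, "grip": 0}
  ]
}}

```text
clock: 35.28
eef_pos: [0.6879, -0.1571, 0.1277]
tcp_rot: [3.136, 0.01, 1.674]
wrist_force: [2.2, -13.3, 5.7]
grip_width: 0.005
finger_force: 6.8
```

```bash
python3 -c "
from h import *
o=get_obs(); print(wv(o['eef_pos']),o['eef_pos'],o['wrist_force'])"
```

```text
[ 0.0129862  -0.26977824] [ 0.68787716 -0.1571494   0.12769431] [  2.22498596 -13.34372552   5.73362151]
```

Request:
{"method": "apply_moves", "body": {
  "increments": [
    {"tx": 2, "ty": 0, "tz": 0, "rx": 0, "ry": 0, "rz": 0, "grip": 0},
    {"tx": 4, "ty": 0, "tz": 0, "rx": 0, "ry": 0, "rz": 0, "grip": 0},
    {"tx": 6, "ty": 0, "tz": 0, "rx": 0, "ry": 0, "rz": 0, "grip": 0},
    {"tx": 8, "ty": 0, "tz": 0, "rx": 0, "ry": 0, "rz": 0, "grip": 0},
    {"tx": 8, "ty": 0, "tz": 0, "rx": 0, "ry": 0, "rz": 0, "grip": 0}
  ]
}}

```text
clock: 35.7
eef_pos: [0.6878, -0.157, 0.1278]
tcp_rot: [3.135, 0.019, 1.668]
wrist_force: [6.8, -28.8, 3.8]
grip_width: 0.007
finger_force: 15.0
```

```bash
python3 -c "
from h import *
o=get_obs(); print(wv(o['eef_pos']),o['eef_pos'],o['wrist_force'])"
```

```text
[ 0.01289285 -0.26965142] [ 0.68777026 -0.15703378  0.12784308] [  6.8357395  -28.83669818   3.83700678]
```

Request:
{"method": "apply_moves", "body": {
  "increments": [
    {"tx": -6, "ty": 0, "tz": 0, "rx": 0, "ry": 0, "rz": 0, "grip": 0},
    {"tx": -14, "ty": 0, "tz": 0, "rx": 0, "ry": 0, "rz": 0, "grip": 0},
    {"tx": -40, "ty": 0, "tz": 0, "rx": 0, "ry": 0, "rz": 0, "grip": 0},
    {"tx": -40, "ty": 0, "tz": -40, "rx": 0, "ry": 0, "rz": 0, "grip": 0.6},
    {"tx": -40, "ty": 0, "tz": -80, "rx": 0, "ry": 0, "rz": 0, "grip": 0.6}
  ]
}}

```text
clock: 36.12
eef_pos: [0.6878, -0.1848, 0.2042]
tcp_rot: [-3.138, 0.001, 1.677]
wrist_force: [1.4, 0.4, 0.7]
grip_width: 0.103
finger_force: 0.0
```

Request:
{"method": "apply_moves", "body": {
  "increments": [
    {"tx": 20, "ty": -30, "tz": -20, "rx": 0, "ry": 0, "rz": 0, "grip": 0.6},
    {"tx": 40, "ty": -60, "tz": -40, "rx": 0, "ry": 0, "rz": 0, "grip": 0.6},
    {"tx": 60, "ty": -90, "tz": -40, "rx": 0, "ry": 0, "rz": 0, "grip": 0.6},
    {"tx": 80, "ty": -120, "tz": -40, "rx": 0, "ry": 0, "rz": 0, "grip": 0.6},
    {"tx": 100, "ty": -150, "tz": -40, "rx": 0, "ry": 0, "rz": 0, "grip": 0.6}
  ]
}}

```text
clock: 36.53
eef_pos: [0.5282, -0.0979, 0.2459]
tcp_rot: [3.139, 0.003, 1.68]
wrist_force: [-0.2, -0.2, 1.8]
grip_width: 0.461
finger_force: 0.0
```

```bash
cat > look.py <<'E'
from h import *
def inserts(show=None):
    out={}
    for n in('top','side'):
        im,d=cap(n,None if show is None else f'{show}{n}.png'); W=cloud(n,d); hsv=cv2.cvtColor(im,cv2.COLOR_BGR2HSV); W[...,2]+= .0015 if n=='top' else -.0022
        m=((hsv[...,1]<70)&(hsv[...,2]>130)&(W[...,2]>0.02)&(W[...,2]<0.04)&(W[...,1]>.2)&(W[...,1]<.42)&(W[...,0]<.68)&(W[...,0]>.38)).astype(np.uint8)
        k,l,s,c=cv2.connectedComponentsWithStats(m); L=[]
        for i in range(1,k):
            if s[i,4]>40:
                p=W[l==i]; p=p[p[:,2]>.026]; (x,y),r=cv2.minEnclosingCircle(p[:,:2].astype(np.float32)); L.append((x,y,r,np.median(p[:,2])))
        out[n]=np.round(L,4)
    return out
def ports():
    # fit bar top plane rect and dark port holes
    for n in('top','side'):
        im,d=cap(n); W=cloud(n,d); hsv=cv2.cvtColor(im,cv2.COLOR_BGR2HSV); V=W.copy(); V[...,:2]=wv(W); V[...,2]+= .0015 if n=='top' else -.0022
        m=(hsv[...,0]>15)&(hsv[...,0]<32)&(hsv[...,1]>110)&(V[...,2]>.141)&(V[...,2]<.149)&(abs(V[...,0])<.06)&(V[...,1]>-.28)&(V[...,1]<.07)
        q=V[m]; print(n,'bar rect',cv2.minAreaRect(q[:,:2].astype(np.float32)))
        h=(V[...,2]<.139)&(V[...,2]>.118)&(abs(V[...,0]-.011)<.016)&(V[...,1]>-.245)&(V[...,1]<-.05)
        k,l,s,c=cv2.connectedComponentsWithStats(h.astype(np.uint8))
        for i in range(1,k):
            if s[i,4]>25: p=V[l==i]; print('  hole',s[i,4],p.mean(0).round(4),(p.max(0)-p.min(0)).round(3)[:2])
if __name__=='__main__':
    o=inserts('i0'); print(o['top']);print(o['side']); ports(); plan()
E
python3 look.py
```

```text
[[0.617  0.3563 0.0166 0.0305]
 [0.6177 0.2677 0.0164 0.0307]
 [0.5344 0.254  0.0162 0.0308]
 [0.4481 0.2569 0.0164 0.0304]
 [0.4419 0.344  0.0162 0.031 ]]
[[0.6152 0.2647 0.017  0.03  ]
 [0.5321 0.2533 0.0175 0.0301]
 [0.6162 0.3537 0.0183 0.0297]
 [0.4449 0.255  0.0177 0.0299]
 [0.44   0.3425 0.0182 0.0298]]
top bar rect ((0.012684277258813381, -0.11113967001438141), (0.04138739034533501, 0.29240310192108154), 0.2908322215080261)
  hole 45 [ 0.0205 -0.2274  0.1295] [0.014 0.024]
  hole 90 [ 0.0156 -0.1898  0.1291] [0.024 0.025]
  hole 91 [ 0.0157 -0.1517  0.1286] [0.021 0.024]
  hole 92 [ 0.0157 -0.1132  0.1289] [0.023 0.024]
  hole 94 [ 0.0152 -0.075   0.1292] [0.027 0.026]
side bar rect ((0.009823480620980263, -0.11218403279781342), (0.04512786492705345, 0.29571056365966797), 0.49358731508255005)
  hole 29 [ 0.0192 -0.2378  0.1345] [0.021 0.02 ]
  hole 35 [ 0.0187 -0.2007  0.1338] [0.021 0.025]
  hole 38 [ 0.0182 -0.1624  0.134 ] [0.018 0.02 ]
  hole 43 [ 0.0181 -0.1244  0.1336] [0.018 0.022]
  hole 45 [ 0.0189 -0.0861  0.133 ] [0.019 0.023]
at [ 0.5293 -0.0989  0.2462] [179.8   0.2  96.3] grip 0.592 clk 36.7
```

The bar holds against a 29 N push, so it is clamped. I work out the ports in the robot frame and go for the inserts.

```bash
cat > cyc.py <<'E'
import sys
from look import *
PY=[None,-.0748,-.1128,-.1508,-.1888,-.2268]
def port(k): return vw(.0126+.005*(-.105-PY[k]) ,PY[k])
def go(a,b,k):
    print('port',k,port(k)); p=port(k)
    plan((*a,.12,96.4),(*a,.018,96.4),(*a,.20,96.4),(*p,.20,96.4),(*p,.150,96.4),(*p,.2,96.4))
E
python3 - <<'E'
from cyc import *
go((.5333,.2537),0,1)
E
```

```text
port 1 [0.66560929 0.03655384]
at [ 0.5293 -0.0989  0.2462] [179.8   0.2  96.3] grip 0.592 clk 36.7
t [350.6  42.  124.9] r [ 0.2  0.2 -0.1] rows>=9
t [  0.  -0. 102.] r [0. 0. 0.] rows>=3
t [   0.    0. -182.] r [0. 0. 0.] rows>=5
t [-230.5  107.3    0. ] r [0. 0. 0.] rows>=7
t [ 0. -0. 50.] r [0. 0. 0.] rows>=2
t [  0.   0. -50.] r [0. 0. 0.] rows>=2
```

Request:
{"method": "apply_moves", "body": {
  "increments": [
    {"tx": 38, "ty": 5, "tz": 0, "rx": 0, "ry": 0, "rz": 0, "grip": 0.55},
    {"tx": 76, "ty": 10, "tz": 0, "rx": 0, "ry": 0, "rz": 0, "grip": 0.55},
    {"tx": 114, "ty": 15, "tz": 0, "rx": 0, "ry": 0, "rz": 0, "grip": 0.55},
    {"tx": 152, "ty": 20, "tz": 0, "rx": 0, "ry": 0, "rz": 0, "grip": 0.55},
    {"tx": 190, "ty": 25, "tz": 0, "rx": 0, "ry": 0, "rz": 0, "grip": 0.55}
  ]
}}

```text
clock: 37.15
eef_pos: [0.5352, 0.0937, 0.245]
tcp_rot: [3.139, 0.002, 1.677]
wrist_force: [1.5, -0.2, -0.6]
grip_width: 0.549
finger_force: 0.0
```

Request:
{"method": "apply_moves", "body": {
  "increments": [
    {"tx": 38, "ty": 5, "tz": 0, "rx": 0, "ry": 0, "rz": 0, "grip": 0.55},
    {"tx": 76, "ty": 10, "tz": 20, "rx": 0, "ry": 0, "rz": 0, "grip": 0.55},
    {"tx": 110, "ty": 14, "tz": 50, "rx": 0, "ry": 0, "rz": 0, "grip": 0.55},
    {"tx": 140, "ty": 17, "tz": 80, "rx": 0, "ry": 0, "rz": 0, "grip": 0.55},
    {"tx": 160, "ty": 17, "tz": 105, "rx": 0, "ry": 0, "rz": 0, "grip": 0.55}
  ]
}}

```text
clock: 37.57
eef_pos: [0.5352, 0.2559, 0.1382]
tcp_rot: [3.138, 0.001, 1.679]
wrist_force: [0.4, -1.1, 1.0]
grip_width: 0.553
finger_force: 0.0
```

```bash
python3 - <<'E'
from cyc import *
go((.5333,.2537),0,1); o=inserts(); print(o['side'],o['top'])
E
```

```text
port 1 [0.66560929 0.03655384]
at [0.5352 0.2559 0.1382] [1.798e+02 1.000e-01 9.620e+01] grip 0.553 clk 37.6
t [-2.  -2.2 18.2] r [ 0.2  0.1 -0.2] rows>=1
t [  0.  -0. 102.] r [0. 0. 0.] rows>=3
t [   0.    0. -182.] r [0. 0. 0.] rows>=5
t [-230.5  107.3    0. ] r [0. 0. 0.] rows>=7
t [ 0. -0. 50.] r [0. 0. 0.] rows>=2
t [  0.   0. -50.] r [0. 0. 0.] rows>=2
[[0.6139 0.2642 0.0186 0.0297]
 [0.5314 0.251  0.0181 0.0298]
 [0.6132 0.3528 0.018  0.0298]
 [0.4458 0.255  0.0173 0.0299]
 [0.438  0.3413 0.0178 0.0297]] [[0.6192 0.2631 0.0155 0.0304]]
```

Request:
{"method": "apply_moves", "body": {
  "increments": [
    {"tx": -2, "ty": -2, "tz": 30, "rx": 0, "ry": 0, "rz": 0, "grip": 0.55},
    {"tx": -2, "ty": -2, "tz": 65, "rx": 0, "ry": 0, "rz": 0, "grip": 0.55},
    {"tx": -2, "ty": -2, "tz": 95, "rx": 0, "ry": 0, "rz": 0, "grip": 0.55},
    {"tx": -2, "ty": -2, "tz": 112, "rx": 0, "ry": 0, "rz": 0, "grip": 0.55},
    {"tx": -2, "ty": -2, "tz": 120, "rx": 0, "ry": 0, "rz": 0, "grip": 0.55}
  ]
}}

```text
clock: 38.08
eef_pos: [0.5328, 0.2486, 0.0168]
tcp_rot: [-3.141, 0.005, 1.677]
wrist_force: [0.3, -0.3, 1.0]
grip_width: 0.553
finger_force: 0.0
```

Request:
{"method": "apply_moves", "body": {
  "increments": [
    {"tx": 0, "ty": 0, "tz": 0, "rx": 0, "ry": 0, "rz": 0, "grip": 0.55},
    {"tx": 0, "ty": 0, "tz": 0, "rx": 0, "ry": 0, "rz": 0, "grip": 0.55},
    {"tx": 0, "ty": 0, "tz": 0, "rx": 0, "ry": 0, "rz": 0, "grip": 0.2},
    {"tx": 0, "ty": 0, "tz": 0, "rx": 0, "ry": 0, "rz": 0, "grip": 0.2},
    {"tx": 0, "ty": 0, "tz": 0, "rx": 0, "ry": 0, "rz": 0, "grip": 0.2}
  ]
}}

```text
clock: 38.5
eef_pos: [0.5335, 0.2503, 0.0207]
tcp_rot: [3.137, 0.003, 1.678]
wrist_force: [0.7, -0.3, -0.9]
grip_width: 0.384
finger_force: 0.0
```

```bash
python3 -c "
from h import *
plan()"
```

```text
at [0.5335 0.2503 0.0207] [179.8   0.2  96.2] grip 0.384 clk 38.5
```

Request:
{"method": "apply_moves", "body": {
  "increments": [
    {"tx": 0, "ty": 0, "tz": 0, "rx": 0, "ry": 0, "rz": 0, "grip": 0.2},
    {"tx": 0, "ty": 0, "tz": 0, "rx": 0, "ry": 0, "rz": 0, "grip": 0.2},
    {"tx": 0, "ty": 0, "tz": -20, "rx": 0, "ry": 0, "rz": 0, "grip": 0.2},
    {"tx": 0, "ty": 0, "tz": -55, "rx": 0, "ry": 0, "rz": 0, "grip": 0.2},
    {"tx": 0, "ty": 0, "tz": -90, "rx": 0, "ry": 0, "rz": 0, "grip": 0.2}
  ]
}}

```text
clock: 38.92
eef_pos: [0.5314, 0.2496, 0.1097]
tcp_rot: [-3.141, 0.004, 1.679]
wrist_force: [0.4, 0.3, -0.5]
grip_width: 0.337
finger_force: 30.0
```

Request:
{"method": "apply_moves", "body": {
  "increments": [
    {"tx": 0, "ty": 0, "tz": -35, "rx": 0, "ry": 0, "rz": 0, "grip": 0.2},
    {"tx": 0, "ty": 0, "tz": -70, "rx": 0, "ry": 0, "rz": 0, "grip": 0.2},
    {"tx": -20, "ty": 10, "tz": -95, "rx": 0, "ry": 0, "rz": 0, "grip": 0.2},
    {"tx": -55, "ty": 26, "tz": -100, "rx": 0, "ry": 0, "rz": 0, "grip": 0.2},
    {"tx": -90, "ty": 42, "tz": -100, "rx": 0, "ry": 0, "rz": 0, "grip": 0.2}
  ]
}}

```text
clock: 39.33
eef_pos: [0.5846, 0.1667, 0.2133]
tcp_rot: [3.134, 0.002, 1.682]
wrist_force: [0.3, 0.2, -1.9]
grip_width: 0.333
finger_force: 30.0
```

Request:
{"method": "apply_moves", "body": {
  "increments": [
    {"tx": -35, "ty": 16, "tz": 0, "rx": 0, "ry": 0, "rz": 0, "grip": 0.2},
    {"tx": -70, "ty": 32, "tz": 0, "rx": 0, "ry": 0, "rz": 0, "grip": 0.2},
    {"tx": -105, "ty": 49, "tz": 0, "rx": 0, "ry": 0, "rz": 0, "grip": 0.2},
    {"tx": -130, "ty": 60, "tz": 0, "rx": 0, "ry": 0, "rz": 0, "grip": 0.2},
    {"tx": -140, "ty": 65, "tz": 0, "rx": 0, "ry": 0, "rz": 0, "grip": 0.2}
  ]
}}

```text
clock: 39.75
eef_pos: [0.6651, 0.0271, 0.2098]
tcp_rot: [3.139, 0.006, 1.672]
wrist_force: [-0.9, -0.6, -0.7]
grip_width: 0.337
finger_force: 30.0
```

Request:
{"method": "apply_moves", "body": {
  "increments": [
    {"tx": 0, "ty": 0, "tz": 0, "rx": 0, "ry": 0, "rz": 0, "grip": 0.2},
    {"tx": 0, "ty": 0, "tz": 0, "rx": 0, "ry": 0, "rz": 0, "grip": 0.2},
    {"tx": 0, "ty": 0, "tz": 0, "rx": 0, "ry": 0, "rz": 0, "grip": 0.2},
    {"tx": 0, "ty": 0, "tz": 0, "rx": 0, "ry": 0, "rz": 0, "grip": 0.2}
  ]
}}

```text
clock: 40.08
eef_pos: [0.6624, 0.0359, 0.2108]
tcp_rot: [3.139, 0.003, 1.682]
wrist_force: [-0.9, 0.1, -1.0]
grip_width: 0.34
finger_force: 30.0
```

```bash
python3 - <<'E'
from cyc import *
go((.5333,.2537),0,1)
for n in('side',):
    im,d=cap(n,'h1side.png'); W=cloud(n,d); hsv=cv2.cvtColor(im,cv2.COLOR_BGR2HSV); W[...,2]-=.0022; o=get_obs()['eef_pos']
    u=pix(n,o)[0].astype(int); print('tcp pix',u)
    cv2.imwrite('pics/c11.png',cv2.resize(im[max(0,u[1]-75):u[1]+75,u[0]-75:u[0]+75],(600,600),interpolation=2))
E
```

```text
port 1 [0.66560929 0.03655384]
at [0.6624 0.0359 0.2108] [179.9   0.2  96.4] grip 0.34 clk 40.1
t [ 231.  -104.3   90. ] r [ 0.1  0.2 -0. ] rows>=7
t [  0.  -0. 102.] r [0. 0. 0.] rows>=3
t [   0.    0. -182.] r [0. 0. 0.] rows>=5
t [-230.5  107.3    0. ] r [0. 0. 0.] rows>=7
t [ 0. -0. 50.] r [0. 0. 0.] rows>=2
t [  0.   0. -50.] r [0. 0. 0.] rows>=2
tcp pix [299 178]
```

View pics/c11.png

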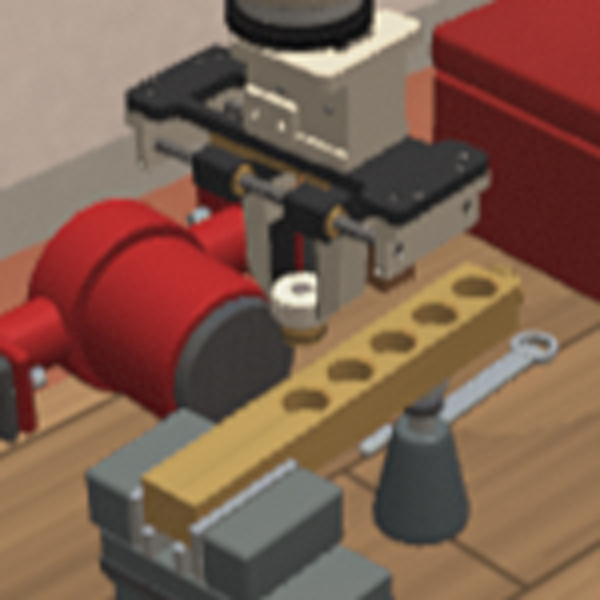

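The insert is held but sits off-centre, sticking out on the +y side of the fingers. I measure that offset before lowering it.

```bash
python3 - <<'E'
from cyc import *
def held(n,im,d):
    W=cloud(n,d); W[...,2]+= .0015 if n=='top' else -.0022; hsv=cv2.cvtColor(im,cv2.COLOR_BGR2HSV); o=get_obs(); 
    R=Ro.from_euler('xyz',o['tcp_rot']); T=R.inv().apply((W.reshape(-1,3)-o['eef_pos'])).reshape(W.shape)
    m=(abs(T[...,0])<.03)&(abs(T[...,1])<.014)&(T[...,2]<.004)&(T[...,2]>-.011)&(hsv[...,2]>110)&(hsv[...,1]<90)
    q=T[m]; print(n,len(q)); 
    if len(q)>10: print(np.percentile(q,[1,99],axis=0).round(4).tolist())
    b=(abs(T[...,0])<.03)&(abs(T[...,1])<.014)&(T[...,2]<.022)&(T[...,2]>.006)&(hsv[...,1]>90)
    q=T[b]; print('shank',len(q),np.percentile(q,[1,99],axis=0).round(4).tolist() if len(q)>5 else '')
im=cv2.imread('pics/h1side.png'); d=np.load('pics/h1side.npy'); held('side',im,d)
p=port(1); t=np.array([-.111,.994])
plan((*(p-.0035*t),.170,96.4))
E
```

```text
side 97
[[-0.0111, -0.013, -0.0107], [0.0214, 0.0132, 0.0032]]
shank 36 [[-0.0066, -0.0135, 0.0093], [0.0163, 0.0029, 0.021]]
at [0.6626 0.0356 0.2108] [179.9   0.2  96.4] grip 0.336 clk 40.1
t [-2.7  3.  40.9] r [ 0.1  0.2 -0. ] rows>=1
```

Request:
{"method": "apply_moves", "body": {
  "increments": [
    {"tx": -3.4, "ty": 3, "tz": 10, "rx": 0, "ry": 0, "rz": 0, "grip": 0.2},
    {"tx": -3.4, "ty": 3, "tz": 20, "rx": 0, "ry": 0, "rz": 0, "grip": 0.2},
    {"tx": -3.4, "ty": 3, "tz": 30, "rx": 0, "ry": 0, "rz": 0, "grip": 0.2},
    {"tx": -3.4, "ty": 3, "tz": 36, "rx": 0, "ry": 0, "rz": 0, "grip": 0.2},
    {"tx": -3.4, "ty": 3, "tz": 40, "rx": 0, "ry": 0, "rz": 0, "grip": 0.2}
  ]
}}

```text
clock: 40.55
eef_pos: [0.666, 0.03, 0.1686]
tcp_rot: [3.142, 0.003, 1.679]
wrist_force: [-0.8, 0.1, -0.9]
grip_width: 0.332
finger_force: 30.0
```

Request:
{"method": "apply_moves", "body": {
  "increments": [
    {"tx": 0, "ty": 0, "tz": 0, "rx": 0, "ry": 0, "rz": 0, "grip": 0.2},
    {"tx": 0, "ty": 0, "tz": 0, "rx": 0, "ry": 0, "rz": 0, "grip": 0.2},
    {"tx": 0, "ty": 0, "tz": 0, "rx": 0, "ry": 0, "rz": 0, "grip": 0.2},
    {"tx": 0, "ty": 0, "tz": 0, "rx": 0, "ry": 0, "rz": 0, "grip": 0.2}
  ]
}}

```text
clock: 40.88
eef_pos: [0.6671, 0.0303, 0.171]
tcp_rot: [3.138, 0.003, 1.679]
wrist_force: [0.5, 0.4, -0.7]
grip_width: 0.334
finger_force: 30.0
```

```bash
cat >> cyc.py <<'E'
T_=np.array([-.111,.994])
def held(pr=True):
    n='side'; im,d=cap(n); W=cloud(n,d); W[...,2]-=.0022; hsv=cv2.cvtColor(im,cv2.COLOR_BGR2HSV); o=get_obs()
    R=Ro.from_euler('xyz',o['tcp_rot']); T=R.inv().apply((W.reshape(-1,3)-o['eef_pos'])).reshape(W.shape)
    m=(abs(T[...,0])<.03)&(abs(T[...,1])<.014)&(T[...,2]<.004)&(T[...,2]>-.011)&(hsv[...,2]>110)&(hsv[...,1]<90)
    q=T[m]; e=np.percentile(q[:,0],[1,99]); print('held',len(q),'cap x range',e.round(4),'centre',e.mean().round(4)); return e.mean()
E
python3 - <<'E'
from cyc import *
held(); plan((*(port(1)-.0042*T_),.1517,96.4))
E
```

```text
held 99 cap x range [-0.0098  0.02  ] centre 0.0051
at [0.667  0.0303 0.171 ] [179.8   0.2  96.2] grip 0.335 clk 40.9
t [ 2.2 -0.8 19.3] r [ 0.2  0.2 -0.2] rows>=1
```

Request:
{"method": "apply_moves", "body": {
  "increments": [
    {"tx": 1, "ty": -0.5, "tz": 1, "rx": 0, "ry": 0, "rz": 0, "grip": 0.2},
    {"tx": 2, "ty": -0.8, "tz": 3, "rx": 0, "ry": 0, "rz": 0, "grip": 0.2},
    {"tx": 2, "ty": -0.8, "tz": 6, "rx": 0, "ry": 0, "rz": 0, "grip": 0.2},
    {"tx": 2, "ty": -0.8, "tz": 9, "rx": 0, "ry": 0, "rz": 0, "grip": 0.2},
    {"tx": 2, "ty": -0.8, "tz": 12, "rx": 0, "ry": 0, "rz": 0, "grip": 0.2}
  ]
}}

```text
clock: 41.35
eef_pos: [0.6657, 0.032, 0.158]
tcp_rot: [3.139, 0.004, 1.679]
wrist_force: [-0.4, 0.3, -0.9]
grip_width: 0.337
finger_force: 30.0
```

Request:
{"method": "apply_moves", "body": {
  "increments": [
    {"tx": 0, "ty": 0, "tz": 2, "rx": 0, "ry": 0, "rz": 0, "grip": 0.2},
    {"tx": 0, "ty": 0, "tz": 4, "rx": 0, "ry": 0, "rz": 0, "grip": 0.2},
    {"tx": 0, "ty": 0, "tz": 5, "rx": 0, "ry": 0, "rz": 0, "grip": 0.2},
    {"tx": 0, "ty": 0, "tz": 5, "rx": 0, "ry": 0, "rz": 0, "grip": 0.2}
  ]
}}

```text
clock: 41.68
eef_pos: [0.6657, 0.032, 0.1531]
tcp_rot: [3.14, 0.003, 1.679]
wrist_force: [0.6, 0.2, -0.2]
grip_width: 0.34
finger_force: 30.0
```

```bash
python3 - <<'E'
from cyc import *
plan((*(port(1)-.0042*T_),.1517,96.4)); print(get_obs()['wrist_force'])
E
```

```text
at [0.6657 0.032  0.1531] [179.9   0.2  96.2] grip 0.34 clk 41.7
t [0.4 0.5 1.4] r [ 0.1  0.2 -0.2] rows>=1
[ 0.58089933  0.21189415 -0.23244096]
```

Request:
{"method": "apply_moves", "body": {
  "increments": [
    {"tx": 0, "ty": 0, "tz": 0.5, "rx": 0, "ry": 0, "rz": 0, "grip": 0.55},
    {"tx": 0, "ty": 0, "tz": 0.5, "rx": 0, "ry": 0, "rz": 0, "grip": 0.55},
    {"tx": 0, "ty": 0, "tz": 0.5, "rx": 0, "ry": 0, "rz": 0, "grip": 0.55},
    {"tx": 0, "ty": 0, "tz": -15, "rx": 0, "ry": 0, "rz": 0, "grip": 0.55},
    {"tx": 0, "ty": 0, "tz": -45, "rx": 0, "ry": 0, "rz": 0, "grip": 0.55}
  ]
}}

```text
clock: 42.1
eef_pos: [0.6638, 0.0312, 0.1955]
tcp_rot: [-3.138, 0.004, 1.679]
wrist_force: [0.3, -0.6, -0.5]
grip_width: 0.545
finger_force: 0.0
```

Request:
{"method": "apply_moves", "body": {
  "increments": [
    {"tx": 30, "ty": -3, "tz": -10, "rx": 0, "ry": 0, "rz": 0, "grip": 0.55},
    {"tx": 65, "ty": -6, "tz": -10, "rx": 0, "ry": 0, "rz": 0, "grip": 0.55},
    {"tx": 100, "ty": -10, "tz": -10, "rx": 0, "ry": 0, "rz": 0, "grip": 0.55},
    {"tx": 135, "ty": -14, "tz": -10, "rx": 0, "ry": 0, "rz": 0, "grip": 0.55},
    {"tx": 165, "ty": -17, "tz": -10, "rx": 0, "ry": 0, "rz": 0, "grip": 0.55}
  ]
}}

```text
clock: 42.52
eef_pos: [0.63, 0.1971, 0.2085]
tcp_rot: [3.139, 0.003, 1.68]
wrist_force: [0.4, -0.1, 0.7]
grip_width: 0.555
finger_force: 0.0
```

```bash
python3 - <<'E'
from cyc import *
o=inserts('k1'); print(o['side'],o['top'])
for n in('top','side'):
    im=cv2.imread(f'pics/k1{n}.png'); d=np.load(f'pics/k1{n}.npy'); W=cloud(n,d); hsv=cv2.cvtColor(im,cv2.COLOR_BGR2HSV); V=W.copy(); V[...,:2]=wv(W); V[...,2]+= .0015 if n=='top' else -.0022
    m=(hsv[...,1]<70)&(hsv[...,2]>120)&(V[...,2]>.15)&(V[...,2]<.19)&(abs(V[...,0]-.01)<.04)&(V[...,1]>-.28)&(V[...,1]<-.04)
    q=V[m]; print(n,len(q),np.percentile(q,[2,50,98],axis=0).round(4).tolist() if len(q)>5 else '')
go((.6165,.2662),0,2)
E
```

```text
[[0.6146 0.2647 0.0176 0.0299]
 [0.6128 0.3528 0.0175 0.0301]
 [0.4457 0.2545 0.0174 0.0301]
 [0.4388 0.3423 0.0177 0.0296]] [[0.6176 0.3554 0.0166 0.031 ]
 [0.4483 0.257  0.0163 0.0305]
 [0.4412 0.3441 0.0167 0.0307]]
top 154 [[-0.0027, -0.0897, 0.1568], [0.0113, -0.0753, 0.1609], [0.027, -0.0613, 0.165]]
side 143 [[-0.006, -0.0885, 0.1507], [0.0052, -0.0731, 0.1601], [0.0234, -0.061, 0.1645]]
port 2 [ 0.67003393 -0.00118817]
at [0.6282 0.2021 0.2089] [ 1.798e+02 -1.000e-01  9.670e+01] grip 0.553 clk 42.6
t [65.  -4.3 88.9] r [ 0.2 -0.1  0.3] rows>=3
t [  0.  -0. 102.] r [0. 0. 0.] rows>=3
t [   0.    0. -182.] r [0. 0. 0.] rows>=5
t [-271.7   23.4    0. ] r [0. 0. 0.] rows>=7
t [ 0. -0. 50.] r [0. 0. 0.] rows>=2
t [  0.   0. -50.] r [0. 0. 0.] rows>=2
```

Insert 1 is seated: cap top at 161 mm over port 1. Next insert.

Request:
{"method": "apply_moves", "body": {
  "increments": [
    {"tx": 25, "ty": -2, "tz": 25, "rx": 0, "ry": 0, "rz": 0, "grip": 0.55},
    {"tx": 48, "ty": -3, "tz": 55, "rx": 0, "ry": 0, "rz": 0, "grip": 0.55},
    {"tx": 60, "ty": -4, "tz": 85, "rx": 0, "ry": 0, "rz": 0, "grip": 0.55},
    {"tx": 65, "ty": -4, "tz": 110, "rx": 0, "ry": 0, "rz": 0, "grip": 0.55},
    {"tx": 66, "ty": -4, "tz": 125, "rx": 0, "ry": 0, "rz": 0, "grip": 0.55}
  ]
}}

```text
clock: 43.03
eef_pos: [0.6187, 0.2598, 0.0798]
tcp_rot: [-3.141, 0.004, 1.681]
wrist_force: [0.2, 0.1, 0.4]
grip_width: 0.548
finger_force: 0.0
```

Request:
{"method": "apply_moves", "body": {
  "increments": [
    {"tx": 0, "ty": 0, "tz": 5, "rx": 0, "ry": 0, "rz": 0, "grip": 0.55},
    {"tx": 0, "ty": 0, "tz": 8, "rx": 0, "ry": 0, "rz": 0, "grip": 0.55},
    {"tx": 0, "ty": 0, "tz": 10, "rx": 0, "ry": 0, "rz": 0, "grip": 0.55},
    {"tx": 0, "ty": 0, "tz": 10, "rx": 0, "ry": 0, "rz": 0, "grip": 0.55},
    {"tx": 0, "ty": 0, "tz": 10, "rx": 0, "ry": 0, "rz": 0, "grip": 0.55}
  ]
}}

```text
clock: 43.45
eef_pos: [0.6212, 0.259, 0.0741]
tcp_rot: [3.137, 0.003, 1.678]
wrist_force: [1.3, 0.3, 0.4]
grip_width: 0.548
finger_force: 0.0
```

```bash
python3 - <<'E'
from cyc import *
go((.6165,.2672),0,2)
E
```

```text
port 2 [ 0.67003393 -0.00118817]
at [0.6212 0.259  0.0741] [179.7   0.2  96.1] grip 0.548 clk 43.5
t [  8.5  -3.6 -46. ] r [ 0.3  0.2 -0.3] rows>=2
t [  0.  -0. 102.] r [0. 0. 0.] rows>=3
t [   0.    0. -182.] r [0. 0. 0.] rows>=5
t [-272.7   23.3    0. ] r [0. 0. 0.] rows>=7
t [ 0. -0. 50.] r [0. 0. 0.] rows>=2
t [  0.   0. -50.] r [0. 0. 0.] rows>=2
```

Request:
{"method": "apply_moves", "body": {
  "increments": [
    {"tx": 5, "ty": -2, "tz": 10, "rx": 0, "ry": 0, "rz": 0, "grip": 0.55},
    {"tx": 8.5, "ty": -3.6, "tz": 25, "rx": 0, "ry": 0, "rz": 0, "grip": 0.55},
    {"tx": 8.5, "ty": -3.6, "tz": 40, "rx": 0, "ry": 0, "rz": 0, "grip": 0.55},
    {"tx": 8.5, "ty": -3.6, "tz": 51, "rx": 0, "ry": 0, "rz": 0, "grip": 0.55},
    {"tx": 8.5, "ty": -3.6, "tz": 56, "rx": 0, "ry": 0, "rz": 0, "grip": 0.55}
  ]
}}

```text
clock: 43.87
eef_pos: [0.6145, 0.266, 0.0134]
tcp_rot: [-3.14, 0.005, 1.679]
wrist_force: [0.4, -0.3, 0.6]
grip_width: 0.545
finger_force: 0.0
```

Request:
{"method": "apply_moves", "body": {
  "increments": [
    {"tx": 0, "ty": 0, "tz": 0, "rx": 0, "ry": 0, "rz": 0, "grip": 0.55},
    {"tx": 0, "ty": 0, "tz": 0, "rx": 0, "ry": 0, "rz": 0, "grip": 0.55},
    {"tx": 0, "ty": 0, "tz": 0, "rx": 0, "ry": 0, "rz": 0, "grip": 0.5},
    {"tx": 0, "ty": 0, "tz": 0, "rx": 0, "ry": 0, "rz": 0, "grip": 0.2},
    {"tx": 0, "ty": 0, "tz": 0, "rx": 0, "ry": 0, "rz": 0, "grip": 0.2}
  ]
}}

```text
clock: 44.28
eef_pos: [0.6163, 0.2672, 0.0173]
tcp_rot: [3.138, 0.003, 1.679]
wrist_force: [0.2, 1.0, 0.1]
grip_width: 0.404
finger_force: 0.0
```

Request:
{"method": "apply_moves", "body": {
  "increments": [
    {"tx": 0, "ty": 0, "tz": 0, "rx": 0, "ry": 0, "rz": 0, "grip": 0.2},
    {"tx": 0, "ty": 0, "tz": 0, "rx": 0, "ry": 0, "rz": 0, "grip": 0.2},
    {"tx": 0, "ty": 0, "tz": 0, "rx": 0, "ry": 0, "rz": 0, "grip": 0.2},
    {"tx": 0, "ty": 0, "tz": -15, "rx": 0, "ry": 0, "rz": 0, "grip": 0.2},
    {"tx": 0, "ty": 0, "tz": -45, "rx": 0, "ry": 0, "rz": 0, "grip": 0.2}
  ]
}}

```text
clock: 44.7
eef_pos: [0.6136, 0.2654, 0.0591]
tcp_rot: [-3.138, 0.006, 1.679]
wrist_force: [0.2, -0.8, -0.4]
grip_width: 0.338
finger_force: 30.0
```

Request:
{"method": "apply_moves", "body": {
  "increments": [
    {"tx": 0, "ty": 0, "tz": -35, "rx": 0, "ry": 0, "rz": 0, "grip": 0.2},
    {"tx": 0, "ty": 0, "tz": -70, "rx": 0, "ry": 0, "rz": 0, "grip": 0.2},
    {"tx": 0, "ty": 0, "tz": -105, "rx": 0, "ry": 0, "rz": 0, "grip": 0.2},
    {"tx": -15, "ty": 1, "tz": -130, "rx": 0, "ry": 0, "rz": 0, "grip": 0.2},
    {"tx": -45, "ty": 4, "tz": -135, "rx": 0, "ry": 0, "rz": 0, "grip": 0.2}
  ]
}}

```text
clock: 45.12
eef_pos: [0.6237, 0.2297, 0.2039]
tcp_rot: [3.132, -0.003, 1.686]
wrist_force: [-0.2, 1.5, -0.1]
grip_width: 0.339
finger_force: 30.0
```

Request:
{"method": "apply_moves", "body": {
  "increments": [
    {"tx": -35, "ty": 3, "tz": 0, "rx": 0, "ry": 0, "rz": 0, "grip": 0.2},
    {"tx": -70, "ty": 6, "tz": 0, "rx": 0, "ry": 0, "rz": 0, "grip": 0.2},
    {"tx": -105, "ty": 9, "tz": 0, "rx": 0, "ry": 0, "rz": 0, "grip": 0.2},
    {"tx": -140, "ty": 12, "tz": 0, "rx": 0, "ry": 0, "rz": 0, "grip": 0.2},
    {"tx": -172, "ty": 15, "tz": 0, "rx": 0, "ry": 0, "rz": 0, "grip": 0.2}
  ]
}}

```text
clock: 45.53
eef_pos: [0.6576, 0.0516, 0.1984]
tcp_rot: [3.139, 0.004, 1.678]
wrist_force: [1.2, -0.3, -0.5]
grip_width: 0.341
finger_force: 30.0
```

Request:
{"method": "apply_moves", "body": {
  "increments": [
    {"tx": -25, "ty": 2, "tz": 0, "rx": 0, "ry": 0, "rz": 0, "grip": 0.2},
    {"tx": -45, "ty": 3, "tz": 0, "rx": 0, "ry": 0, "rz": 0, "grip": 0.2},
    {"tx": -56, "ty": 4, "tz": 10, "rx": 0, "ry": 0, "rz": 0, "grip": 0.2},
    {"tx": -56, "ty": 4, "tz": 18, "rx": 0, "ry": 0, "rz": 0, "grip": 0.2},
    {"tx": -56, "ty": 4, "tz": 22, "rx": 0, "ry": 0, "rz": 0, "grip": 0.2}
  ]
}}

```text
clock: 45.95
eef_pos: [0.6667, -0.001, 0.174]
tcp_rot: [3.141, 0.003, 1.679]
wrist_force: [-0.3, 0.8, 0.3]
grip_width: 0.336
finger_force: 30.0
```

Request:
{"method": "apply_moves", "body": {
  "increments": [
    {"tx": 0, "ty": 0, "tz": 0, "rx": 0, "ry": 0, "rz": 0, "grip": 0.2},
    {"tx": 0, "ty": 0, "tz": 0, "rx": 0, "ry": 0, "rz": 0, "grip": 0.2},
    {"tx": 0, "ty": 0, "tz": 0, "rx": 0, "ry": 0, "rz": 0, "grip": 0.2},
    {"tx": 0, "ty": 0, "tz": 0, "rx": 0, "ry": 0, "rz": 0, "grip": 0.2},
    {"tx": 0, "ty": 0, "tz": 0, "rx": 0, "ry": 0, "rz": 0, "grip": 0.2}
  ]
}}

```text
clock: 46.37
eef_pos: [0.6679, -0.0005, 0.176]
tcp_rot: [3.139, 0.003, 1.68]
wrist_force: [-0.6, 0.3, -0.7]
grip_width: 0.334
finger_force: 30.0
```

```bash
python3 - <<'E'
from cyc import *
c=held(); plan((*(port(2)-(c-.0005)*T_),.149,96.4))
E
```

```text
held 48 cap x range [-0.0018  0.0159] centre 0.0071
at [ 0.6679 -0.0008  0.1759] [179.8   0.2  96.2] grip 0.337 clk 46.4
t [-7.2  2.1 27. ] r [ 0.2  0.2 -0.2] rows>=1
```

Request:
{"method": "apply_moves", "body": {
  "increments": [
    {"tx": -0.6, "ty": 1, "tz": 2, "rx": 0, "ry": 0, "rz": 0, "grip": 0.2},
    {"tx": -0.6, "ty": 2.1, "tz": 6, "rx": 0, "ry": 0, "rz": 0, "grip": 0.2},
    {"tx": -0.6, "ty": 2.1, "tz": 11, "rx": 0, "ry": 0, "rz": 0, "grip": 0.2},
    {"tx": -0.6, "ty": 2.1, "tz": 15, "rx": 0, "ry": 0, "rz": 0, "grip": 0.2},
    {"tx": -0.6, "ty": 2.1, "tz": 19, "rx": 0, "ry": 0, "rz": 0, "grip": 0.2}
  ]
}}

```text
clock: 46.83
eef_pos: [0.6697, -0.0019, 0.1558]
tcp_rot: [3.14, 0.003, 1.679]
wrist_force: [-0.7, 0.3, -0.9]
grip_width: 0.336
finger_force: 30.0
```

Request:
{"method": "apply_moves", "body": {
  "increments": [
    {"tx": 0, "ty": 0, "tz": 3, "rx": 0, "ry": 0, "rz": 0, "grip": 0.2},
    {"tx": 0, "ty": 0, "tz": 5, "rx": 0, "ry": 0, "rz": 0, "grip": 0.2},
    {"tx": 0, "ty": 0, "tz": 6, "rx": 0, "ry": 0, "rz": 0, "grip": 0.2},
    {"tx": 0, "ty": 0, "tz": 6, "rx": 0, "ry": 0, "rz": 0, "grip": 0.2}
  ]
}}

```text
clock: 47.17
eef_pos: [0.6699, -0.0018, 0.1504]
tcp_rot: [3.139, 0.003, 1.679]
wrist_force: [-0.7, -0.8, 0.1]
grip_width: 0.341
finger_force: 30.0
```

```bash
python3 - <<'E'
from cyc import *
plan((*(port(2)),.149,96.4)); print(get_obs()['wrist_force'])
E
```

```text
at [ 0.6699 -0.0018  0.1504] [179.9   0.2  96.2] grip 0.341 clk 47.2
t [0.6 0.2 1.3] r [ 0.1  0.2 -0.2] rows>=1
[-0.68611184 -0.83131974  0.1180988 ]
```

Request:
{"method": "apply_moves", "body": {
  "increments": [
    {"tx": 0, "ty": 0, "tz": 0.5, "rx": 0, "ry": 0, "rz": 0, "grip": 0.55},
    {"tx": 0, "ty": 0, "tz": 0.5, "rx": 0, "ry": 0, "rz": 0, "grip": 0.55},
    {"tx": 0, "ty": 0, "tz": 0.5, "rx": 0, "ry": 0, "rz": 0, "grip": 0.55},
    {"tx": 0, "ty": 0, "tz": -15, "rx": 0, "ry": 0, "rz": 0, "grip": 0.55},
    {"tx": 0, "ty": 0, "tz": -45, "rx": 0, "ry": 0, "rz": 0, "grip": 0.55}
  ]
}}

```text
clock: 47.58
eef_pos: [0.6679, -0.0025, 0.1927]
tcp_rot: [-3.138, 0.004, 1.679]
wrist_force: [0.7, -0.2, 0.2]
grip_width: 0.547
finger_force: 0.0
```

Request:
{"method": "apply_moves", "body": {
  "increments": [
    {"tx": 35, "ty": -1, "tz": -10, "rx": 0, "ry": 0, "rz": 0, "grip": 0.55},
    {"tx": 72, "ty": -3, "tz": -10, "rx": 0, "ry": 0, "rz": 0, "grip": 0.55},
    {"tx": 109, "ty": -4, "tz": -10, "rx": 0, "ry": 0, "rz": 0, "grip": 0.55},
    {"tx": 146, "ty": -6, "tz": -10, "rx": 0, "ry": 0, "rz": 0, "grip": 0.55},
    {"tx": 183, "ty": -7, "tz": -10, "rx": 0, "ry": 0, "rz": 0, "grip": 0.55}
  ]
}}

```text
clock: 48.0
eef_pos: [0.6428, 0.1811, 0.2055]
tcp_rot: [3.138, 0.003, 1.678]
wrist_force: [0.7, -0.3, -0.6]
grip_width: 0.548
finger_force: 0.0
```

Request:
{"method": "apply_moves", "body": {
  "increments": [
    {"tx": 36, "ty": -1, "tz": 10, "rx": 0, "ry": 0, "rz": 0, "grip": 0.55},
    {"tx": 72, "ty": -3, "tz": 20, "rx": 0, "ry": 0, "rz": 0, "grip": 0.55},
    {"tx": 108, "ty": -4, "tz": 35, "rx": 0, "ry": 0, "rz": 0, "grip": 0.55},
    {"tx": 140, "ty": -6, "tz": 55, "rx": 0, "ry": 0, "rz": 0, "grip": 0.55},
    {"tx": 165, "ty": -7, "tz": 80, "rx": 0, "ry": 0, "rz": 0, "grip": 0.55}
  ]
}}

```text
clock: 48.42
eef_pos: [0.6179, 0.3468, 0.1254]
tcp_rot: [3.137, 0.001, 1.681]
wrist_force: [-0.1, -0.1, 1.3]
grip_width: 0.549
finger_force: 0.0
```

Request:
{"method": "apply_moves", "body": {
  "increments": [
    {"tx": 9, "ty": 0, "tz": 20, "rx": 0, "ry": 0, "rz": 0, "grip": 0.55},
    {"tx": 13, "ty": 0, "tz": 40, "rx": 0, "ry": 0, "rz": 0, "grip": 0.55},
    {"tx": 13, "ty": 0, "tz": 45, "rx": 0, "ry": 0, "rz": 0, "grip": 0.55},
    {"tx": 13, "ty": 0, "tz": 45, "rx": 0, "ry": 0, "rz": 0, "grip": 0.55},
    {"tx": 13, "ty": 0, "tz": 45, "rx": 0, "ry": 0, "rz": 0, "grip": 0.55}
  ]
}}

```text
clock: 48.83
eef_pos: [0.618, 0.3548, 0.0801]
tcp_rot: [3.139, 0.003, 1.678]
wrist_force: [-0.1, -0.1, 0.2]
grip_width: 0.551
finger_force: 0.0
```

Request:
{"method": "apply_moves", "body": {
  "increments": [
    {"tx": 0, "ty": 0, "tz": 0, "rx": 0, "ry": 0, "rz": 0, "grip": 0.55},
    {"tx": 0, "ty": 0, "tz": 0, "rx": 0, "ry": 0, "rz": 0, "grip": 0.55},
    {"tx": 0, "ty": 0, "tz": 0, "rx": 0, "ry": 0, "rz": 0, "grip": 0.55}
  ]
}}

```text
clock: 49.08
eef_pos: [0.6182, 0.3551, 0.0807]
tcp_rot: [3.137, 0.003, 1.678]
wrist_force: [-0.2, 0.4, 0.0]
grip_width: 0.546
finger_force: 0.0
```

```bash
python3 - <<'E'
from cyc import *
o=inserts('k2'); print(o['side'],o['top'])
for n in('top','side'):
    im=cv2.imread(f'pics/k2{n}.png'); d=np.load(f'pics/k2{n}.npy'); W=cloud(n,d); hsv=cv2.cvtColor(im,cv2.COLOR_BGR2HSV); V=W.copy(); V[...,:2]=wv(W); V[...,2]+= .0015 if n=='top' else -.0022
    m=(hsv[...,1]<70)&(hsv[...,2]>120)&(V[...,2]>.15)&(V[...,2]<.19)&(abs(V[...,0]-.01)<.04)&(V[...,1]>-.28)&(V[...,1]<-.095)
    q=V[m]; print(n,len(q),np.percentile(q,[2,50,98],axis=0).round(4).tolist() if len(q)>5 else '')
go((.616,.3555),0,3)
E
```

```text
[[0.6145 0.3529 0.018  0.0297]
 [0.4459 0.2533 0.0178 0.0299]
 [0.4556 0.3175 0.0181 0.0303]] [[0.455  0.3199 0.0155 0.0309]]
top 152 [[-0.0021, -0.1272, 0.1563], [0.0118, -0.1127, 0.1608], [0.0267, -0.0987, 0.1647]]
side 143 [[-0.0057, -0.1269, 0.151], [0.006, -0.1097, 0.1602], [0.0255, -0.0985, 0.1641]]
port 3 [ 0.67445856 -0.03893017]
at [0.6178 0.3552 0.0802] [179.8   0.2  96.1] grip 0.551 clk 49.2
t [  0.4  -1.7 -39.8] r [ 0.2  0.2 -0.3] rows>=1
t [  0.  -0. 102.] r [0. 0. 0.] rows>=3
t [   0.    0. -182.] r [0. 0. 0.] rows>=5
t [-398.5   14.1    0. ] r [0. 0. 0.] rows>=10
t [ 0. -0. 50.] r [0. 0. 0.] rows>=2
t [  0.   0. -50.] r [0. 0. 0.] rows>=2
```

Insert 2 is seated. The insert at (0.441, 0.343) has been knocked to about (0.456, 0.319). I pick the third.

Request:
{"method": "apply_moves", "body": {
  "increments": [
    {"tx": 0.4, "ty": -1.5, "tz": 12, "rx": 0, "ry": 0, "rz": 0, "grip": 0.55},
    {"tx": 0.4, "ty": -1.5, "tz": 30, "rx": 0, "ry": 0, "rz": 0, "grip": 0.55},
    {"tx": 0.4, "ty": -1.5, "tz": 46, "rx": 0, "ry": 0, "rz": 0, "grip": 0.55},
    {"tx": 0.4, "ty": -1.5, "tz": 57, "rx": 0, "ry": 0, "rz": 0, "grip": 0.55},
    {"tx": 0.4, "ty": -1.5, "tz": 62, "rx": 0, "ry": 0, "rz": 0, "grip": 0.55}
  ]
}}

```text
clock: 49.6
eef_pos: [0.6149, 0.3543, 0.0143]
tcp_rot: [-3.141, 0.005, 1.679]
wrist_force: [-0.9, -0.6, -0.2]
grip_width: 0.551
finger_force: 0.0
```

Request:
{"method": "apply_moves", "body": {
  "increments": [
    {"tx": 0, "ty": 0, "tz": 0, "rx": 0, "ry": 0, "rz": 0, "grip": 0.55},
    {"tx": 0, "ty": 0, "tz": 0, "rx": 0, "ry": 0, "rz": 0, "grip": 0.55},
    {"tx": 0, "ty": 0, "tz": 0, "rx": 0, "ry": 0, "rz": 0, "grip": 0.5},
    {"tx": 0, "ty": 0, "tz": 0, "rx": 0, "ry": 0, "rz": 0, "grip": 0.2},
    {"tx": 0, "ty": 0, "tz": 0, "rx": 0, "ry": 0, "rz": 0, "grip": 0.2}
  ]
}}

```text
clock: 50.02
eef_pos: [0.6164, 0.3558, 0.0182]
tcp_rot: [3.138, 0.003, 1.679]
wrist_force: [0.3, -0.2, -0.6]
grip_width: 0.404
finger_force: 0.0
```

Request:
{"method": "apply_moves", "body": {
  "increments": [
    {"tx": 0, "ty": 0, "tz": 0, "rx": 0, "ry": 0, "rz": 0, "grip": 0.2},
    {"tx": 0, "ty": 0, "tz": 0, "rx": 0, "ry": 0, "rz": 0, "grip": 0.2},
    {"tx": 0, "ty": 0, "tz": 0, "rx": 0, "ry": 0, "rz": 0, "grip": 0.2},
    {"tx": 0, "ty": 0, "tz": -15, "rx": 0, "ry": 0, "rz": 0, "grip": 0.2},
    {"tx": 0, "ty": 0, "tz": -45, "rx": 0, "ry": 0, "rz": 0, "grip": 0.2}
  ]
}}

```text
clock: 50.43
eef_pos: [0.614, 0.3535, 0.0595]
tcp_rot: [-3.138, 0.007, 1.679]
wrist_force: [0.4, -0.9, -0.7]
grip_width: 0.337
finger_force: 30.0
```

Request:
{"method": "apply_moves", "body": {
  "increments": [
    {"tx": 0, "ty": 0, "tz": -35, "rx": 0, "ry": 0, "rz": 0, "grip": 0.2},
    {"tx": 0, "ty": 0, "tz": -70, "rx": 0, "ry": 0, "rz": 0, "grip": 0.2},
    {"tx": 0, "ty": 0, "tz": -105, "rx": 0, "ry": 0, "rz": 0, "grip": 0.2},
    {"tx": -15, "ty": 1, "tz": -130, "rx": 0, "ry": 0, "rz": 0, "grip": 0.2},
    {"tx": -48, "ty": 2, "tz": -135, "rx": 0, "ry": 0, "rz": 0, "grip": 0.2}
  ]
}}

```text
clock: 50.85
eef_pos: [0.6214, 0.3154, 0.2046]
tcp_rot: [3.133, -0.004, 1.686]
wrist_force: [-0.0, 1.6, 0.0]
grip_width: 0.338
finger_force: 30.0
```

Request:
{"method": "apply_moves", "body": {
  "increments": [
    {"tx": -36, "ty": 1, "tz": 0, "rx": 0, "ry": 0, "rz": 0, "grip": 0.2},
    {"tx": -72, "ty": 2, "tz": 0, "rx": 0, "ry": 0, "rz": 0, "grip": 0.2},
    {"tx": -108, "ty": 4, "tz": 0, "rx": 0, "ry": 0, "rz": 0, "grip": 0.2},
    {"tx": -144, "ty": 5, "tz": 0, "rx": 0, "ry": 0, "rz": 0, "grip": 0.2},
    {"tx": -180, "ty": 6, "tz": 0, "rx": 0, "ry": 0, "rz": 0, "grip": 0.2}
  ]
}}

```text
clock: 51.27
eef_pos: [0.6478, 0.1284, 0.1991]
tcp_rot: [3.139, 0.004, 1.679]
wrist_force: [0.8, 0.5, -0.4]
grip_width: 0.338
finger_force: 30.0
```

Request:
{"method": "apply_moves", "body": {
  "increments": [
    {"tx": -36, "ty": 1, "tz": 0, "rx": 0, "ry": 0, "rz": 0, "grip": 0.2},
    {"tx": -72, "ty": 2, "tz": 0, "rx": 0, "ry": 0, "rz": 0, "grip": 0.2},
    {"tx": -108, "ty": 4, "tz": 0, "rx": 0, "ry": 0, "rz": 0, "grip": 0.2},
    {"tx": -140, "ty": 5, "tz": 0, "rx": 0, "ry": 0, "rz": 0, "grip": 0.2},
    {"tx": -160, "ty": 6, "tz": 8, "rx": 0, "ry": 0, "rz": 0, "grip": 0.2}
  ]
}}

```text
clock: 51.68
eef_pos: [0.6722, -0.0331, 0.1928]
tcp_rot: [3.137, 0.006, 1.675]
wrist_force: [0.8, -0.3, -1.0]
grip_width: 0.336
finger_force: 30.0
```

Request:
{"method": "apply_moves", "body": {
  "increments": [
    {"tx": -8, "ty": 0, "tz": 8, "rx": 0, "ry": 0, "rz": 0, "grip": 0.2},
    {"tx": -10.5, "ty": 0, "tz": 14, "rx": 0, "ry": 0, "rz": 0, "grip": 0.2},
    {"tx": -10.5, "ty": 0, "tz": 14, "rx": 0, "ry": 0, "rz": 0, "grip": 0.2},
    {"tx": -10.5, "ty": 0, "tz": 14, "rx": 0, "ry": 0, "rz": 0, "grip": 0.2},
    {"tx": -10.5, "ty": 0, "tz": 14, "rx": 0, "ry": 0, "rz": 0, "grip": 0.2}
  ]
}}

```text
clock: 52.1
eef_pos: [0.6723, -0.036, 0.1773]
tcp_rot: [3.139, 0.002, 1.682]
wrist_force: [-0.8, -0.3, -0.2]
grip_width: 0.339
finger_force: 30.0
```

Request:
{"method": "apply_moves", "body": {
  "increments": [
    {"tx": 0, "ty": 0, "tz": 0, "rx": 0, "ry": 0, "rz": 0, "grip": 0.2},
    {"tx": 0, "ty": 0, "tz": 0, "rx": 0, "ry": 0, "rz": 0, "grip": 0.2},
    {"tx": 0, "ty": 0, "tz": 0, "rx": 0, "ry": 0, "rz": 0, "grip": 0.2}
  ]
}}

```text
clock: 52.35
eef_pos: [0.6725, -0.0379, 0.1771]
tcp_rot: [3.139, 0.003, 1.68]
wrist_force: [0.6, 0.4, -0.2]
grip_width: 0.341
finger_force: 30.0
```

```bash
python3 - <<'E'
from cyc import *
c=held(); plan((*(port(3)),.150,96.4))
E
```

```text
held 55 cap x range [-0.0151  0.0157] centre 0.0003
at [ 0.6725 -0.0382  0.177 ] [179.8   0.2  96.2] grip 0.338 clk 52.4
t [-0.9  1.8 27. ] r [ 0.2  0.2 -0.2] rows>=1
```

Request:
{"method": "apply_moves", "body": {
  "increments": [
    {"tx": -0.9, "ty": 1, "tz": 2, "rx": 0, "ry": 0, "rz": 0, "grip": 0.2},
    {"tx": -0.9, "ty": 1.8, "tz": 6, "rx": 0, "ry": 0, "rz": 0, "grip": 0.2},
    {"tx": -0.9, "ty": 1.8, "tz": 11, "rx": 0, "ry": 0, "rz": 0, "grip": 0.2},
    {"tx": -0.9, "ty": 1.8, "tz": 15, "rx": 0, "ry": 0, "rz": 0, "grip": 0.2},
    {"tx": -0.9, "ty": 1.8, "tz": 19, "rx": 0, "ry": 0, "rz": 0, "grip": 0.2}
  ]
}}

```text
clock: 52.82
eef_pos: [0.6741, -0.0397, 0.1569]
tcp_rot: [3.14, 0.003, 1.679]
wrist_force: [-1.1, -0.1, -0.1]
grip_width: 0.338
finger_force: 30.0
```

Request:
{"method": "apply_moves", "body": {
  "increments": [
    {"tx": 0, "ty": 0, "tz": 3, "rx": 0, "ry": 0, "rz": 0, "grip": 0.2},
    {"tx": 0, "ty": 0, "tz": 5, "rx": 0, "ry": 0, "rz": 0, "grip": 0.2},
    {"tx": 0, "ty": 0, "tz": 6.5, "rx": 0, "ry": 0, "rz": 0, "grip": 0.2},
    {"tx": 0, "ty": 0, "tz": 6.5, "rx": 0, "ry": 0, "rz": 0, "grip": 0.2}
  ]
}}

```text
clock: 53.15
eef_pos: [0.6742, -0.0396, 0.1509]
tcp_rot: [3.14, 0.003, 1.679]
wrist_force: [0.8, -0.9, -0.6]
grip_width: 0.334
finger_force: 30.0
```

Request:
{"method": "apply_moves", "body": {
  "increments": [
    {"tx": 0, "ty": 0, "tz": 0.5, "rx": 0, "ry": 0, "rz": 0, "grip": 0.55},
    {"tx": 0, "ty": 0, "tz": 0.5, "rx": 0, "ry": 0, "rz": 0, "grip": 0.55},
    {"tx": 0, "ty": 0, "tz": 0.5, "rx": 0, "ry": 0, "rz": 0, "grip": 0.55},
    {"tx": 0, "ty": 0, "tz": -15, "rx": 0, "ry": 0, "rz": 0, "grip": 0.55},
    {"tx": 0, "ty": 0, "tz": -45, "rx": 0, "ry": 0, "rz": 0, "grip": 0.55}
  ]
}}

```text
clock: 53.57
eef_pos: [0.6723, -0.0402, 0.1933]
tcp_rot: [-3.138, 0.003, 1.679]
wrist_force: [0.7, -0.7, -0.9]
grip_width: 0.547
finger_force: 0.0
```

Request:
{"method": "apply_moves", "body": {
  "increments": [
    {"tx": 30, "ty": -18, "tz": -10, "rx": 0, "ry": 0, "rz": 0, "grip": 0.55},
    {"tx": 62, "ty": -38, "tz": -10, "rx": 0, "ry": 0, "rz": 0, "grip": 0.55},
    {"tx": 94, "ty": -57, "tz": -10, "rx": 0, "ry": 0, "rz": 0, "grip": 0.55},
    {"tx": 126, "ty": -77, "tz": -10, "rx": 0, "ry": 0, "rz": 0, "grip": 0.55},
    {"tx": 158, "ty": -96, "tz": -10, "rx": 0, "ry": 0, "rz": 0, "grip": 0.55}
  ]
}}

```text
clock: 53.98
eef_pos: [0.5605, 0.1085, 0.2059]
tcp_rot: [3.138, 0.004, 1.678]
wrist_force: [0.9, 0.6, 0.2]
grip_width: 0.547
finger_force: 0.0
```

Request:
{"method": "apply_moves", "body": {
  "increments": [
    {"tx": 32, "ty": -19, "tz": 0, "rx": 0, "ry": 0, "rz": 0, "grip": 0.55},
    {"tx": 64, "ty": -39, "tz": 10, "rx": 0, "ry": 0, "rz": 0, "grip": 0.55},
    {"tx": 96, "ty": -58, "tz": 20, "rx": 0, "ry": 0, "rz": 0, "grip": 0.55},
    {"tx": 126, "ty": -77, "tz": 35, "rx": 0, "ry": 0, "rz": 0, "grip": 0.55},
    {"tx": 148, "ty": -90, "tz": 60, "rx": 0, "ry": 0, "rz": 0, "grip": 0.55}
  ]
}}

```text
clock: 54.4
eef_pos: [0.4552, 0.2483, 0.1465]
tcp_rot: [3.135, 0.001, 1.681]
wrist_force: [1.4, 0.1, -0.6]
grip_width: 0.552
finger_force: 0.0
```

Request:
{"method": "apply_moves", "body": {
  "increments": [
    {"tx": 9, "ty": -6, "tz": 25, "rx": 0, "ry": 0, "rz": 0, "grip": 0.55},
    {"tx": 12, "ty": -7, "tz": 50, "rx": 0, "ry": 0, "rz": 0, "grip": 0.55},
    {"tx": 12, "ty": -7, "tz": 62, "rx": 0, "ry": 0, "rz": 0, "grip": 0.55},
    {"tx": 12, "ty": -7, "tz": 62, "rx": 0, "ry": 0, "rz": 0, "grip": 0.55},
    {"tx": 12, "ty": -7, "tz": 62, "rx": 0, "ry": 0, "rz": 0, "grip": 0.55}
  ]
}}

```text
clock: 54.82
eef_pos: [0.4488, 0.2553, 0.0829]
tcp_rot: [3.14, 0.004, 1.678]
wrist_force: [0.3, -1.1, 1.1]
grip_width: 0.551
finger_force: 0.0
```

Request:
{"method": "apply_moves", "body": {
  "increments": [
    {"tx": 0, "ty": 0, "tz": 0, "rx": 0, "ry": 0, "rz": 0, "grip": 0.55},
    {"tx": 0, "ty": 0, "tz": 0, "rx": 0, "ry": 0, "rz": 0, "grip": 0.55},
    {"tx": 0, "ty": 0, "tz": 0, "rx": 0, "ry": 0, "rz": 0, "grip": 0.55},
    {"tx": 0, "ty": 0, "tz": 0, "rx": 0, "ry": 0, "rz": 0, "grip": 0.55}
  ]
}}

```text
clock: 55.15
eef_pos: [0.4491, 0.2555, 0.0835]
tcp_rot: [3.138, 0.003, 1.678]
wrist_force: [0.5, -0.2, -0.1]
grip_width: 0.552
finger_force: 0.0
```

```bash
cat >> cyc.py <<'E'
def caps():
  for n in('top','side'):
    im,d=cap(n); W=cloud(n,d); hsv=cv2.cvtColor(im,cv2.COLOR_BGR2HSV); V=W.copy(); V[...,:2]=wv(W); V[...,2]+= .0015 if n=='top' else -.0022
    m=(hsv[...,1]<70)&(hsv[...,2]>120)&(V[...,2]>.15)&(V[...,2]<.19)&(abs(V[...,0]-.01)<.04)&(V[...,1]>-.28)&(V[...,1]<-.04)
    for k in range(1,6):
        q=V[m&(abs(V[...,1]-PY[k])<.019)]
        if len(q)>20: print(n,'cap',k,len(q),((np.percentile(q,2,axis=0)+np.percentile(q,98,axis=0))/2).round(4),'z50',np.median(q[:,2]).round(4))
E
python3 - <<'E'
from cyc import *
o=inserts(); print(o['side'],o['top']); caps()
go((.447,.2555),0,4)
E
```

```text
[[0.4456 0.2557 0.0176 0.0301]
 [0.4545 0.3161 0.0181 0.0298]] []
top cap 1 154 [ 0.0118 -0.0755  0.1609] z50 0.1613
top cap 2 152 [ 0.0123 -0.1129  0.1602] z50 0.1613
top cap 3 151 [ 0.0121 -0.1509  0.1612] z50 0.1611
side cap 2 59 [ 0.002  -0.1177  0.1575] z50 0.1593
side cap 3 107 [ 0.0057 -0.152   0.1581] z50 0.1606
port 4 [ 0.6788832  -0.07667217]
at [0.4486 0.2555 0.0829] [179.8   0.2  96.2] grip 0.551 clk 55.4
t [  0.   -1.5 -37.1] r [ 0.2  0.2 -0.2] rows>=1
t [  0.  -0. 102.] r [0. 0. 0.] rows>=3
t [   0.    0. -182.] r [0. 0. 0.] rows>=5
t [-355.9  193.4    0. ] r [0. 0. 0.] rows>=10
t [ 0. -0. 50.] r [0. 0. 0.] rows>=2
t [  0.   0. -50.] r [0. 0. 0.] rows>=2
```

Three seated. Now the fourth into port 4.

Request:
{"method": "apply_moves", "body": {
  "increments": [
    {"tx": 0, "ty": -1.5, "tz": 15, "rx": 0, "ry": 0, "rz": 0, "grip": 0.55},
    {"tx": 0, "ty": -1.5, "tz": 33, "rx": 0, "ry": 0, "rz": 0, "grip": 0.55},
    {"tx": 0, "ty": -1.5, "tz": 49, "rx": 0, "ry": 0, "rz": 0, "grip": 0.55},
    {"tx": 0, "ty": -1.5, "tz": 60, "rx": 0, "ry": 0, "rz": 0, "grip": 0.55},
    {"tx": 0, "ty": -1.5, "tz": 65, "rx": 0, "ry": 0, "rz": 0, "grip": 0.55}
  ]
}}

```text
clock: 55.77
eef_pos: [0.4465, 0.2548, 0.0163]
tcp_rot: [3.141, 0.004, 1.679]
wrist_force: [0.9, 0.4, 0.1]
grip_width: 0.551
finger_force: 0.0
```

Request:
{"method": "apply_moves", "body": {
  "increments": [
    {"tx": 0, "ty": 0, "tz": 0, "rx": 0, "ry": 0, "rz": 0, "grip": 0.55},
    {"tx": 0, "ty": 0, "tz": 0, "rx": 0, "ry": 0, "rz": 0, "grip": 0.55},
    {"tx": 0, "ty": 0, "tz": 0, "rx": 0, "ry": 0, "rz": 0, "grip": 0.5},
    {"tx": 0, "ty": 0, "tz": 0, "rx": 0, "ry": 0, "rz": 0, "grip": 0.2},
    {"tx": 0, "ty": 0, "tz": 0, "rx": 0, "ry": 0, "rz": 0, "grip": 0.2}
  ]
}}

```text
clock: 56.18
eef_pos: [0.4475, 0.2555, 0.0183]
tcp_rot: [3.138, 0.003, 1.679]
wrist_force: [-0.5, 0.2, -0.1]
grip_width: 0.403
finger_force: 0.0
```

Request:
{"method": "apply_moves", "body": {
  "increments": [
    {"tx": 0, "ty": 0, "tz": 0, "rx": 0, "ry": 0, "rz": 0, "grip": 0.2},
    {"tx": 0, "ty": 0, "tz": 0, "rx": 0, "ry": 0, "rz": 0, "grip": 0.2},
    {"tx": 0, "ty": 0, "tz": 0, "rx": 0, "ry": 0, "rz": 0, "grip": 0.2},
    {"tx": 0, "ty": 0, "tz": -15, "rx": 0, "ry": 0, "rz": 0, "grip": 0.2},
    {"tx": 0, "ty": 0, "tz": -45, "rx": 0, "ry": 0, "rz": 0, "grip": 0.2}
  ]
}}

```text
clock: 56.6
eef_pos: [0.4452, 0.2538, 0.0606]
tcp_rot: [-3.139, 0.006, 1.679]
wrist_force: [1.2, -0.4, 0.6]
grip_width: 0.335
finger_force: 30.0
```

Request:
{"method": "apply_moves", "body": {
  "increments": [
    {"tx": 0, "ty": 0, "tz": -35, "rx": 0, "ry": 0, "rz": 0, "grip": 0.2},
    {"tx": 0, "ty": 0, "tz": -70, "rx": 0, "ry": 0, "rz": 0, "grip": 0.2},
    {"tx": 0, "ty": 0, "tz": -105, "rx": 0, "ry": 0, "rz": 0, "grip": 0.2},
    {"tx": -15, "ty": 8, "tz": -130, "rx": 0, "ry": 0, "rz": 0, "grip": 0.2},
    {"tx": -46, "ty": 25, "tz": -135, "rx": 0, "ry": 0, "rz": 0, "grip": 0.2}
  ]
}}

```text
clock: 57.02
eef_pos: [0.4757, 0.2181, 0.2031]
tcp_rot: [3.133, -0.001, 1.686]
wrist_force: [0.3, 2.0, -0.2]
grip_width: 0.338
finger_force: 30.0
```

Request:
{"method": "apply_moves", "body": {
  "increments": [
    {"tx": -32, "ty": 17, "tz": 0, "rx": 0, "ry": 0, "rz": 0, "grip": 0.2},
    {"tx": -64, "ty": 35, "tz": 0, "rx": 0, "ry": 0, "rz": 0, "grip": 0.2},
    {"tx": -96, "ty": 52, "tz": 0, "rx": 0, "ry": 0, "rz": 0, "grip": 0.2},
    {"tx": -128, "ty": 69, "tz": 0, "rx": 0, "ry": 0, "rz": 0, "grip": 0.2},
    {"tx": -160, "ty": 87, "tz": 0, "rx": 0, "ry": 0, "rz": 0, "grip": 0.2}
  ]
}}

```text
clock: 57.43
eef_pos: [0.5806, 0.0612, 0.1985]
tcp_rot: [3.14, 0.004, 1.679]
wrist_force: [0.7, 0.5, 0.0]
grip_width: 0.337
finger_force: 30.0
```

Request:
{"method": "apply_moves", "body": {
  "increments": [
    {"tx": -32, "ty": 17, "tz": 0, "rx": 0, "ry": 0, "rz": 0, "grip": 0.2},
    {"tx": -64, "ty": 35, "tz": 0, "rx": 0, "ry": 0, "rz": 0, "grip": 0.2},
    {"tx": -95, "ty": 52, "tz": 0, "rx": 0, "ry": 0, "rz": 0, "grip": 0.2},
    {"tx": -122, "ty": 66, "tz": 0, "rx": 0, "ry": 0, "rz": 0, "grip": 0.2},
    {"tx": -140, "ty": 76, "tz": 8, "rx": 0, "ry": 0, "rz": 0, "grip": 0.2}
  ]
}}

```text
clock: 57.85
eef_pos: [0.6726, -0.072, 0.1918]
tcp_rot: [3.138, 0.005, 1.675]
wrist_force: [0.4, -0.6, -0.2]
grip_width: 0.337
finger_force: 30.0
```

Request:
{"method": "apply_moves", "body": {
  "increments": [
    {"tx": -8, "ty": 4, "tz": 8, "rx": 0, "ry": 0, "rz": 0, "grip": 0.2},
    {"tx": -10, "ty": 5.5, "tz": 14, "rx": 0, "ry": 0, "rz": 0, "grip": 0.2},
    {"tx": -10, "ty": 5.5, "tz": 14, "rx": 0, "ry": 0, "rz": 0, "grip": 0.2},
    {"tx": -10, "ty": 5.5, "tz": 14, "rx": 0, "ry": 0, "rz": 0, "grip": 0.2},
    {"tx": -10, "ty": 5.5, "tz": 14, "rx": 0, "ry": 0, "rz": 0, "grip": 0.2}
  ]
}}

```text
clock: 58.27
eef_pos: [0.6769, -0.0751, 0.1779]
tcp_rot: [3.139, 0.003, 1.681]
wrist_force: [-0.1, -0.0, -0.2]
grip_width: 0.334
finger_force: 30.0
```

Request:
{"method": "apply_moves", "body": {
  "increments": [
    {"tx": 0, "ty": 0, "tz": 0, "rx": 0, "ry": 0, "rz": 0, "grip": 0.2},
    {"tx": 0, "ty": 0, "tz": 0, "rx": 0, "ry": 0, "rz": 0, "grip": 0.2},
    {"tx": 0, "ty": 0, "tz": 0, "rx": 0, "ry": 0, "rz": 0, "grip": 0.2}
  ]
}}

```text
clock: 58.52
eef_pos: [0.6774, -0.0768, 0.1779]
tcp_rot: [3.139, 0.004, 1.679]
wrist_force: [-0.1, 0.3, -1.2]
grip_width: 0.337
finger_force: 30.0
```

```bash
python3 - <<'E'
from cyc import *
c=held(); plan((*(port(4)),.151,96.4))
E
```

```text
held 45 cap x range [-0.0151  0.0174] centre 0.0011
at [ 0.6774 -0.077   0.1778] [179.8   0.2  96.2] grip 0.338 clk 58.6
t [ 0.2  1.5 26.8] r [ 0.2  0.2 -0.2] rows>=1
```

Request:
{"method": "apply_moves", "body": {
  "increments": [
    {"tx": -0.5, "ty": 1, "tz": 2, "rx": 0, "ry": 0, "rz": 0, "grip": 0.2},
    {"tx": -0.5, "ty": 1.5, "tz": 6, "rx": 0, "ry": 0, "rz": 0, "grip": 0.2},
    {"tx": -0.5, "ty": 1.5, "tz": 11, "rx": 0, "ry": 0, "rz": 0, "grip": 0.2},
    {"tx": -0.5, "ty": 1.5, "tz": 15, "rx": 0, "ry": 0, "rz": 0, "grip": 0.2},
    {"tx": -0.5, "ty": 1.5, "tz": 20, "rx": 0, "ry": 0, "rz": 0, "grip": 0.2}
  ]
}}

```text
clock: 58.98
eef_pos: [0.6789, -0.0778, 0.1567]
tcp_rot: [3.14, 0.003, 1.679]
wrist_force: [-0.7, 0.1, -2.0]
grip_width: 0.34
finger_force: 30.0
```

Request:
{"method": "apply_moves", "body": {
  "increments": [
    {"tx": 0, "ty": 0, "tz": 3, "rx": 0, "ry": 0, "rz": 0, "grip": 0.2},
    {"tx": 0, "ty": 0, "tz": 5, "rx": 0, "ry": 0, "rz": 0, "grip": 0.2},
    {"tx": 0, "ty": 0, "tz": 6.5, "rx": 0, "ry": 0, "rz": 0, "grip": 0.2},
    {"tx": 0, "ty": 0, "tz": 6.5, "rx": 0, "ry": 0, "rz": 0, "grip": 0.2}
  ]
}}

```text
clock: 59.32
eef_pos: [0.6789, -0.0778, 0.1505]
tcp_rot: [3.14, 0.003, 1.679]
wrist_force: [0.2, 0.6, -0.4]
grip_width: 0.342
finger_force: 30.0
```

Request:
{"method": "apply_moves", "body": {
  "increments": [
    {"tx": 0, "ty": 0, "tz": 0.5, "rx": 0, "ry": 0, "rz": 0, "grip": 0.52},
    {"tx": 0, "ty": 0, "tz": 0.5, "rx": 0, "ry": 0, "rz": 0, "grip": 0.52},
    {"tx": 0, "ty": 0, "tz": 0.5, "rx": 0, "ry": 0, "rz": 0, "grip": 0.52},
    {"tx": 0, "ty": 0, "tz": -15, "rx": 0, "ry": 0, "rz": 0, "grip": 0.52},
    {"tx": 0, "ty": 0, "tz": -45, "rx": 0, "ry": 0, "rz": 0, "grip": 0.52}
  ]
}}

```text
clock: 59.73
eef_pos: [0.6769, -0.0783, 0.1929]
tcp_rot: [-3.138, 0.003, 1.679]
wrist_force: [-0.6, -0.0, -0.2]
grip_width: 0.515
finger_force: 0.0
```

Request:
{"method": "apply_moves", "body": {
  "increments": [
    {"tx": 34, "ty": -14, "tz": -10, "rx": 0, "ry": 0, "rz": 0, "grip": 0.52},
    {"tx": 69, "ty": -29, "tz": -10, "rx": 0, "ry": 0, "rz": 0, "grip": 0.52},
    {"tx": 104, "ty": -44, "tz": -10, "rx": 0, "ry": 0, "rz": 0, "grip": 0.52},
    {"tx": 139, "ty": -59, "tz": -10, "rx": 0, "ry": 0, "rz": 0, "grip": 0.52},
    {"tx": 174, "ty": -74, "tz": -10, "rx": 0, "ry": 0, "rz": 0, "grip": 0.52}
  ]
}}

```text
clock: 60.15
eef_pos: [0.5856, 0.0888, 0.2056]
tcp_rot: [3.138, 0.004, 1.678]
wrist_force: [0.5, 0.1, 0.5]
grip_width: 0.52
finger_force: 0.0
```

Request:
{"method": "apply_moves", "body": {
  "increments": [
    {"tx": 35, "ty": -15, "tz": 0, "rx": 0, "ry": 0, "rz": 0, "grip": 0.52},
    {"tx": 70, "ty": -30, "tz": 0, "rx": 0, "ry": 0, "rz": 0, "grip": 0.52},
    {"tx": 105, "ty": -45, "tz": 0, "rx": 0, "ry": 0, "rz": 0, "grip": 0.52},
    {"tx": 140, "ty": -60, "tz": 5, "rx": 0, "ry": 0, "rz": 0, "grip": 0.52},
    {"tx": 174, "ty": -74, "tz": 10, "rx": 0, "ry": 0, "rz": 0, "grip": 0.52}
  ]
}}

```text
clock: 60.57
eef_pos: [0.4933, 0.2542, 0.1949]
tcp_rot: [3.138, 0.003, 1.679]
wrist_force: [0.9, 1.3, -1.1]
grip_width: 0.52
finger_force: 0.0
```

Request:
{"method": "apply_moves", "body": {
  "increments": [
    {"tx": 30, "ty": -13, "tz": 5, "rx": 0, "ry": 0, "rz": 0, "grip": 0.52},
    {"tx": 55, "ty": -24, "tz": 20, "rx": 0, "ry": 0, "rz": 0, "grip": 0.52},
    {"tx": 70, "ty": -30, "tz": 50, "rx": 0, "ry": 0, "rz": 0, "grip": 0.52},
    {"tx": 70, "ty": -30, "tz": 80, "rx": 0, "ry": 0, "rz": 0, "grip": 0.52},
    {"tx": 70, "ty": -30, "tz": 95, "rx": 0, "ry": 0, "rz": 0, "grip": 0.52}
  ]
}}

```text
clock: 60.98
eef_pos: [0.4553, 0.319, 0.0966]
tcp_rot: [3.141, 0.004, 1.682]
wrist_force: [1.0, 0.2, -0.6]
grip_width: 0.523
finger_force: 0.0
```

Request:
{"method": "apply_moves", "body": {
  "increments": [
    {"tx": 0, "ty": 0, "tz": 0, "rx": 0, "ry": 0, "rz": 0, "grip": 0.52},
    {"tx": 0, "ty": 0, "tz": 0, "rx": 0, "ry": 0, "rz": 0, "grip": 0.52},
    {"tx": 0, "ty": 0, "tz": 0, "rx": 0, "ry": 0, "rz": 0, "grip": 0.52},
    {"tx": 0, "ty": 0, "tz": 0, "rx": 0, "ry": 0, "rz": 0, "grip": 0.52},
    {"tx": 0, "ty": 0, "tz": 0, "rx": 0, "ry": 0, "rz": 0, "grip": 0.52}
  ]
}}

```text
clock: 61.4
eef_pos: [0.458, 0.3188, 0.1004]
tcp_rot: [3.137, 0.002, 1.678]
wrist_force: [-0.0, -0.1, -0.3]
grip_width: 0.52
finger_force: 0.0
```

```bash
python3 - <<'E'
from cyc import *
o=inserts(); print(o['side'],o['top']); caps()
go((.456,.3185),0,5)
E
```

```text
[[0.455  0.3161 0.0172 0.0297]] []
top cap 1 153 [ 0.012  -0.0755  0.161 ] z50 0.1612
top cap 2 152 [ 0.0121 -0.113   0.1606] z50 0.1611
top cap 3 152 [ 0.0122 -0.1509  0.1605] z50 0.1611
top cap 4 152 [ 0.0124 -0.1883  0.1605] z50 0.1608
side cap 1 148 [ 0.0094 -0.0751  0.1574] z50 0.16
side cap 2 141 [ 0.0102 -0.1131  0.1578] z50 0.1602
side cap 3 134 [ 0.01   -0.1516  0.1577] z50 0.1606
side cap 4 123 [ 0.0096 -0.1885  0.1577] z50 0.1604
port 5 [ 0.68330783 -0.11441417]
at [0.4575 0.3185 0.0995] [179.8   0.2  96.2] grip 0.518 clk 61.6
t [  0.1  -1.4 -20.5] r [ 0.2  0.2 -0.2] rows>=1
t [  0.  -0. 102.] r [0. 0. 0.] rows>=3
t [   0.    0. -182.] r [0. 0. 0.] rows>=5
t [-455.6  177.6    0. ] r [0. 0. 0.] rows>=12
t [ 0. -0. 50.] r [0. 0. 0.] rows>=2
t [  0.   0. -50.] r [0. 0. 0.] rows>=2
```

Four seated. The last one goes into port 5.

Request:
{"method": "apply_moves", "body": {
  "increments": [
    {"tx": -0.4, "ty": -1.4, "tz": 25, "rx": 0, "ry": 0, "rz": 0, "grip": 0.52},
    {"tx": -0.4, "ty": -1.4, "tz": 48, "rx": 0, "ry": 0, "rz": 0, "grip": 0.52},
    {"tx": -0.4, "ty": -1.4, "tz": 65, "rx": 0, "ry": 0, "rz": 0, "grip": 0.52},
    {"tx": -0.4, "ty": -1.4, "tz": 76, "rx": 0, "ry": 0, "rz": 0, "grip": 0.52},
    {"tx": -0.4, "ty": -1.4, "tz": 81, "rx": 0, "ry": 0, "rz": 0, "grip": 0.52}
  ]
}}

```text
clock: 62.02
eef_pos: [0.4555, 0.3171, 0.0166]
tcp_rot: [3.141, 0.004, 1.679]
wrist_force: [-0.7, -0.1, -0.5]
grip_width: 0.52
finger_force: 0.0
```

Request:
{"method": "apply_moves", "body": {
  "increments": [
    {"tx": 0, "ty": 0, "tz": 0, "rx": 0, "ry": 0, "rz": 0, "grip": 0.52},
    {"tx": 0, "ty": 0, "tz": 0, "rx": 0, "ry": 0, "rz": 0, "grip": 0.52},
    {"tx": 0, "ty": 0, "tz": 0, "rx": 0, "ry": 0, "rz": 0, "grip": 0.5},
    {"tx": 0, "ty": 0, "tz": 0, "rx": 0, "ry": 0, "rz": 0, "grip": 0.2},
    {"tx": 0, "ty": 0, "tz": 0, "rx": 0, "ry": 0, "rz": 0, "grip": 0.2}
  ]
}}

```text
clock: 62.43
eef_pos: [0.4565, 0.3179, 0.0187]
tcp_rot: [3.138, 0.003, 1.679]
wrist_force: [0.2, 0.9, 0.7]
grip_width: 0.402
finger_force: 0.0
```

Request:
{"method": "apply_moves", "body": {
  "increments": [
    {"tx": 0, "ty": 0, "tz": 0, "rx": 0, "ry": 0, "rz": 0, "grip": 0.2},
    {"tx": 0, "ty": 0, "tz": 0, "rx": 0, "ry": 0, "rz": 0, "grip": 0.2},
    {"tx": 0, "ty": 0, "tz": 0, "rx": 0, "ry": 0, "rz": 0, "grip": 0.2},
    {"tx": 0, "ty": 0, "tz": -15, "rx": 0, "ry": 0, "rz": 0, "grip": 0.2},
    {"tx": 0, "ty": 0, "tz": -45, "rx": 0, "ry": 0, "rz": 0, "grip": 0.2}
  ]
}}

```text
clock: 62.85
eef_pos: [0.4543, 0.3159, 0.0607]
tcp_rot: [-3.139, 0.007, 1.679]
wrist_force: [0.0, 0.5, -0.2]
grip_width: 0.336
finger_force: 30.0
```

Request:
{"method": "apply_moves", "body": {
  "increments": [
    {"tx": 0, "ty": 0, "tz": -35, "rx": 0, "ry": 0, "rz": 0, "grip": 0.2},
    {"tx": 0, "ty": 0, "tz": -70, "rx": 0, "ry": 0, "rz": 0, "grip": 0.2},
    {"tx": 0, "ty": 0, "tz": -105, "rx": 0, "ry": 0, "rz": 0, "grip": 0.2},
    {"tx": -15, "ty": 6, "tz": -135, "rx": 0, "ry": 0, "rz": 0, "grip": 0.2},
    {"tx": -45, "ty": 18, "tz": -140, "rx": 0, "ry": 0, "rz": 0, "grip": 0.2}
  ]
}}

```text
clock: 63.27
eef_pos: [0.4775, 0.2811, 0.2091]
tcp_rot: [3.133, -0.003, 1.686]
wrist_force: [1.1, 1.3, -1.0]
grip_width: 0.337
finger_force: 30.0
```

Request:
{"method": "apply_moves", "body": {
  "increments": [
    {"tx": -34, "ty": 13, "tz": 0, "rx": 0, "ry": 0, "rz": 0, "grip": 0.2},
    {"tx": -68, "ty": 26, "tz": 0, "rx": 0, "ry": 0, "rz": 0, "grip": 0.2},
    {"tx": -102, "ty": 39, "tz": 0, "rx": 0, "ry": 0, "rz": 0, "grip": 0.2},
    {"tx": -136, "ty": 52, "tz": 0, "rx": 0, "ry": 0, "rz": 0, "grip": 0.2},
    {"tx": -170, "ty": 66, "tz": 0, "rx": 0, "ry": 0, "rz": 0, "grip": 0.2}
  ]
}}

```text
clock: 63.68
eef_pos: [0.5624, 0.1116, 0.2039]
tcp_rot: [3.139, 0.004, 1.679]
wrist_force: [-0.1, -0.5, -0.6]
grip_width: 0.34
finger_force: 30.0
```

Request:
{"method": "apply_moves", "body": {
  "increments": [
    {"tx": -34, "ty": 13, "tz": 0, "rx": 0, "ry": 0, "rz": 0, "grip": 0.2},
    {"tx": -68, "ty": 26, "tz": 0, "rx": 0, "ry": 0, "rz": 0, "grip": 0.2},
    {"tx": -102, "ty": 39, "tz": 0, "rx": 0, "ry": 0, "rz": 0, "grip": 0.2},
    {"tx": -136, "ty": 52, "tz": 0, "rx": 0, "ry": 0, "rz": 0, "grip": 0.2},
    {"tx": -170, "ty": 66, "tz": 0, "rx": 0, "ry": 0, "rz": 0, "grip": 0.2}
  ]
}}

```text
clock: 64.1
eef_pos: [0.6463, -0.0503, 0.2045]
tcp_rot: [3.14, 0.004, 1.679]
wrist_force: [1.0, 0.6, 0.3]
grip_width: 0.334
finger_force: 30.0
```

Request:
{"method": "apply_moves", "body": {
  "increments": [
    {"tx": -30, "ty": 12, "tz": 0, "rx": 0, "ry": 0, "rz": 0, "grip": 0.2},
    {"tx": -52, "ty": 21, "tz": 5, "rx": 0, "ry": 0, "rz": 0, "grip": 0.2},
    {"tx": -65, "ty": 25.5, "tz": 15, "rx": 0, "ry": 0, "rz": 0, "grip": 0.2},
    {"tx": -70, "ty": 27.5, "tz": 24, "rx": 0, "ry": 0, "rz": 0, "grip": 0.2},
    {"tx": -70, "ty": 27.5, "tz": 26, "rx": 0, "ry": 0, "rz": 0, "grip": 0.2}
  ]
}}

```text
clock: 64.52
eef_pos: [0.6798, -0.1158, 0.176]
tcp_rot: [-3.14, 0.003, 1.678]
wrist_force: [-0.4, 1.0, -1.1]
grip_width: 0.338
finger_force: 30.0
```

Request:
{"method": "apply_moves", "body": {
  "increments": [
    {"tx": 0, "ty": 0, "tz": 0, "rx": 0, "ry": 0, "rz": 0, "grip": 0.2},
    {"tx": 0, "ty": 0, "tz": 0, "rx": 0, "ry": 0, "rz": 0, "grip": 0.2},
    {"tx": 0, "ty": 0, "tz": 0, "rx": 0, "ry": 0, "rz": 0, "grip": 0.2},
    {"tx": 0, "ty": 0, "tz": 0, "rx": 0, "ry": 0, "rz": 0, "grip": 0.2},
    {"tx": 0, "ty": 0, "tz": 0, "rx": 0, "ry": 0, "rz": 0, "grip": 0.2}
  ]
}}

```text
clock: 64.93
eef_pos: [0.6812, -0.1142, 0.1797]
tcp_rot: [3.138, 0.004, 1.68]
wrist_force: [-0.6, -0.0, -1.3]
grip_width: 0.337
finger_force: 30.0
```

```bash
python3 - <<'E'
from cyc import *
c=held(); plan((*(port(5)),.151,96.4))
E
```

```text
held 78 cap x range [-0.0143  0.0184] centre 0.0021
at [ 0.6811 -0.1145  0.1796] [179.8   0.2  96.2] grip 0.341 clk 65.0
t [-0.1  2.1 28.6] r [ 0.2  0.2 -0.2] rows>=1
```

Request:
{"method": "apply_moves", "body": {
  "increments": [
    {"tx": -1.4, "ty": 1, "tz": 3, "rx": 0, "ry": 0, "rz": 0, "grip": 0.2},
    {"tx": -1.4, "ty": 2.1, "tz": 8, "rx": 0, "ry": 0, "rz": 0, "grip": 0.2},
    {"tx": -1.4, "ty": 2.1, "tz": 13, "rx": 0, "ry": 0, "rz": 0, "grip": 0.2},
    {"tx": -1.4, "ty": 2.1, "tz": 17, "rx": 0, "ry": 0, "rz": 0, "grip": 0.2},
    {"tx": -1.4, "ty": 2.1, "tz": 21, "rx": 0, "ry": 0, "rz": 0, "grip": 0.2}
  ]
}}

```text
clock: 65.4
eef_pos: [0.6831, -0.1163, 0.1571]
tcp_rot: [3.14, 0.003, 1.679]
wrist_force: [-0.3, -0.8, -0.6]
grip_width: 0.335
finger_force: 30.0
```

Request:
{"method": "apply_moves", "body": {
  "increments": [
    {"tx": 0, "ty": 0, "tz": 3, "rx": 0, "ry": 0, "rz": 0, "grip": 0.2},
    {"tx": 0, "ty": 0, "tz": 5, "rx": 0, "ry": 0, "rz": 0, "grip": 0.2},
    {"tx": 0, "ty": 0, "tz": 7, "rx": 0, "ry": 0, "rz": 0, "grip": 0.2},
    {"tx": 0, "ty": 0, "tz": 7, "rx": 0, "ry": 0, "rz": 0, "grip": 0.2}
  ]
}}

```text
clock: 65.73
eef_pos: [0.6832, -0.1163, 0.1506]
tcp_rot: [3.14, 0.003, 1.679]
wrist_force: [-1.0, 0.4, -0.7]
grip_width: 0.338
finger_force: 30.0
```

Request:
{"method": "apply_moves", "body": {
  "increments": [
    {"tx": 0, "ty": 0, "tz": 0.5, "rx": 0, "ry": 0, "rz": 0, "grip": 0.55},
    {"tx": 0, "ty": 0, "tz": 0.5, "rx": 0, "ry": 0, "rz": 0, "grip": 0.55},
    {"tx": 0, "ty": 0, "tz": 0.5, "rx": 0, "ry": 0, "rz": 0, "grip": 0.55},
    {"tx": 0, "ty": 0, "tz": -15, "rx": 0, "ry": 0, "rz": 0, "grip": 0.55},
    {"tx": 0, "ty": 0, "tz": -45, "rx": 0, "ry": 0, "rz": 0, "grip": 0.55}
  ]
}}

```text
clock: 66.15
eef_pos: [0.6812, -0.1168, 0.1929]
tcp_rot: [-3.138, 0.003, 1.679]
wrist_force: [-0.9, 0.2, -0.3]
grip_width: 0.547
finger_force: 0.0
```

Request:
{"method": "apply_moves", "body": {
  "increments": [
    {"tx": 0, "ty": -15, "tz": -30, "rx": 0, "ry": 0, "rz": 0, "grip": 0.55},
    {"tx": 0, "ty": -45, "tz": -50, "rx": 0, "ry": 0, "rz": 0, "grip": 0.55},
    {"tx": 0, "ty": -80, "tz": -60, "rx": 0, "ry": 0, "rz": 0, "grip": 0.55},
    {"tx": 0, "ty": -115, "tz": -60, "rx": 0, "ry": 0, "rz": 0, "grip": 0.55},
    {"tx": 0, "ty": -145, "tz": -60, "rx": 0, "ry": 0, "rz": 0, "grip": 0.55}
  ]
}}

```text
clock: 66.57
eef_pos: [0.5375, -0.1316, 0.2566]
tcp_rot: [3.138, 0.005, 1.679]
wrist_force: [0.7, -0.6, 0.7]
grip_width: 0.549
finger_force: 0.0
```

Request:
{"method": "apply_moves", "body": {
  "increments": [
    {"tx": 0, "ty": -10, "tz": 0, "rx": 0, "ry": 0, "rz": 0, "grip": 0.55},
    {"tx": 0, "ty": -10, "tz": 0, "rx": 0, "ry": 0, "rz": 0, "grip": 0.55},
    {"tx": 0, "ty": -10, "tz": 0, "rx": 0, "ry": 0, "rz": 0, "grip": 0.55},
    {"tx": 0, "ty": -10, "tz": 0, "rx": 0, "ry": 0, "rz": 0, "grip": 0.55},
    {"tx": 0, "ty": -10, "tz": 0, "rx": 0, "ry": 0, "rz": 0, "grip": 0.55}
  ]
}}

```text
clock: 66.98
eef_pos: [0.5302, -0.1323, 0.2556]
tcp_rot: [3.138, 0.003, 1.679]
wrist_force: [0.0, 0.2, -0.8]
grip_width: 0.553
finger_force: 0.0
```

```bash
python3 - <<'E'
from cyc import *
caps(); plan(); o=inserts(); print(o); bar()
im,d=cap('side'); cv2.imwrite('pics/fin.png',im[100:400,150:550])
for n in('top','side'):
    im,d=cap(n); W=cloud(n,d); hsv=cv2.cvtColor(im,cv2.COLOR_BGR2HSV); V=W.copy(); V[...,:2]=wv(W); V[...,2]+= .0015 if n=='top' else -.0022
    dk=(hsv[...,2]<80)&(abs(V[...,0]+.142)<.025)&(abs(V[...,1])<.06)&(V[...,2]>.02)&(V[...,2]<.13)
    q=V[dk]; print(n,'pin',len(q),np.percentile(q,[3,50,97],axis=0).round(4).tolist() if len(q) else '')
E
```

```text
top cap 1 154 [ 0.0119 -0.0754  0.1608] z50 0.1612
top cap 2 151 [ 0.0121 -0.1128  0.1608] z50 0.1614
top cap 3 151 [ 0.012  -0.151   0.1607] z50 0.1609
top cap 4 151 [ 0.0125 -0.1881  0.1611] z50 0.1613
top cap 5 155 [ 0.0123 -0.227   0.1604] z50 0.161
side cap 1 134 [ 0.0087 -0.0756  0.1581] z50 0.1607
side cap 2 131 [ 0.0094 -0.114   0.1578] z50 0.1603
side cap 3 130 [ 0.0101 -0.1522  0.1578] z50 0.1606
side cap 4 117 [ 0.0087 -0.1895  0.1582] z50 0.1598
side cap 5 116 [ 0.0097 -0.2276  0.158 ] z50 0.1605
at [ 0.5299 -0.1322  0.2554] [1.799e+02 1.000e-01 9.620e+01] grip 0.552 clk 67.1
{'top': array([], dtype=float64), 'side': array([], dtype=float64)}
top 1147 ((0.0123963113874197, -0.11163151264190674), (0.04105370119214058, 0.2937191426753998), 0.10234098136425018)
jaw 535 [-0.04735282 -0.00752706]
side 850 ((0.009690464474260807, -0.11352366209030151), (0.04682016000151634, 0.29848217964172363), 0.005112897604703903)
jaw 447 [-0.05104431 -0.00927341]
top pin 78 [[-0.1572, 0.0214, 0.0533], [-0.1392, 0.0269, 0.0574], [-0.1192, 0.0327, 0.0608]]
side pin 179 [[-0.164, 0.0013, 0.0456], [-0.1405, 0.0302, 0.0555], [-0.1175, 0.0346, 0.0787]]
```

View pics/fin.png

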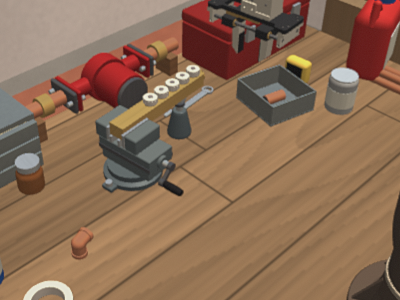

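All five caps sit at 161 mm in the ports at about (145–195, 70–100). The offcut is in the bin, the crank has not moved, and the other objects have not been moved. Handing in.

```bash
python3 -c "
from plant import order
print(order.hand_in())"
```

```text
the job is handed in; nothing more can be done
None
```

The job is handed in, verdict not shown: the offcut is in the bin, all five inserts are seated in their ports, and the bar lies level and didn't budge under a 29 N push, though I couldn't read the jaw force itself.

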